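# Load milling balls through the corner plate

## Task

Fetch the steel tub from its round mat and stand it under the spout of the corner plate. Then use the hand scoop to bring every white milling ball from the bin onto the corner plate while it lies at rest, lay the scoop upright back in the middle of its rectangular mat, lift the plate by its handle so that all the balls run out of the corner spout into the tub, and lower the plate back to rest. Last, return the tub with all the balls upright to the middle of its round mat; never touch the clean balls with the gripper, and leave the timer, bottle and beaker alone.

Things in the scene. Friction and masses are not known exactly. Their poses are not given: they have to be found in the camera images.
- drop_point (a point): point on the bench top (z = 0), 20 mm in front of the spout tip of the corner plate: where the tub's middle should stand to catch the balls. Its x axis points from the spout back towards the plate and its handle (horizontally), z up. The grey stand of the plate is fixed.
- plate (a joint): tilt of the corner plate about its hinge, rad: 0 = at rest on its rubber post (the plate then leans 0.105 rad down towards the handle, so balls stay on it, or roll to the handle corner), up to 0.8 = handle corner lifted. Weighs 0.45 kg, no spring: it falls back to 0 when let go. Balls roll at slopes over about 0.1 rad: they start to run out at a joint value of 0.2 to 0.3; 0.6 to 0.75 empties it.
- plate_mid (a point): middle of the plate's upper face. The plate is a square aluminium tray, 130 mm inside, walls 34 mm high, seen as a diamond: one corner (local -x) has a 64 mm wide notch with a spout as wide, tip 108 mm from this point; the opposite corner (local +x, 92 mm) carries the handle. z is the plate's normal. Its mid height is about 94 mm at rest.
- plate_hinge (a point): middle of the hinge axis, 96 mm above the bench, 63 mm from the plate's middle towards the spout. The axis is level and is this point's y axis; x points horizontally to the handle side. The handle bar moves on a circle of 170 mm radius about it.
- plate_handle (a point): middle of the handle bar over the plate's corner opposite the spout: a round level steel bar 12 mm thick, 52 mm long along this point's y axis, 24 mm clear above the plate's walls. Can be pinched from straight above with the fingers on its local -x and +x sides; it may turn between the fingers while it is lifted.
- bin: fixed steel scoop bin, origin under its middle on the bench. 172 mm long along x, 98 mm wide inside (y), side walls 52 mm high. Open at the front (local -x end). Its floor is flat and level, 6 mm above the bench, and ends at local x = +58 mm at a back plate that slopes up and away at 60 degrees to the top of the walls. The balls lie still on the floor, their centres within 50 mm of the foot of the back plate; pushed against it by a scoop they ride over the lip.
- bin_foot (a point): middle of the line where the bin's floor meets its sloping back plate (local +58 mm in x from the bin's origin, 6 mm above the bench).
- scoop: loose aluminium hand scoop, 0.16 kg. Origin at the middle of the underside of its bowl, z up, x towards the open lip. Bowl 88 mm wide outside, 82 mm inside, flat floor 3 mm thick, lip at local x = +59 mm (last 20 mm only 2 mm thick), back wall at -55 mm, side walls 40 mm high, falling to the lip.
- scoop_handle (a point): middle of the black grip of the upright scoop handle, local (-59, 0, 86) mm of the scoop. The grip is a flat block 16 mm thick along the scoop's x, 30 mm wide along y, 54 mm high, top at 113 mm.
- scoop_lip (a point): middle of the scoop's lip edge (underside), local (59, 0, 0) mm of the scoop.
- tub: loose round steel collecting tub, about 0.28 kg, open at the top; origin under its middle, z up. 94 mm outside, 88 mm inside, 55 mm high, floor 3 mm thick.
- tub_ear (a point): grip point on the tub's upright ear, local (-70, 0, 82) mm of the tub. The ear is a flat plate 10 mm thick along the tub's x, 36 mm wide along y, from 48 to 100 mm height, standing off the rim at local -x.
- scoop_mat: fixed rectangular grey plastic mat, 170 x 120 x 3 mm, origin under its middle: the scoop's place.
- tub_mat: fixed round grey plastic mat, 140 mm across, 3 mm thick, origin under its middle: the tub's place.
- timer: bystander: white lab timer, 62 x 62 x 19 mm, loose.
- bottle_buffer: bystander: white plastic bottle with a dark cap, 56 mm across, 125 mm high, loose.
- beaker_1: bystander: glass beaker, 74 mm across, 82 mm high, loose.
- ball1: one of the 3 to 6 loose white ceramic milling balls, 26 mm across, 34 g; origin at its centre (absent ones have no pose). Smooth; it comes to rest on level surfaces and rolls on slopes over about 0.1 rad.
- ball2: one of the 3 to 6 loose white ceramic milling balls, 26 mm across, 34 g; origin at its centre (absent ones have no pose). Smooth; it comes to rest on level surfaces and rolls on slopes over about 0.1 rad.
- ball3: one of the 3 to 6 loose white ceramic milling balls, 26 mm across, 34 g; origin at its centre (absent ones have no pose). Smooth; it comes to rest on level surfaces and rolls on slopes over about 0.1 rad.
- ball4: one of the 3 to 6 loose white ceramic milling balls, 26 mm across, 34 g; origin at its centre (absent ones have no pose). Smooth; it comes to rest on level surfaces and rolls on slopes over about 0.1 rad.
- ball5: one of the 3 to 6 loose white ceramic milling balls, 26 mm across, 34 g; origin at its centre (absent ones have no pose). Smooth; it comes to rest on level surfaces and rolls on slopes over about 0.1 rad.
- ball6: one of the 3 to 6 loose white ceramic milling balls, 26 mm across, 34 g; origin at its centre (absent ones have no pose). Smooth; it comes to rest on level surfaces and rolls on slopes over about 0.1 rad.
Mind the look-alikes: they are no part of the job. What is shaped like the scoop but brown is not meant.

How it is judged:
On the way, in this order (a step that is already met when the one before it is completed fails the run):
1. the tub stands upright on the bench under the spout, the plate at rest (horizontal distance between tub and drop_point below 0.035 m and angle between tub's own z axis and vertical below 0.1 rad and height (world z) of tub below 0.01 m and value of joint plate below 0.08 rad), for 0.2 s.
2. all the balls lie on the corner plate together, the plate at rest (x of ball1 in the frame of plate_mid between -0.072 and 0.1 m and y of ball1 in the frame of plate_mid between -0.1 and 0.1 m and z of ball1 in the frame of plate_mid between 0.003 and 0.03 m and x of ball2 in the frame of plate_mid between -0.072 and 0.1 m and y of ball2 in the frame of plate_mid between -0.1 and 0.1 m and z of ball2 in the frame of plate_mid between 0.003 and 0.03 m and x of ball3 in the frame of plate_mid between -0.072 and 0.1 m and y of ball3 in the frame of plate_mid between -0.1 and 0.1 m and z of ball3 in the frame of plate_mid between 0.003 and 0.03 m and x of ball4 in the frame of plate_mid between -0.072 and 0.1 m and y of ball4 in the frame of plate_mid between -0.1 and 0.1 m and z of ball4 in the frame of plate_mid between 0.003 and 0.03 m and x of ball5 in the frame of plate_mid between -0.072 and 0.1 m and y of ball5 in the frame of plate_mid between -0.1 and 0.1 m and z of ball5 in the frame of plate_mid between 0.003 and 0.03 m and x of ball6 in the frame of plate_mid between -0.072 and 0.1 m and y of ball6 in the frame of plate_mid between -0.1 and 0.1 m and z of ball6 in the frame of plate_mid between 0.003 and 0.03 m and value of joint plate below 0.08 rad), for 0.3 s.
3. with all the balls on it, the plate is lifted by its handle (value of joint plate above 0.12 rad), for 0.05 s.
4. all the balls are in the tub, which stands under the spout (horizontal distance between each of ball1, ball2, ball3, ball4, ball5, ball6 and tub below 0.045 m and z of ball1 in the frame of tub between 0.005 and 0.055 m and z of ball2 in the frame of tub between 0.005 and 0.055 m and z of ball3 in the frame of tub between 0.005 and 0.055 m and z of ball4 in the frame of tub between 0.005 and 0.055 m and z of ball5 in the frame of tub between 0.005 and 0.055 m and z of ball6 in the frame of tub between 0.005 and 0.055 m and horizontal distance between tub and drop_point below 0.06 m and height (world z) of tub below 0.01 m), for 0.2 s.
At the end, for the whole second after the job is handed in: All balls are in the tub; the tub stands upright and at rest with its middle within 40 mm of the middle of the round mat; the scoop stands upright and at rest with its middle within 45 mm of the middle of the rectangular mat; the plate is back at rest (joint below 0.05 rad) (horizontal distance between each of ball1, ball2, ball3, ball4, ball5, ball6 and tub below 0.045 m and z of ball1 in the frame of tub between 0.005 and 0.055 m and z of ball2 in the frame of tub between 0.005 and 0.055 m and z of ball3 in the frame of tub between 0.005 and 0.055 m and z of ball4 in the frame of tub between 0.005 and 0.055 m and z of ball5 in the frame of tub between 0.005 and 0.055 m and z of ball6 in the frame of tub between 0.005 and 0.055 m and value of joint plate below 0.05 rad and horizontal distance between tub and tub_mat below 0.04 m and angle between each of tub, scoop's own z axis and vertical below 0.1 rad and height (world z) of each of tub, scoop below 0.012 m and linear speed of each of tub, scoop below 0.02 m/s and horizontal distance between scoop and scoop_mat below 0.045 m); the robot touches nothing.
It fails at once if the gripper touches a ball (contact force between the fingers and ball1 above 0.3 N or contact force between the fingers and ball2 above 0.3 N or contact force between the fingers and ball3 above 0.3 N or contact force between the fingers and ball4 above 0.3 N or contact force between the fingers and ball5 above 0.3 N or contact force between the fingers and ball6 above 0.3 N).
It fails at once if a bystander is moved by more than 30 mm (distance of any of timer, bottle_buffer, beaker_1 from where it was at the start of the episode above 0.03 m).
Of ball1, ball2, ball3, ball4, ball5, ball6 only 3 to 6 are there at a start; the rules pass over those that are not, and their reading is None.
At some moment in a run one of tub, scoop may be knocked a few centimetres aside while the robot is not near it.
It also fails if it takes over 210 s, if anything falls off the work surface, if the arm or the gripper's body presses on something with over 40 N, if the wrist force passes 120 N, or if a joint passes its speed limit or range.

## Robot

A 6-joint arm with a two-finger parallel gripper is mounted at the origin on a cart in front of the work surface, level with it; the furniture and walls round the work are solid. World frame = base frame: x ahead of the robot, y to its left, z up, the work surface at z = 0. Lengths are in m, angles in rad, forces in N, time in s.
With the tool pointing down it reaches from about 0.275 to 0.85 m from the base axis. Payload 5.2 kg.
Tool frame: the origin (TCP) lies midway between the tips of the shut fingers; the grasp point (between the pads) lies 19 mm behind it; z points along the fingers, y is the direction in which the jaws open and shut (so a half turn about z gives the same grasp; the last joint's range is limited). The gripper opens to 85 mm and grips with 20 to 120 N. Pads are 22 mm wide; open, the fingers measure 114 mm over their backs; the gripper's body (76 mm by 85 mm) begins 54 mm behind the grasp point. The pads swing forward as they close: fully open they stand 13 mm farther back than shut.
Start: joints at [1.027, 0.259, 1.535, -0, 1.348, -0.203], TCP at [0.184, 0.518, 0.2] pointing down, gripper open.
Joint ranges: [-3.14, 3.14], [-0.91, 2.08], [0.19, 2.58], [-1.22, 4.36], [0.22, 2.71], [-3.12, 3.12]. Speed limits (rad/s): [2.57, 2.57, 3.14, 3.14, 3.14, 3.14].

## Interface

Orientations are given as a unit quaternion [x, y, z, w].
In Python, from plant import ctrl, eyes gives the robot as it stands.
- The arm moves only by the tool drive_tool, never from a script. Its argument "series" is a list of rows, each a list of 3 entries, a list of its own where there are three numbers: the shift along the tool's x, y, z in m, then the turn, a rotation vector about the tool's x, y, z in rad, then the finger opening in m, from 0 to 0.0854. In form: [[[dx, dy, dz], [rx, ry, rz], hand], ...]. A call has 1 to 12 rows; each row shifts and turns the commanded pose from where the row before left it, along the tool's axes as they then stand; what a row does not reach is not made up. A row lasts 1/8 s, in which the tool goes at most 62.5 mm and 10.7 degrees, less where a joint would pass 70% of its speed; a pose out of reach is approached as far as the arm can. A call with a gripper value outside its range is refused whole. The fingers move at their own pace and stop on an object; "squeeze" is the grip in N (left out, the last holds). Time passes only in rows, so rows that do not move let the fingers close. It gives the time, the measured TCP pose, the force and the opening at its end, in the units of the state.
- ctrl.observe(): the state, without advancing time (a new reading comes with each control period).
- eyes.camera(name): name is "scene" or "side" or "wrist"; returns the picture (480x640x3 uint8, red, green, blue); there is no depth.
- eyes.camera_model(name): a dict with "fx", "fy", "cx", "cy" (pixels), "cam_to_world" (4x4, takes a point from camera to world coordinates). Camera axes: x right, y down, z forward; pixel columns grow to the right and rows downward; lengths in m; the calibration is good to about 2 mm. A picture is of the moment at which its call begins: read the wrist's pose just before it. camera_model takes no time and is no camera call; for the wrist camera it gives the pose at the moment of the call.
- ctrl.sign_off(): hands the job in, once; it reports no verdict.
The state is a dict: "clock": time; "qpos": joint angles; "qvel": joint speeds; "joint_torque": joint torques, N m; "position": TCP position; "eef_rot": TCP orientation; "contact_force": force on the tool from outside, world axes, zero at the start; "ft_torque": the same for the moment, N m; "grip_width": finger opening in m.
Only numpy, scipy, OpenCV 4.12 (cv2) and the standard library are available. Lean on these libraries where they do the work, as an engineer would, in place of code of your own. Each camera call takes 0.05 s, during which the arm holds its last target.

## Working session

There is one attempt and no reset: what is moved stays moved. The work goes in short steps, Python scripts to look and compute and a tool call to move; the robot and the scene stay as the last step left them, time stands still between calls to the robot, and variables do not carry over. Pictures are saved under pics/ and viewed, and the job is handed in when it is done.

Besides the shell and the picture viewer there is one more tool, called after "Call:" by a JSON object that holds its "api" and its "payload". drive_tool: Moves the arm, as the interface text tells. Its arguments: {"type":"object","properties":{"series":{"type":"array"},"squeeze":{"type":"number"}},"required":["series"]}

```bash
ls; mkdir -p pics; python3 - <<'E'
from plant import ctrl, eyes
import cv2,numpy as np
s=ctrl.observe()
print(s)
for n in ["scene","side","wrist"]:
    m=eyes.camera_model(n); print(n,m['fx'],m['fy'],m['cx'],m['cy']); print(np.round(np.array(m['cam_to_world']),3).tolist())
    im=eyes.camera(n); cv2.imwrite(f'pics/{n}0.png',im[:,:,::-1])
E
```

```text
pics
{'clock': 0.0, 'qpos': array([ 1.02720852e+00,  2.59335451e-01,  1.53610863e+00,  1.91846792e-05,
        1.34804075e+00, -2.02822293e-01]), 'qvel': array([ 5.60481202e-04, -1.43526170e-03, -1.82837915e-03,  7.64680663e-04,
        1.84592825e-03, -6.79957065e-06]), 'joint_torque': array([-9.09408554e-04, -4.46024895e+01, -2.90566009e+01, -5.36219377e-04,
        1.18227190e-02, -1.61841518e-05]), 'position': array([0.18347453, 0.51784667, 0.19876859]), 'eef_rot': array([ 1.69561599e-01,  9.85519137e-01, -8.77551951e-04, -3.53654607e-04]), 'contact_force': array([-0.32344277,  0.27114001, -0.80190934]), 'ft_torque': array([ 0.01517181, -0.02116576, -0.00867439]), 'grip_width': 0.08509761843451871}
scene 566.9045474422027 566.9045474422027 318.6788328219244 238.6018246746082
[[-0.481, -0.402, 0.779, -0.748], [-0.876, 0.21, -0.433, 0.9], [0.011, -0.892, -0.453, 0.907], [0.0, 0.0, 0.0, 1.0]]
side 536.8908508591086 536.8908508591086 310.8007791086246 235.69311904982064
[[0.981, -0.085, 0.172, 0.29], [-0.192, -0.418, 0.888, -1.246], [-0.003, -0.905, -0.426, 0.784], [0.0, 0.0, 0.0, 1.0]]
wrist 424.8323418978867 424.8323418978867 309.05369339855287 233.46952559943603
[[0.335, 0.905, 0.264, 0.118], [0.942, -0.321, -0.095, 0.541], [-0.001, 0.281, -0.96, 0.372], [0.0, 0.0, 0.0, 1.0]]
```

View pics/scene0.png

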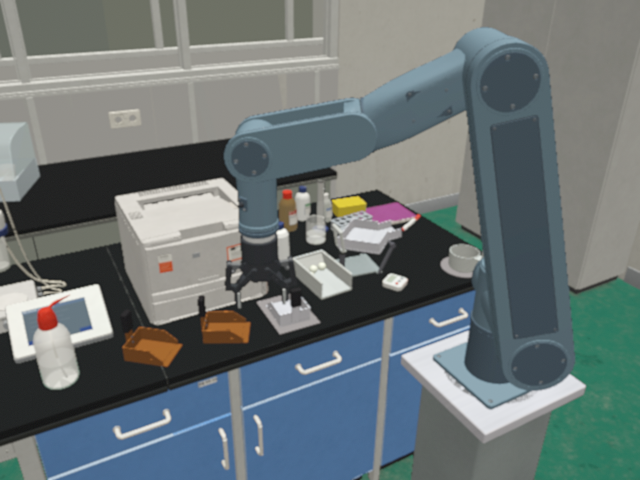

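View pics/side0.png

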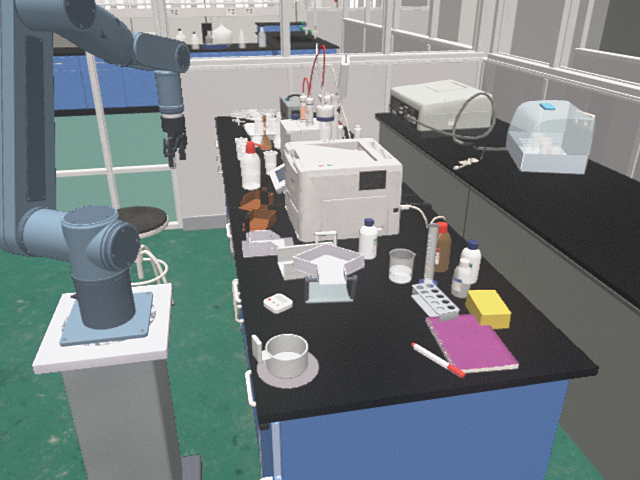

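View pics/wrist0.png

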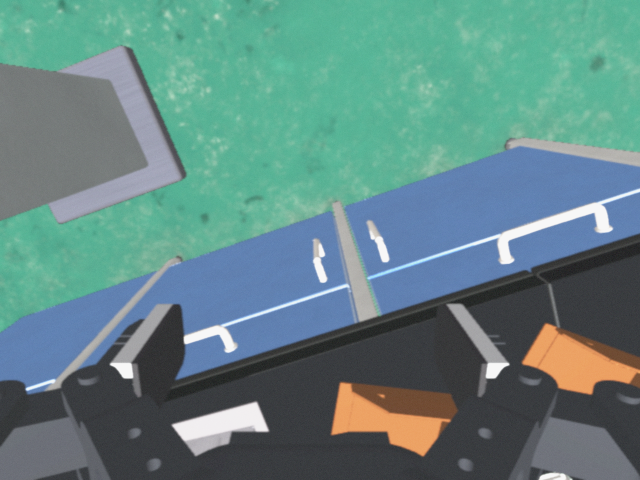

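The side view shows the tub at about (287,357) on its round mat and the timer at (278,303). It also shows the plate at (328,265), the bin at (300,258), the grey scoop at (270,240) and two brown look-alike scoops at (255,210). The next step is enlarged crops.

```bash
cat > h.py <<'E'
from plant import ctrl, eyes
import cv2,numpy as np
from scipy.spatial.transform import Rotation as R
def snap(n,tag):
    m=eyes.camera_model(n); im=eyes.camera(n)[:,:,::-1].copy(); cv2.imwrite(f'pics/{tag}.png',im); return im,m
def crop(im,x,y,w,h,k,tag):
    c=cv2.resize(im[y:y+h,x:x+w],None,fx=k,fy=k,interpolation=cv2.INTER_CUBIC); cv2.imwrite(f'pics/{tag}.png',c)
def onz(m,u,v,z):
    T=np.array(m['cam_to_world']); d=T[:3,:3]@np.array([(u-m['cx'])/m['fx'],(v-m['cy'])/m['fy'],1]); o=T[:3,3]
    return o+d*(z-o[2])/d[2]
def proj(m,p):
    T=np.array(m['cam_to_world']); q=T[:3,:3].T@(np.array(p)-T[:3,3]); return np.array([m['fx']*q[0]/q[2]+m['cx'],m['fy']*q[1]/q[2]+m['cy']])
def tri(m1,p1,m2,p2):
    o=[];d=[]
    for m,p in((m1,p1),(m2,p2)):
        T=np.array(m['cam_to_world']); v=T[:3,:3]@np.array([(p[0]-m['cx'])/m['fx'],(p[1]-m['cy'])/m['fy'],1]); o.append(T[:3,3]); d.append(v/np.linalg.norm(v))
    A=sum(np.eye(3)-np.outer(x,x) for x in d); b=sum((np.eye(3)-np.outer(x,x))@y for x,y in zip(d,o))
    return np.linalg.solve(A,b)
E
python3 - <<'E'
from h import *
s=cv2.imread('pics/scene0.png'); d=cv2.imread('pics/side0.png')
crop(s,230,190,260,195,3,'s_crop'); crop(d,225,200,200,150,4,'d_crop'); crop(d,235,280,160,120,4,'d_tub')
E
```

```text
(no output)
```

View pics/s_crop.png

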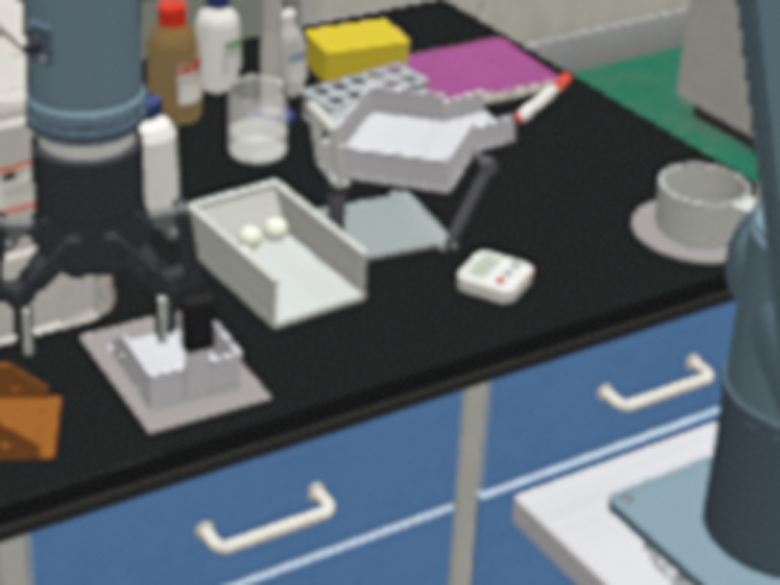

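View pics/d_crop.png

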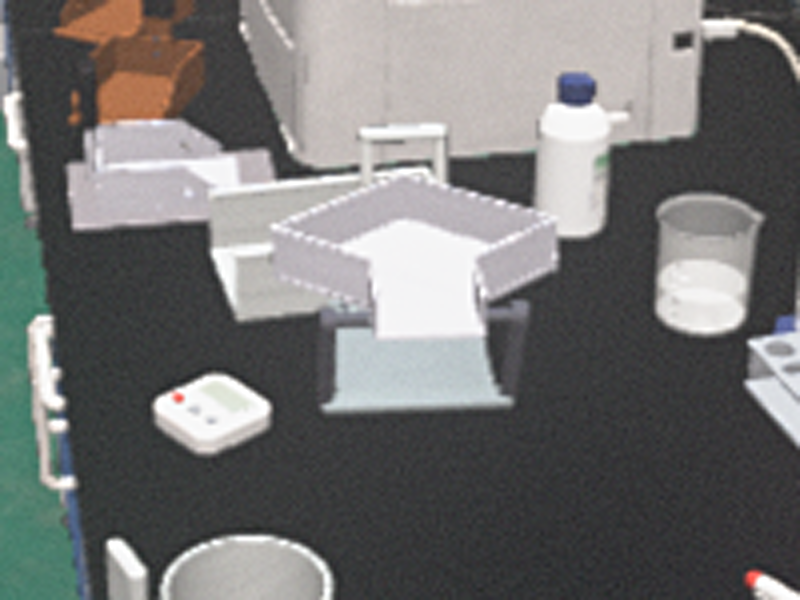

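View pics/d_tub.png

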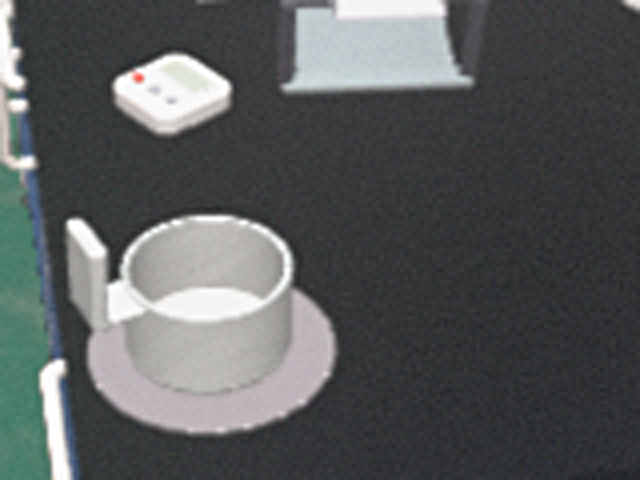

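```bash
python3 - <<'E'
from h import *
ms=eyes.camera_model('scene'); md=eyes.camera_model('side')
D=lambda x,y,z,o=(225,200):np.round(onz(md,o[0]+x/4,o[1]+y/4,z),4)
T=lambda x,y,z:D(x,y,z,(235,280))
S=lambda x,y,z:np.round(onz(ms,230+x/3,190+y/3,z),4)
print('rim', (T(208,215,.058)+T(208,320,.058))/2,T(122,267,.058),T(293,267,.058))
print('mat L,R,bottom', T(88,350,.003),T(336,350,.003),T(212,432,.003))
print('ear top corners',T(70,220,.103),T(105,245,.103))
print('timer',D(212,405,.019))
print('spout tip L,R',D(377,337,.105),D(485,337,.105))
print('bar L,R',D(362,130,.127),D(445,130,.127))
print('stand base front',D(322,410,0),D(512,405,0))
print('bin: scene corners top FL,FR,BL,BR', S(277,285,.052),S(363,260,.052),S(190,205,.052),S(275,180,.052),'bottom FL,FR',S(278,327,0),S(365,295,0))
print('bin side',D(210,190,.052),D(240,320,.0))
print('scoop mat', S(80,338,.003),S(150,432,.003),S(271,398,.003))
print('balls',S(250,236,.019),S(276,228,.019))
print('handle black', S(197,300,.113))
print('bottle',D(575,235,0),'beaker',D(700,330,0))
E
```

```text
rim [ 0.4219  -0.28495  0.058  ] [ 0.3752 -0.2769  0.058 ] [ 0.4677 -0.2954  0.058 ]
mat L,R,bottom [ 0.354  -0.2755  0.003 ] [ 0.4905 -0.3027  0.003 ] [ 0.4119 -0.3558  0.003 ]
ear top corners [ 0.3474 -0.2906  0.103 ] [ 0.3633 -0.3164  0.103 ]
timer [ 0.4354 -0.0349  0.019 ]
spout tip L,R [ 0.5307 -0.113   0.105 ] [ 0.5966 -0.1262  0.105 ]
bar L,R [0.5732 0.1426 0.127 ] [0.6324 0.1306 0.127 ]
stand base front [ 0.5113 -0.0258  0.    ] [ 0.6392 -0.045   0.    ]
bin: scene corners top FL,FR,BL,BR [0.4611 0.2138 0.052 ] [0.4625 0.1163 0.052 ] [0.6413 0.2169 0.052 ] [0.6485 0.1119 0.052 ] bottom FL,FR [0.4661 0.209  0.    ] [0.4766 0.103  0.    ]
bin side [0.4699 0.2173 0.052 ] [0.475  0.1058 0.    ]
scoop mat [0.534  0.3886 0.003 ] [0.3673 0.3933 0.003 ] [0.3622 0.2743 0.003 ]
balls [0.6059 0.1649 0.019 ] [0.608  0.1327 0.019 ]
handle black [0.3857 0.3368 0.113 ]
bottle [0.7527 0.1858 0.    ] beaker [0.7987 0.0259 0.    ]
```

```bash
cat >> h.py <<'E'
def down(a,pitch=0):
    # tool y at world angle a, z down ; pitch about tool x
    y=np.array([np.cos(a),np.sin(a),0]);x=np.array([-np.sin(a),np.cos(a),0])
    return R.from_matrix(np.column_stack([x,y,[0,0,-1]]))*R.from_rotvec([pitch,0,0])
def delta(p0,r0,p1,r1):
    d=r0.inv().apply(np.array(p1)-p0); w=(r0.inv()*r1).as_rotvec()
    n=max(np.abs(np.linalg.norm(d))/.06,np.linalg.norm(w)/.18); return d,w,n
def path(wps):
    """wps: list of (pos, yaw deg, pitch)."""
    s=ctrl.observe(); p=s['position']; r=R.from_quat(s['eef_rot'])
    for q,a,pt in wps:
        r1=down(np.radians(a),pt); d,w,n=delta(p,r,q,r1)
        print('shift',np.round(d,4),'turn',np.round(w,4),'rows>=',round(n,1)); p,r=np.array(q),r1
def st():
    s=ctrl.observe(); Rm=R.from_quat(s['eef_rot']).as_matrix()
    print('t',round(s['clock'],2),'p',np.round(s['position'],4),'yaw',round(np.degrees(np.arctan2(Rm[1,1],Rm[0,1])),2),'z',np.round(Rm[:,2],3),'y',np.round(Rm[:,1],3),'F',np.round(s['contact_force'],1),'w',round(s['grip_width'],4),'q',np.round(s['qpos'],2))
E
python3 - <<'E'
from h import *
st()
path([((.38,.34,.33),70.4,0),((.46,.03,.33),70.4,0),((.46,.03,.33),20,0)])
path([((.38,.34,.33),70.4,0),((.45,.05,.33),45,0),((.37,-.24,.28),20,0)])
E
```

```text
t 0.15 p [0.1836 0.518  0.199 ] yaw 70.47 z [-0.001 -0.001 -1.   ] y [ 0.334  0.942 -0.001] F [ 0.4 -0.2  0.7] w 0.0854 q [ 1.03  0.26  1.54  0.    1.35 -0.2 ]
shift [-0.2446 -0.1023 -0.131 ] turn [-0.0014 -0.0003  0.0013] rows>= 4.9
shift [-0.1794 -0.2652  0.    ] turn [0. 0. 0.] rows>= 5.3
shift [0. 0. 0.] turn [0.     0.     0.8796] rows>= 4.9
shift [-0.2446 -0.1023 -0.131 ] turn [-0.0014 -0.0003  0.0013] rows>= 4.9
shift [-0.1632 -0.2497  0.    ] turn [0.     0.     0.4433] rows>= 5.0
shift [-0.1485 -0.2616  0.05  ] turn [0.     0.     0.4363] rows>= 5.1
```

Call:
{"api": "drive_tool", "payload": {"series": [[[-0.02, -0.01, -0.03], [0, 0, 0], 0.06], [[-0.045, -0.02, -0.025], [0, 0, 0], 0.06], [[-0.045, -0.02, -0.025], [0, 0, 0], 0.06], [[-0.045, -0.02, -0.025], [0, 0, 0], 0.06], [[-0.045, -0.02, -0.025], [0, 0, 0], 0.06], [[-0.045, -0.012, 0], [0, 0, 0], 0.06], [[-0.03, -0.044, 0], [0, 0, 0], 0.06], [[-0.03, -0.044, 0], [0, 0, 0], 0.06], [[-0.03, -0.044, 0], [0, 0, 0], 0.06], [[-0.03, -0.044, 0], [0, 0, 0], 0.06], [[-0.03, -0.044, 0], [0, 0, 0], 0.06], [[-0.02, -0.02, 0], [0, 0, 0], 0.06]]}}

```text
clock: 1.65
position: [0.4607, 0.0549, 0.3294]
eef_rot: [0.171, 0.985, -0.0, -0.0]
contact_force: [-0.3, -0.0, -1.0]
grip_width: 0.0601
```

```bash
python3 - <<'E'
from h import *
st()
im,m=snap('wrist','w1'); np.save('w1.npy',m['cam_to_world'])
im,m=snap('scene','s1');im,m=snap('side','d1')
st()
E
```

```text
t 1.65 p [0.4607 0.0549 0.3294] yaw 70.33 z [-0. -0. -1.] y [ 0.337  0.942 -0.001] F [-0.3 -0.  -1. ] w 0.0601 q [-0.12  0.04  1.48 -0.    1.62 -1.35]
t 1.8 p [0.4607 0.0563 0.3291] yaw 70.31 z [-0.001  0.    -1.   ] y [ 0.337  0.942 -0.   ] F [ 0.1  0.  -0.8] w 0.0599 q [-0.12  0.04  1.48  0.    1.62 -1.35]
```

View pics/w1.png

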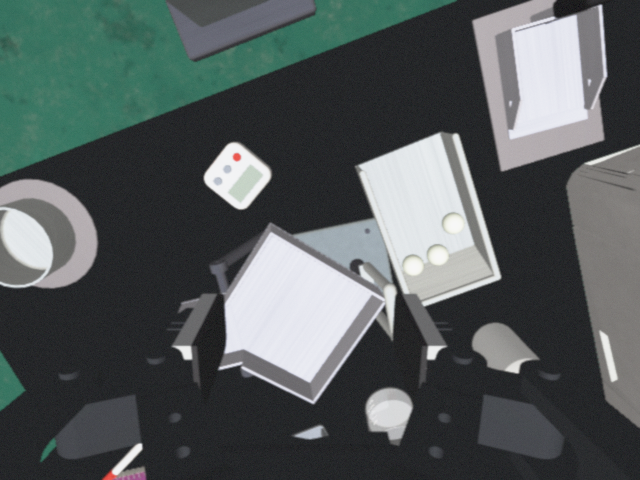

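View pics/s1.png

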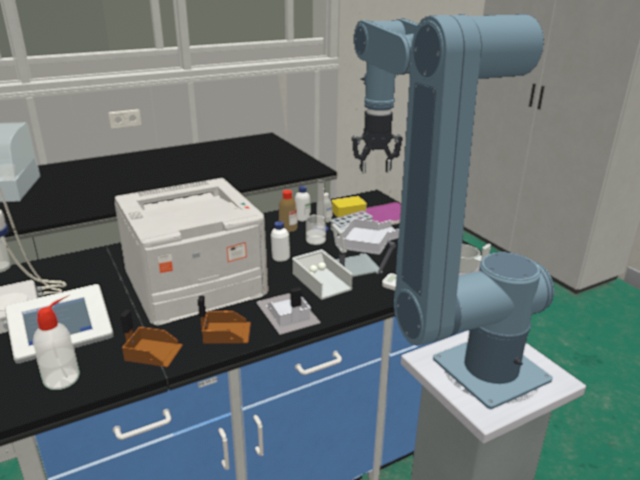

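```bash
python3 - <<'E'
from h import *
m=eyes.camera_model('wrist')
im=cv2.imread('pics/w1.png'); crop(im,200,200,220,210,3,'w1c'); crop(im,340,120,180,200,3,'w1b'); crop(im,450,0,170,180,4,'w1s')
W=lambda u,v,z:np.round(onz(m,u,v,z),4)
L=W(270,224,.128);F=W(314,403,.128); print('plate lat corners',L,F,(L+F)/2,np.linalg.norm(L-F), np.degrees(np.arctan2(*(L-F)[[0,1]])))
print('bin top: FL,FR?',W(357,167,.052),W(458,133,.052),W(500,277,.052),W(405,305,.052))
print('balls',[W(*b,.019) for b in((454,223),(438,255),(413,265))])
print('mat corners',[W(*b,.003) for b in((473,22),(502,170),(604,138))])
print('scoop lip',W(511,137,.006),W(586,120,.006))
print('timer',W(238,175,.019))
E
```

```text
plate lat corners [0.4774 0.012  0.128 ] [ 0.672  -0.0146  0.128 ] [ 0.5747 -0.0013  0.128 ] 0.1964095720681658 -82.2164404735346
bin top: FL,FR? [0.467  0.1073 0.052 ] [0.4689 0.2162 0.052 ] [0.6406 0.2221 0.052 ] [0.6377 0.1106 0.052 ]
balls [array([0.5732, 0.1965, 0.019 ]), array([0.6055, 0.1686, 0.019 ]), array([0.6077, 0.1368, 0.019 ])]
mat corners [array([0.3697, 0.2745, 0.003 ]), array([0.5355, 0.2693, 0.003 ]), array([0.539 , 0.3876, 0.003 ])]
scoop lip [0.5012 0.286  0.006 ] [0.5112 0.3697 0.006 ]
timer [ 0.4352 -0.021   0.019 ]
```

View pics/w1c.png

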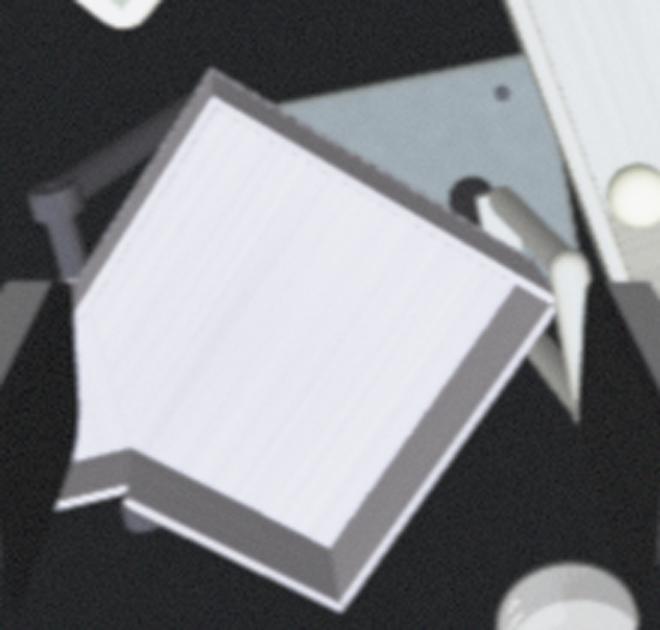

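View pics/w1b.png

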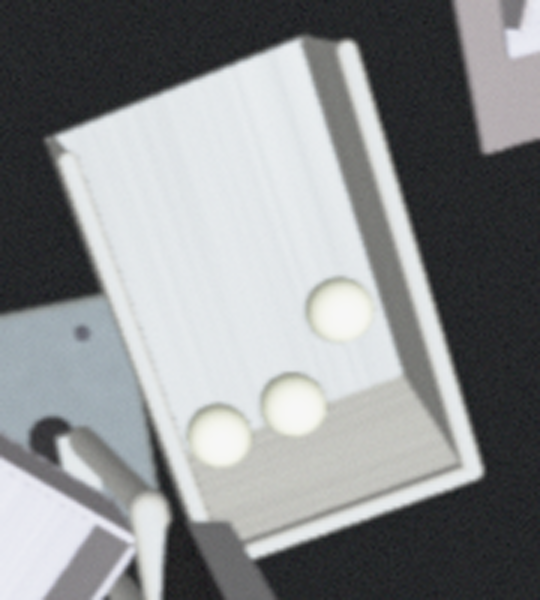

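View pics/w1s.png

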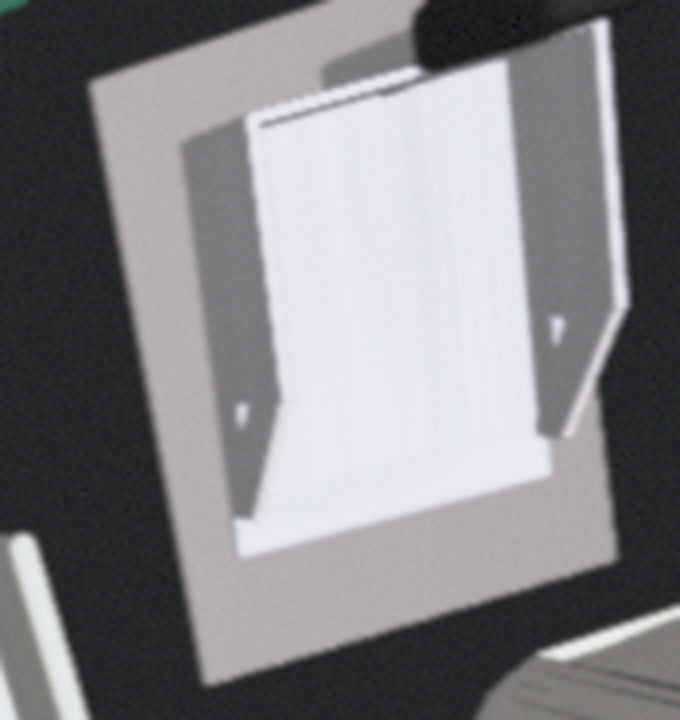

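```bash
python3 - <<'E'
from h import *
md=eyes.camera_model('side')
D=lambda x,y,z,o=(225,200):np.round(onz(md,o[0]+x/4,o[1]+y/4,z),4)
print('bar L,R',D(362,130,.152),D(445,130,.152))
print('spout',D(377,337,.105),D(485,337,.105))
path([((.37,-.22,.30),20,0)])
E
```

```text
bar L,R [0.5625 0.0898 0.152 ] [0.6194 0.0782 0.152 ]
spout [ 0.5307 -0.113   0.105 ] [ 0.5966 -0.1262  0.105 ]
shift [-0.0077 -0.2907  0.0291] turn [-7.00e-04 -1.10e-03  8.78e-01] rows>= 4.9
```

Call:
{"api": "drive_tool", "payload": {"series": [[[0, -0.04, 0.005], [0, 0, 0], 0.05], [[0, -0.05, 0.005], [0, 0, 0], 0.05], [[0, -0.05, 0.005], [0, 0, 0], 0.05], [[-0.002, -0.05, 0.005], [0, 0, 0], 0.05], [[-0.002, -0.05, 0.005], [0, 0, 0], 0.05], [[-0.003, -0.05, 0.004], [0, 0, 0], 0.05], [[0, 0, 0], [0, 0, 0.176], 0.05], [[0, 0, 0], [0, 0, 0.176], 0.05], [[0, 0, 0], [0, 0, 0.176], 0.05], [[0, 0, 0], [0, 0, 0.176], 0.05], [[0, 0, 0], [0, 0, 0.174], 0.05], [[0, 0, 0], [0, 0, 0], 0.05]]}}

```text
clock: 3.3
position: [0.3706, -0.2171, 0.3006]
eef_rot: [0.571, 0.821, 0.0, -0.0]
contact_force: [-0.4, -0.2, -0.6]
grip_width: 0.0504
```

```bash
python3 - <<'E'
from h import *
st()
im,m=snap('wrist','w2'); np.save('w2.npy',m['cam_to_world'])
E
```

```text
t 3.3 p [ 0.3706 -0.2171  0.3006] yaw 20.35 z [ 0.  0. -1.] y [0.938 0.348 0.   ] F [-0.4 -0.2 -0.6] w 0.0504 q [-0.79 -0.02  1.61  0.    1.55 -1.15]
```

View pics/w2.png

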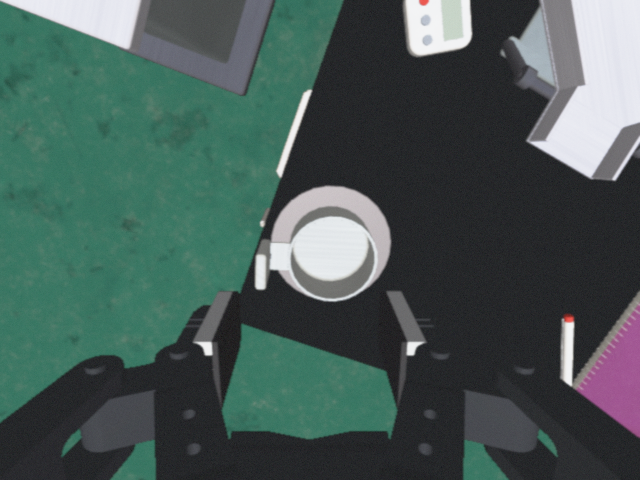

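```bash
python3 - <<'E'
from h import *
m=eyes.camera_model('wrist')
im=cv2.imread('pics/w2.png'); crop(im,230,170,170,140,4.5,'w2c')
E
```

```text
(no output)
```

View pics/w2c.png

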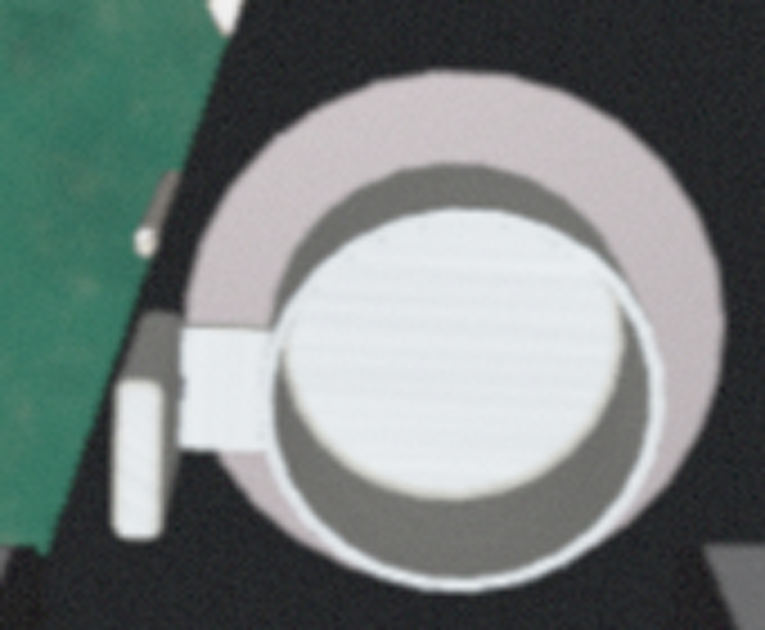

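```bash
python3 - <<'E'
from h import *
m=eyes.camera_model('wrist')
W=lambda x,y,z:onz(m,230+x/4.5,170+y/4.5,z)
e=W(138,459,.103); a=W(139,380,.103);b=W(136,539,.103)
print('ear',e,np.linalg.norm(a-b)); d=a-b; yaw=np.degrees(np.arctan2(-d[0],d[1])); print('ear normal yaw',yaw)
c=(W(268,395,.058)+W(663,395,.058))/2; print('rim c',c, 'bottom',W(466,590,.058),'dir',np.degrees(np.arctan2(*(c-e)[[1,0]])),np.linalg.norm((c-e)[:2]))
cm=(W(186,320,.003)+W(725,320,.003))/2; t=W(455,70,.003); print('mat',cm,t)
P=np.array([W(x,y,.003)[:2] for x,y in((186,320),(725,320),(455,70),(265,150),(650,150),(700,440))])
A=np.c_[2*P,np.ones(len(P))]; s=np.linalg.lstsq(A,(P**2).sum(1),rcond=None)[0]; print('mat fit',s[:2],np.sqrt(s[2]+s[0]**2+s[1]**2))
e=np.array([e[0],e[1]])
path([((e[0],e[1],.15),yaw,0)])
E
```

```text
ear [ 0.35579017 -0.30380003  0.103     ] 0.03532166167344152
ear normal yaw 17.594580367470517
rim c [ 0.42248791 -0.28102937  0.058     ] bottom [ 0.44045734 -0.32667096  0.058     ] dir 18.849950051113133 0.07047759698068592
mat [ 0.42262612 -0.27997054  0.003     ] [ 0.39892576 -0.2194679   0.003     ]
mat fit [ 0.42457471 -0.28502106] 0.06987426754451731
shift [-0.076  -0.0441  0.1506] turn [ 0.0002 -0.0003  0.0499] rows>= 2.9
```

Call:
{"api": "drive_tool", "payload": {"series": [[[-0.025, -0.015, 0.03], [0, 0, 0.037], 0.05], [[-0.026, -0.015, 0.05], [0, 0, 0], 0.05], [[-0.025, -0.014, 0.05], [0, 0, 0], 0.05], [[0, 0, 0.02], [0, 0, 0], 0.05], [[0, 0, 0], [0, 0, 0], 0.05]]}}

```text
clock: 3.98
position: [0.3523, -0.3031, 0.149]
eef_rot: [0.586, 0.81, 0.001, -0.002]
contact_force: [0.2, 0.2, 0.7]
grip_width: 0.05
```

```bash
python3 - <<'E'
from h import *
st()
im,m=snap('wrist','w3'); path([((.356,-.304,.068),18.2,0)])
for p in((.356,-.304,.103),): print(proj(m,p))
E
```

```text
t 3.98 p [ 0.3523 -0.3031  0.149 ] yaw 18.19 z [-0.002  0.004 -1.   ] y [ 0.95   0.312 -0.001] F [0.2 0.2 0.7] w 0.05 q [-0.95  0.15  1.8   0.    1.19 -1.27]
shift [-0.0011  0.0027  0.0825] turn [-0.0003 -0.0014 -0.0003] rows>= 1.4
[313.30696231 247.66519974]
```

View pics/w3.png

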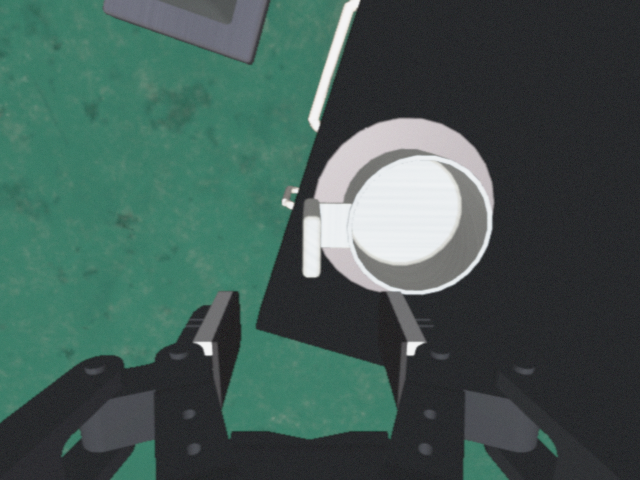

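Ear top seen at about (312,245), which matches the prediction (313,248). Going down and closing.

Call:
{"api": "drive_tool", "payload": {"series": [[[-0.001, 0.002, 0.03], [0, 0, 0], 0.05], [[0, 0, 0.03], [0, 0, 0], 0.05], [[0, 0, 0.021], [0, 0, 0], 0.05], [[0, 0, 0], [0, 0, 0], 0.05], [[0, 0, 0], [0, 0, 0], 0.0], [[0, 0, 0], [0, 0, 0], 0.0], [[0, 0, 0], [0, 0, 0], 0.0], [[0, 0, 0], [0, 0, 0], 0.0], [[0, 0, 0], [0, 0, 0], 0.0], [[0, 0, 0], [0, 0, 0], 0.0]], "squeeze": 60}}

```text
clock: 5.28
position: [0.3556, -0.3056, 0.0705]
eef_rot: [0.587, 0.809, -0.0, 0.001]
contact_force: [-0.2, -0.2, 6.7]
grip_width: -0.0001
```

```bash
python3 - <<'E'
from h import *
st()
E
```

```text
t 5.28 p [ 0.3556 -0.3056  0.0705] yaw 18.05 z [ 0.001 -0.002 -1.   ] y [0.951 0.31  0.   ] F [-0.2 -0.2  6.7] w -0.0001 q [-0.95  0.25  1.9  -0.    0.99 -1.26]
```

```bash
python3 - <<'E'
from h import *
im,m=snap('wrist','w4'); i2,m2=snap('side','d4'); crop(i2,210,260,200,150,4,'d4c')
E
```

```text
(no output)
```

View pics/w4.png

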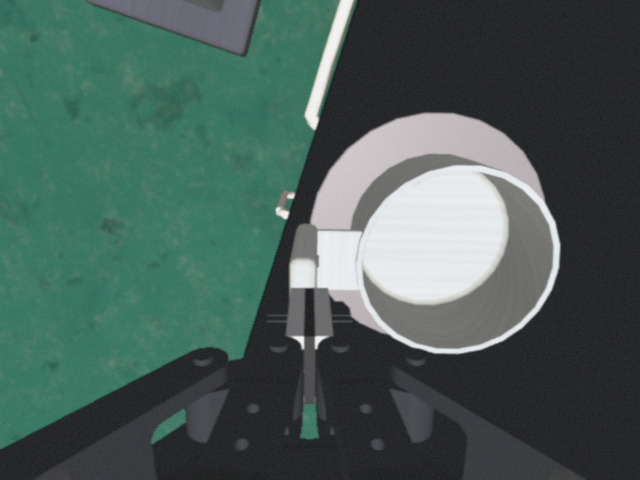

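View pics/d4c.png

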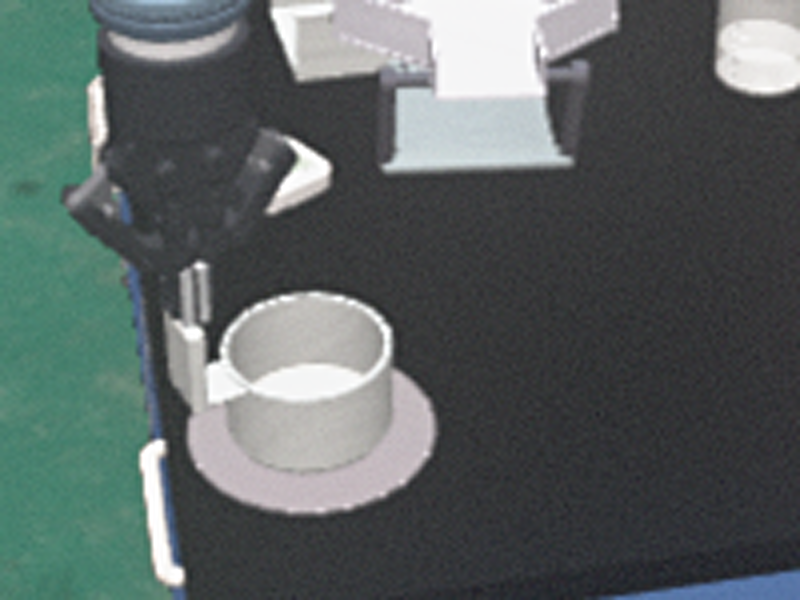

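```bash
python3 - <<'E'
from h import *
m=eyes.camera_model('wrist'); s=ctrl.observe(); Rm=R.from_quat(s['eef_rot']).as_matrix()
for z in(0,-.019,-.04): print(z,proj(m,s['position']+Rm@[0,0,z]))
m2=eyes.camera_model('side')
p=proj(m2,s['position']); print('side crop tcp',(p-[210,260])*4)
print('side crop predicted ear',(proj(m2,(.356,-.304,.103))-[210,260])*4)
print('ear from side top centre', onz(m2,210+187/4,260+322/4,.103))
print('wrist ear top', onz(m,303,275,.103))
E
```

```text
0 [306.93121428 275.86222214]
-0.019 [306.73608101 294.03594656]
-0.04 [306.46405289 319.37126955]
side crop tcp [190.97038816 364.61295688]
side crop predicted ear [188.65847638 312.79444445]
ear from side top centre [ 0.35430673 -0.31191647  0.103     ]
wrist ear top [ 0.35021163 -0.29308707  0.103     ]
```

The gripper closed on nothing. The force of 6.7 N and both views suggest the fingertips are sitting on the ear top, about 30 mm above the reported TCP. I'll raise the arm and measure the real fingertip position by triangulation.

Call:
{"api": "drive_tool", "payload": {"series": [[[0, 0, -0.04], [0, 0, 0], 0.0], [[0, 0, -0.05], [0, 0, 0], 0.0], [[0, 0, 0], [0, 0, 0], 0.0], [[0, 0, 0], [0, 0, 0], 0.0]]}}

```text
clock: 5.88
position: [0.355, -0.3044, 0.1591]
eef_rot: [0.587, 0.809, 0.0, -0.0]
contact_force: [-0.3, -0.6, -0.5]
grip_width: -0.0002
```

```bash
python3 - <<'E'
from h import *
st()
im,m=snap('wrist','w5'); i2,m2=snap('side','d5'); crop(i2,210,230,200,150,4,'d5c'); i3,m3=snap('scene','s5')
s=ctrl.observe();p=s['position']; Rm=R.from_quat(s['eef_rot']).as_matrix()
for z in(0,.03):
  a=p+[0,0,z]; print(z,proj(m,a),(proj(m2,a)-[210,230])*4,proj(m3,a))
crop(im,230,200,160,120,5,'w5c')
E
```

```text
t 5.88 p [ 0.355  -0.3044  0.1591] yaw 18.05 z [-0.     0.001 -1.   ] y [ 0.951  0.31  -0.   ] F [-0.3 -0.6 -0.5] w -0.0002 q [-0.95  0.14  1.78  0.    1.21 -1.26]
0 [306.39993695 273.70807847] [181.03502265 345.47314667] [488.89049636 229.64359835]
0.03 [305.96310814 303.75176396] [178.27280645 296.31669092] [490.35158393 220.68927388]
```

View pics/d5c.png

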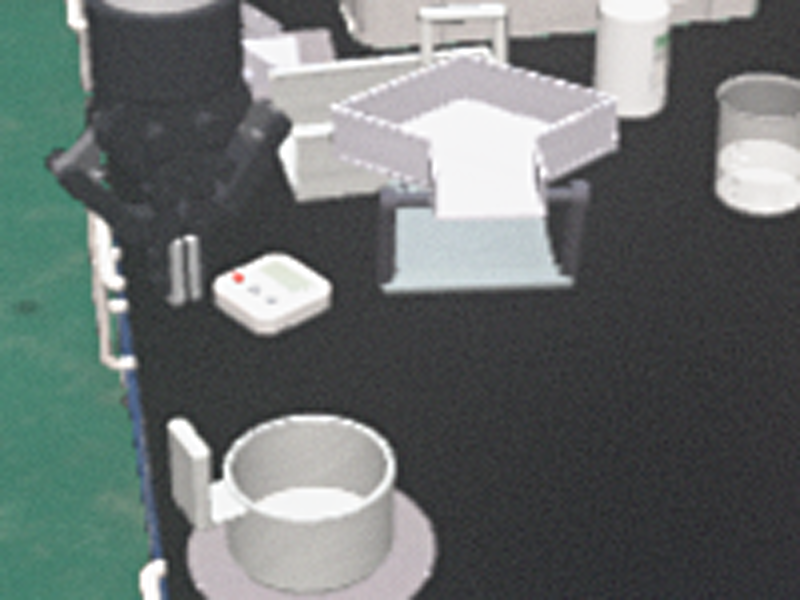

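View pics/w5c.png

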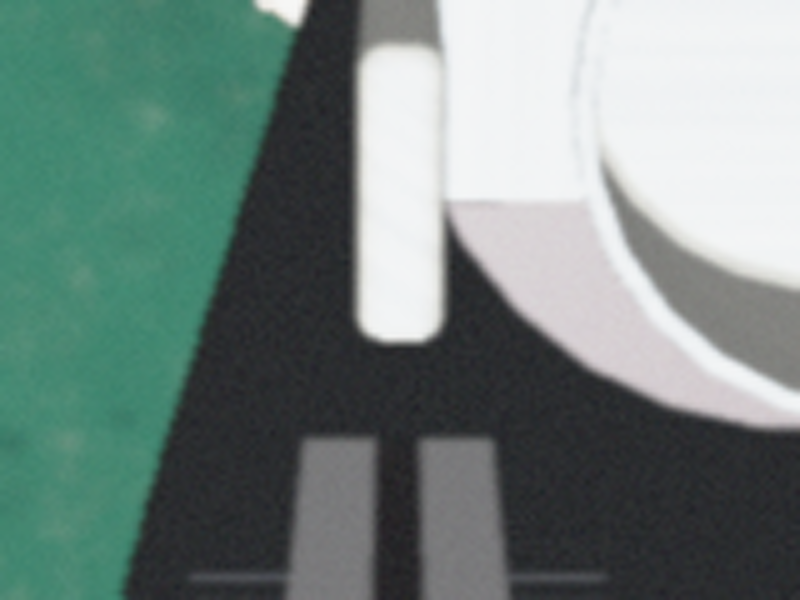

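```bash
python3 - <<'E'
from h import *
m=eyes.camera_model('wrist')
e=onz(m,310,238.6,.103); print(e)
# tips: front face corners closed at v~287.6; solve height so that tool x=.011
s=ctrl.observe();p=s['position'];Rm=R.from_quat(s['eef_rot']).as_matrix()
for z in(.02,.025,.03,.035): print(z,proj(m,p+Rm@[.011,0,-z]))
path([((e[0],e[1],.06),18,0),((e[0],e[1],.036),18,0)])
E
```

```text
[ 0.35588322 -0.30310304  0.103     ]
0.02 [306.61820114 268.69245913]
0.025 [306.55468843 273.52502239]
0.03 [306.48720331 278.6598395 ]
0.035 [306.41536105 284.12618269]
shift [0.     0.0016 0.0981] turn [-0.0009 -0.003   0.0007] rows>= 1.6
shift [0.    0.    0.024] turn [0. 0. 0.] rows>= 0.4
```

Call:
{"api": "drive_tool", "payload": {"series": [[[0, 0.001, 0], [0, 0, 0], 0.05], [[0, 0, 0], [0, 0, 0], 0.05], [[0, 0, 0], [0, 0, 0], 0.05], [[0, 0, 0.04], [0, 0, 0], 0.05], [[0, 0, 0.04], [0, 0, 0], 0.05], [[0, 0, 0.025], [0, 0, 0], 0.05], [[0, 0, 0.02], [0, 0, 0], 0.05], [[0, 0, 0], [0, 0, 0], 0.05]], "squeeze": 60}}

```text
clock: 7.02
position: [0.3554, -0.3034, 0.0334]
eef_rot: [0.587, 0.809, 0.001, -0.002]
contact_force: [0.4, 0.2, -0.2]
grip_width: 0.05
```

```bash
python3 - <<'E'
from h import *
st()
im,m=snap('wrist','w6')
E
```

```text
t 7.03 p [ 0.3554 -0.3034  0.0334] yaw 18.05 z [-0.002  0.003 -1.   ] y [ 0.951  0.31  -0.001] F [ 0.4  0.2 -0.2] w 0.05 q [-0.95  0.3   1.94 -0.    0.9  -1.26]
```

View pics/w6.png

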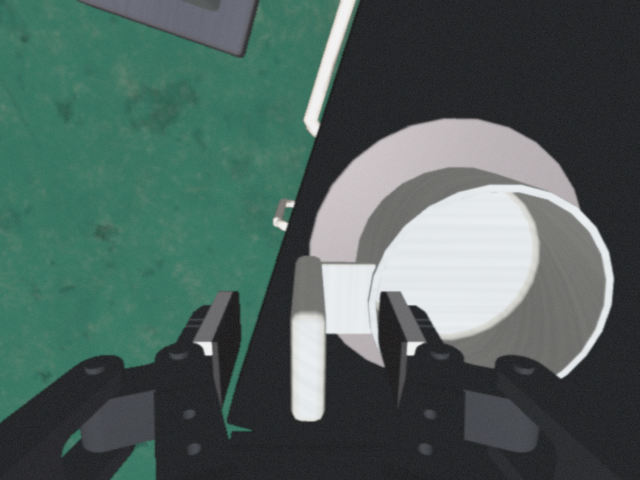

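Call:
{"api": "drive_tool", "payload": {"series": [[[0, 0, 0], [0, 0, 0], 0.0], [[0, 0, 0], [0, 0, 0], 0.0], [[0, 0, 0], [0, 0, 0], 0.0], [[0, 0, 0], [0, 0, 0], 0.0], [[0, 0, 0], [0, 0, 0], 0.0]], "squeeze": 70}}

```text
clock: 7.7
position: [0.3567, -0.3052, 0.0356]
eef_rot: [0.587, 0.809, -0.0, 0.001]
contact_force: [-1.3, 0.1, 6.0]
grip_width: 0.0089
```

```bash
python3 - <<'E'
from h import *
st()
im,m=snap('wrist','w7')
E
```

```text
t 7.7 p [ 0.3567 -0.3052  0.0356] yaw 18.05 z [ 0.001 -0.002 -1.   ] y [0.951 0.31  0.   ] F [-1.3  0.1  6. ] w 0.0089 q [-0.95  0.3   1.94 -0.    0.9  -1.26]
```

View pics/w7.png

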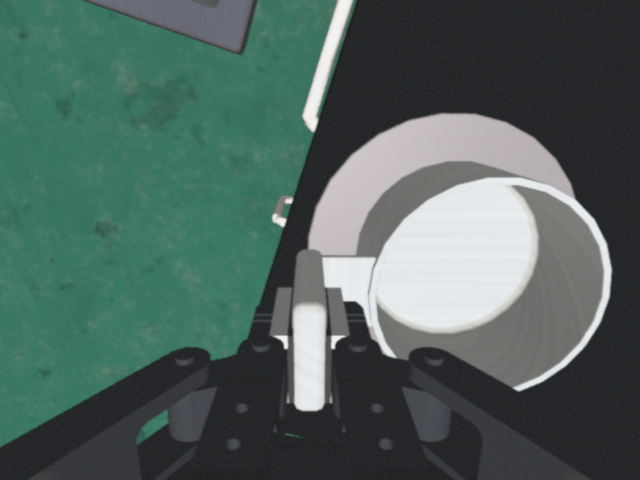

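```bash
python3 - <<'E'
from h import *
path([((.3567,-.3052,.066),18.05,0),((.503,-.176,.066),18.05,0),((.503,-.176,.066),40,0),((.503,-.176,.033),40,0)])
E
```

```text
shift [-0.      0.     -0.0304] turn [0.0005 0.002  0.    ] rows>= 0.5
shift [0.0775 0.1791 0.    ] turn [0. 0. 0.] rows>= 3.3
shift [0. 0. 0.] turn [ 0.      0.     -0.3831] rows>= 2.1
shift [0.    0.    0.033] turn [0. 0. 0.] rows>= 0.6
```

Call:
{"api": "drive_tool", "payload": {"series": [[[0, 0, -0.015], [0, 0, 0], 0.0], [[0, 0, -0.015], [0, 0, 0], 0.0], [[0.01, 0.025, 0], [0, 0, 0], 0.0], [[0.016, 0.036, 0], [0, 0, 0], 0.0], [[0.016, 0.036, 0], [0, 0, 0], 0.0], [[0.016, 0.036, 0], [0, 0, 0], 0.0], [[0.012, 0.028, 0], [0, 0, 0], 0.0], [[0.0075, 0.018, 0], [0, 0, -0.09], 0.0], [[0, 0, 0], [0, 0, -0.1], 0.0], [[0, 0, 0], [0, 0, -0.1], 0.0], [[0, 0, 0], [0, 0, -0.093], 0.0], [[0, 0, 0], [0, 0, 0], 0.0]]}}

```text
clock: 9.25
position: [0.5019, -0.1749, 0.0642]
eef_rot: [0.423, 0.906, 0.0, -0.001]
contact_force: [0.3, 0.0, -2.5]
grip_width: 0.0092
```

```bash
python3 - <<'E'
from h import *
st()
im,m=snap('wrist','w8'); i2,m2=snap('side','d8'); crop(i2,210,230,200,150,4,'d8c')
E
```

```text
t 9.25 p [ 0.5019 -0.1749  0.0642] yaw 39.96 z [-0.001  0.001 -1.   ] y [ 0.767  0.642 -0.   ] F [ 0.3  0.  -2.5] w 0.0092 q [-0.55  0.36  1.76 -0.    1.03 -1.24]
```

View pics/w8.png

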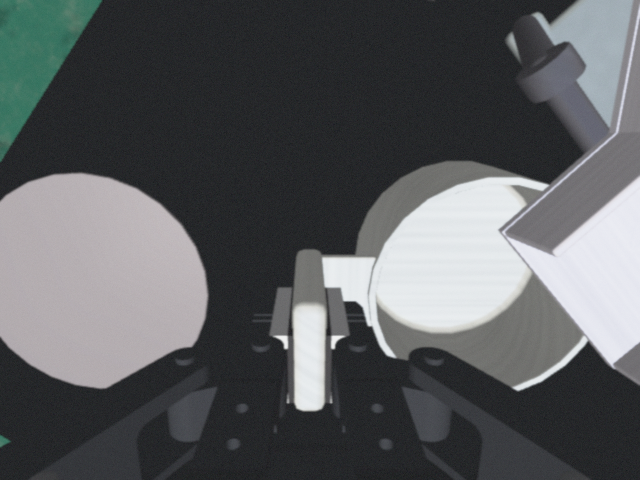

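View pics/d8c.png

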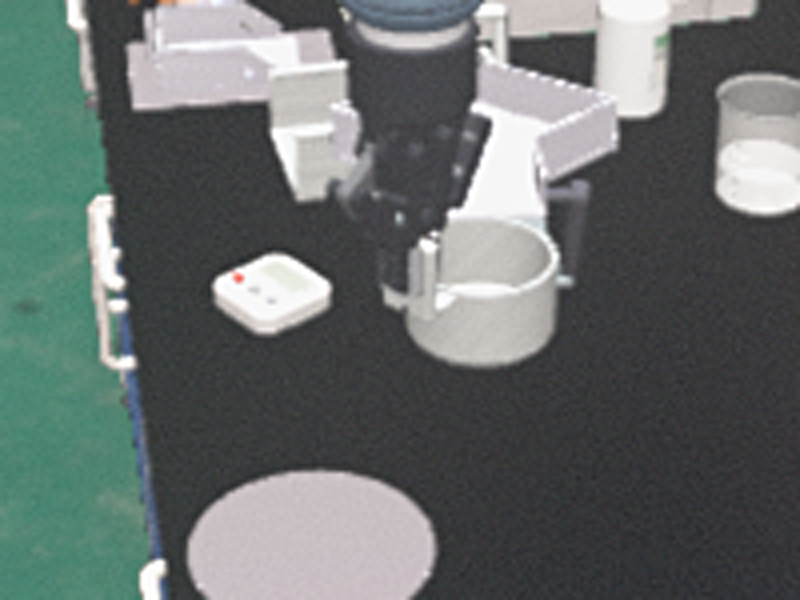

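```bash
python3 - <<'E'
from h import *
m=eyes.camera_model('wrist')
for z in(.105,.115):
  a=onz(m,503,232,z);b=onz(m,613,365,z); d=a-b; print(z,a,b,(a+b)/2,np.linalg.norm(d),np.degrees(np.arctan2(-d[0],d[1])))
mm=onz(m,80,280,.003);print(mm)
# mat refine
P=np.array([onz(m,x,y,.003)[:2] for x,y in((80,173),(208,295),(105,388),(170,212),(180,355))])
A=np.c_[2*P,np.ones(len(P))]; s=np.linalg.lstsq(A,(P**2).sum(1),rcond=None)[0]; print('mat',s[:2],np.sqrt(s[2]+s[0]**2+s[1]**2))
E
```

```text
0.105 [ 0.53041701 -0.11068546  0.105     ] [ 0.59697088 -0.11937297  0.105     ] [ 0.56369395 -0.11502921  0.105     ] 0.06711848060636606 82.5630338060254
0.115 [ 0.52491797 -0.11152301  0.115     ] [ 0.58643473 -0.119553    0.115     ] [ 0.55567635 -0.11553801  0.115     ] 0.0620386406276375 82.56303380602537
[ 0.41582834 -0.28319819  0.003     ]
mat [ 0.42323653 -0.28339877] 0.06892900901559217
```

Call:
{"api": "drive_tool", "payload": {"series": [[[0, 0, 0.015], [0, 0, 0], 0.0], [[0, 0, 0.012], [0, 0, 0], 0.0], [[0, 0, 0.004], [0, 0, 0], 0.0], [[0, 0, 0], [0, 0, 0], 0.0]]}}

```text
clock: 9.85
position: [0.5021, -0.1752, 0.0332]
eef_rot: [0.423, 0.906, 0.0, -0.0]
contact_force: [0.7, -0.4, -2.6]
grip_width: 0.0093
```

```bash
python3 - <<'E'
from h import *
st()
E
```

```text
t 9.85 p [ 0.5021 -0.1752  0.0332] yaw 39.97 z [-0.001  0.    -1.   ] y [ 0.766  0.642 -0.   ] F [ 0.7 -0.4 -2.6] w 0.0093 q [-0.55  0.4   1.79 -0.    0.96 -1.24]
```

Call:
{"api": "drive_tool", "payload": {"series": [[[0, 0, 0.002], [0, 0, 0], 0.0], [[0, 0, 0], [0, 0, 0], 0.0], [[0, 0, 0], [0, 0, 0], 0.03], [[0, 0, 0], [0, 0, 0], 0.04], [[0, 0, 0], [0, 0, 0], 0.04], [[0, 0, 0], [0, 0, 0], 0.04], [[0, 0, -0.03], [0, 0, 0], 0.04], [[0, 0, -0.06], [0, 0, 0], 0.04], [[0, 0, -0.06], [0, 0, 0], 0.04], [[0, 0, -0.06], [0, 0, 0], 0.04], [[0, 0, 0], [0, 0, 0], 0.05], [[0, 0, 0], [0, 0, 0], 0.05]]}}

```text
clock: 11.35
position: [0.5021, -0.1751, 0.2412]
eef_rot: [0.423, 0.906, 0.0, -0.0]
contact_force: [0.4, 0.0, 0.0]
grip_width: 0.0501
```

```bash
python3 - <<'E'
from h import *
st()
im,m=snap('wrist','w9'); i2,m2=snap('side','d9'); i3,m3=snap('scene','s9'); crop(i3,230,190,260,195,3,'s9c'); crop(i2,210,200,200,150,4,'d9c')
E
```

```text
t 11.35 p [ 0.5021 -0.1751  0.2412] yaw 39.99 z [-0.  0. -1.] y [ 0.766  0.643 -0.   ] F [0.4 0.  0. ] w 0.0501 q [-0.55  0.2   1.51  0.    1.43 -1.24]
```

View pics/w9.png

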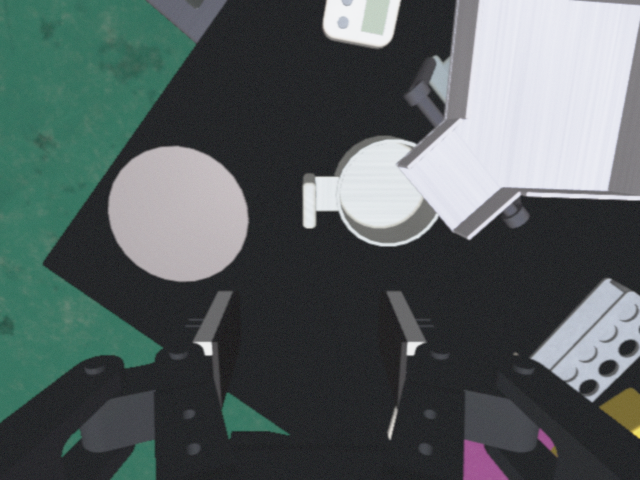

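View pics/d9c.png

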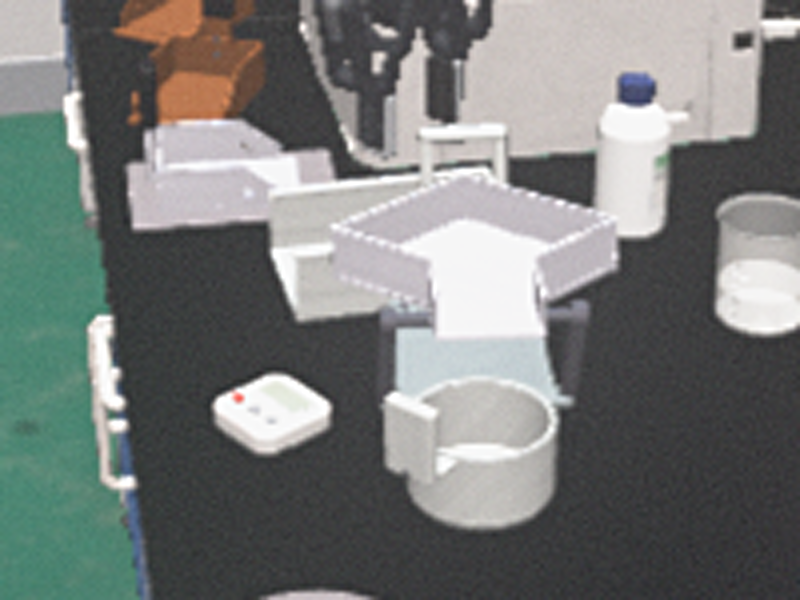

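View pics/s9c.png

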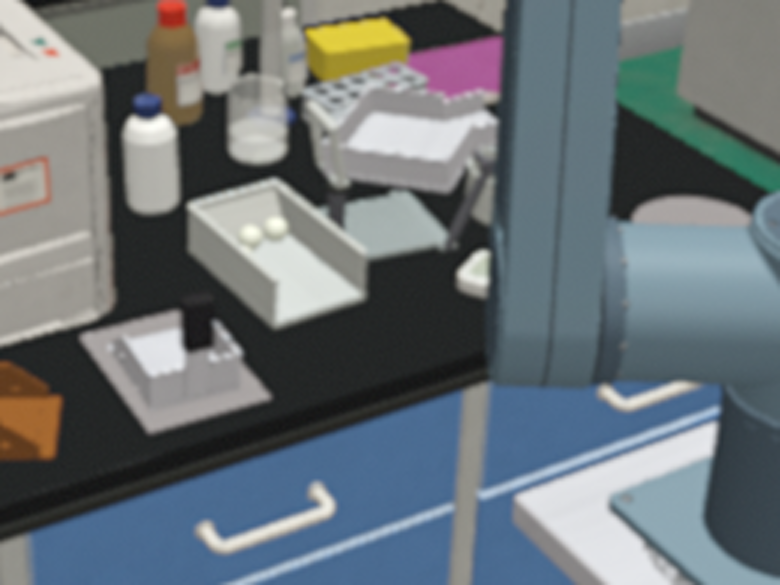

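```bash
python3 - <<'E'
from h import *
path([((.45,.32,.32),40,0),((.43,.32,.32),-7,0)])
E
```

```text
shift [ 0.4124  0.2784 -0.0792] turn [-0.0012 -0.0035 -0.0002] rows>= 8.4
shift [ 0.0129 -0.0153  0.    ] turn [0.     0.     0.8203] rows>= 4.6
```

Call:
{"api": "drive_tool", "payload": {"series": [[[0, 0, -0.05], [0, 0, 0], 0.05], [[0.03, 0.02, -0.03], [0, 0, 0], 0.05], [[0.043, 0.028, 0], [0, 0, 0], 0.05], [[0.043, 0.028, 0], [0, 0, 0], 0.05], [[0.043, 0.028, 0], [0, 0, 0], 0.05], [[0.043, 0.028, 0], [0, 0, 0], 0.05], [[0.043, 0.028, 0], [0, 0, 0], 0.05], [[0.043, 0.028, 0], [0, 0, 0], 0.05], [[0.043, 0.028, 0], [0, 0, 0], 0.05], [[0.043, 0.028, 0], [0, 0, 0], 0.05], [[0.04, 0.034, 0], [0, 0, 0.15], 0.05]]}}

```text
clock: 12.88
position: [0.4484, 0.322, 0.3202]
eef_rot: [0.491, 0.871, -0.001, -0.001]
contact_force: [1.1, 0.3, 0.6]
grip_width: 0.0498
```

Call:
{"api": "drive_tool", "payload": {"series": [[[0, 0, 0], [0, 0, 0.17], 0.05], [[0, 0, 0], [0, 0, 0.17], 0.05], [[0, 0, 0], [0, 0, 0.17], 0.05], [[0, 0, 0], [0, 0, 0.16], 0.05], [[0, 0, 0], [0, 0, 0], 0.05]]}}

```text
clock: 13.5
position: [0.449, 0.3204, 0.3201]
eef_rot: [0.748, 0.663, -0.001, -0.0]
contact_force: [0.3, -0.5, 0.5]
grip_width: 0.0502
```

```bash
python3 - <<'E'
from h import *
st()
im,m=snap('wrist','w10')
print(m['cam_to_world'])
E
```

```text
t 13.5 p [0.449  0.3204 0.3201] yaw -6.91 z [-0.003 -0.001 -1.   ] y [ 0.993 -0.12  -0.002] F [ 0.3 -0.5  0.5] w 0.0502 q [ 0.42  0.21  1.31 -0.    1.63  0.54]
[[ 0.99269695 -0.11521559 -0.03575097  0.45930016]
 [-0.12062031 -0.95258646 -0.27933809  0.39011782]
 [-0.00187179  0.28161036 -0.95952702  0.49270927]
 [ 0.          0.          0.          1.        ]]
```

View pics/w10.png

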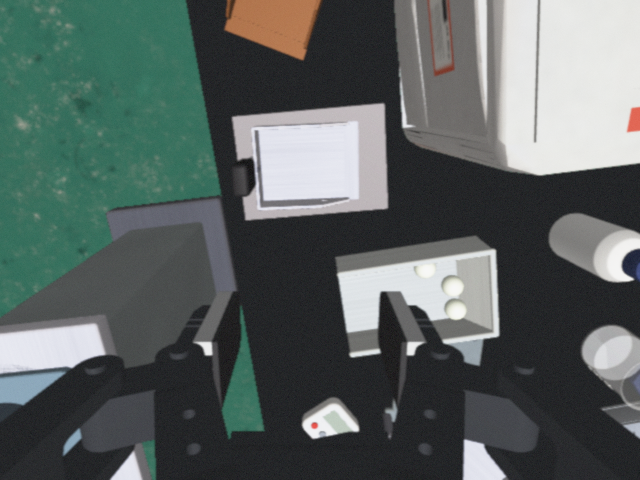

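```bash
python3 - <<'E'
from h import *
im=cv2.imread('pics/w10.png'); crop(im,215,90,190,140,4.2,'w10c'); crop(im,320,220,190,145,4.2,'w10b')
E
```

```text
(no output)
```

View pics/w10c.png

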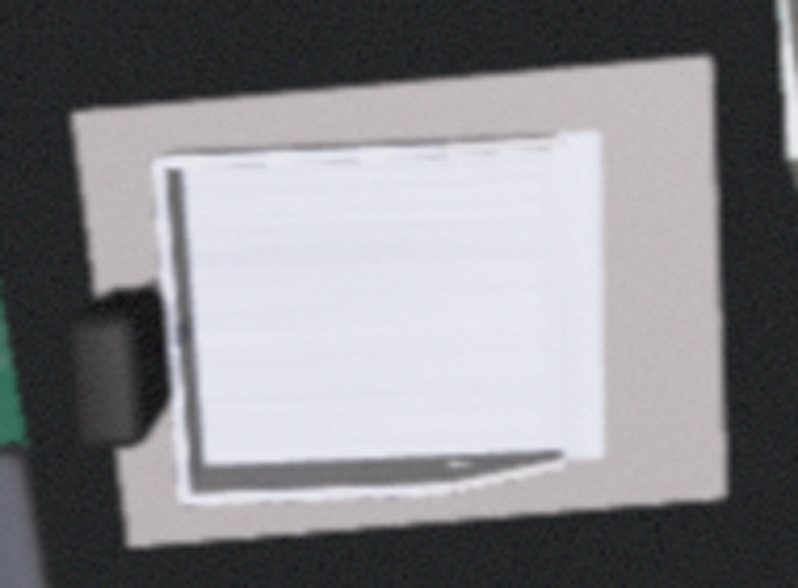

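View pics/w10b.png

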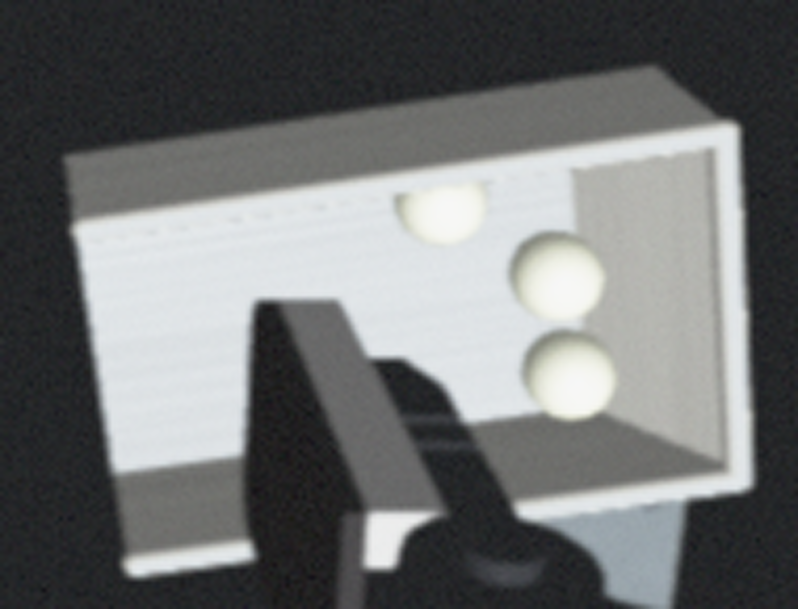

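```bash
python3 - <<'E'
from h import *
m=eyes.camera_model('wrist')
W=lambda x,y,z:onz(m,215+x/4.2,90+y/4.2,z)
a=W(600,130,.005);b=W(605,458,.005);d=a-b;print('lip',a,b,(a+b)/2,np.linalg.norm(d),'yaw',np.degrees(np.arctan2(-d[0],d[1])))
h=W(108,383,.116);print('handle',h)
p=W(105,322,.116);q=W(112,445,.116);print(np.linalg.norm(p-q),np.degrees(np.arctan2(*(p-q)[[1,0]]))-90)
d=(a+b)/2-h;print('dir h->lip',np.degrees(np.arctan2(d[1],d[0])),np.linalg.norm(d[:2]))
c=[W(x,y,.003) for x,y in((72,112),(712,55),(727,497),(128,547))]; print('mat',np.mean(c,0),np.degrees(np.arctan2(*(c[1]-c[0])[[1,0]])))
B=lambda x,y,z:onz(m,320+x/4.2,220+y/4.2,z)
print('bin top',[B(x,y,.052).round(4) for x,y in((75,225),(738,127),(752,488),(127,570))])
print('inner back edge',B(572,165,.006),B(585,410,.006))
print('balls',[B(x,y,.019).round(4) for x,y in((443,202),(558,276),(571,375))])
path([((h[0],h[1],.17),-7,0),((h[0],h[1],.040),-7,0)])
E
```

```text
lip [0.51074839 0.37100219 0.005     ] [0.50447337 0.28283972 0.005     ] [0.50761088 0.32692095 0.005     ] 0.08838550144859886 yaw -4.071199889463942
handle [0.39068469 0.33593435 0.116     ]
0.026304868121515307 -6.17091870885551
dir h->lip -4.407998300442516 0.11727307800520471
mat [0.45504839 0.32963994 0.003     ] -1.9359881741378617
bin top [array([0.4695, 0.2118, 0.052 ]), array([0.6436, 0.2187, 0.052 ]), array([0.6479, 0.112 , 0.052 ]), array([0.4736, 0.1066, 0.052 ])]
inner back edge [0.61520675 0.19476637 0.006     ] [0.61736645 0.11550635 0.006     ]
balls [array([0.5745, 0.1931, 0.019 ]), array([0.6063, 0.1665, 0.019 ]), array([0.6093, 0.1347, 0.019 ])]
shift [ 0.0087 -0.0595  0.1505] turn [-0.002   0.0012  0.0035] rows>= 2.7
shift [0.   0.   0.13] turn [0. 0. 0.] rows>= 2.2
```

Call:
{"api": "drive_tool", "payload": {"series": [[[0.003, -0.02, 0.05], [0, 0, -0.045], 0.05], [[0.003, -0.02, 0.05], [0, 0, 0], 0.05], [[0, -0.02, 0.05], [0, 0, 0], 0.05], [[0, 0, 0], [0, 0, 0], 0.05], [[0, 0, 0], [0, 0, 0], 0.05]]}}

```text
clock: 14.18
position: [0.3924, 0.3328, 0.1737]
eef_rot: [0.733, 0.68, 0.002, 0.001]
contact_force: [0.6, 1.4, 0.1]
grip_width: 0.0501
```

```bash
python3 - <<'E'
from h import *
st()
im,m=snap('wrist','w11'); path([((.3907,.3359,.09),-4.3,0),((.3907,.3359,.038),-4.3,0)])
E
```

```text
t 14.18 p [0.3924 0.3328 0.1737] yaw -4.34 z [ 0.003  0.002 -1.   ] y [ 0.997 -0.076  0.003] F [0.6 1.4 0.1] w 0.0501 q [ 0.49  0.21  1.66 -0.    1.26  0.56]
shift [ 0.0024 -0.003   0.0843] turn [ 0.0047 -0.0027 -0.0012] rows>= 1.4
shift [0.    0.    0.052] turn [0. 0. 0.] rows>= 0.9
```

View pics/w11.png

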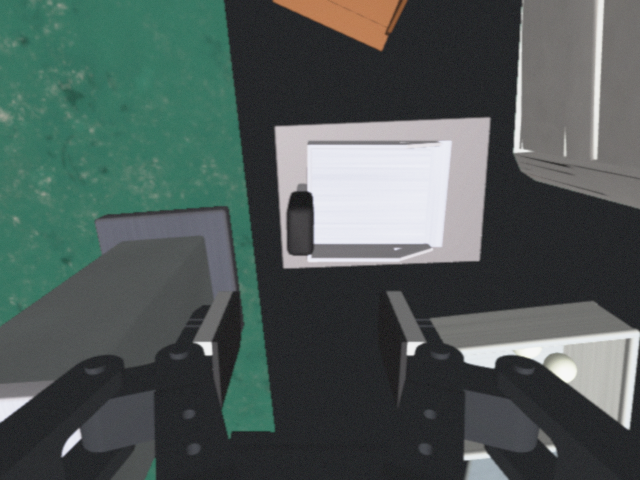

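```bash
python3 - <<'E'
from h import *
m=eyes.camera_model('wrist')
print(onz(m,300.5,231,.116)); a=onz(m,450,141,.005);b=onz(m,440,247,.005);print((a+b)/2, np.linalg.norm(a-b),np.degrees(np.arctan2(-(a-b)[0],(a-b)[1])))
E
```

```text
[0.39035388 0.3375839  0.116     ]
[0.50653807 0.32701332 0.005     ] 0.08802171321955293 -4.6354772016819945
```

Call:
{"api": "drive_tool", "payload": {"series": [[[0.0035, -0.002, 0.04], [0, 0, 0], 0.05], [[0, 0, 0.04], [0, 0, 0], 0.05], [[0, 0, 0.035], [0, 0, 0], 0.05], [[0, 0, 0.02], [0, 0, 0], 0.05], [[0, 0, 0], [0, 0, 0], 0.05], [[0, 0, 0], [0, 0, 0], 0.0], [[0, 0, 0], [0, 0, 0], 0.0], [[0, 0, 0], [0, 0, 0], 0.0], [[0, 0, 0], [0, 0, 0], 0.0], [[0, 0, 0], [0, 0, 0], 0.0], [[0, 0, 0], [0, 0, 0], 0.0]], "squeeze": 90}}

```text
clock: 15.6
position: [0.3899, 0.3365, 0.0385]
eef_rot: [0.734, 0.679, 0.002, 0.0]
contact_force: [-0.7, 0.8, 6.5]
grip_width: 0.0153
```

```bash
python3 - <<'E'
from h import *
st()
im,m=snap('wrist','w12'); i2,m2=snap('scene','s12'); crop(i2,200,200,200,150,4,'s12c')
E
```

```text
t 15.6 p [0.3899 0.3365 0.0385] yaw -4.4 z [ 0.003  0.002 -1.   ] y [ 0.997 -0.077  0.003] F [-0.7  0.8  6.5] w 0.0153 q [0.5  0.36 1.83 0.   0.95 0.57]
```

View pics/w12.png

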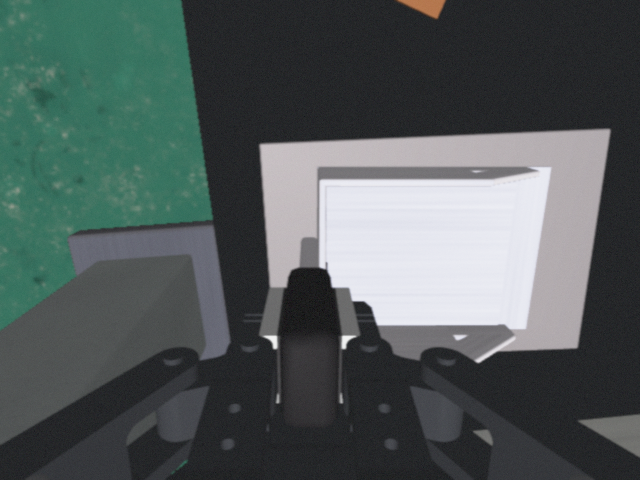

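View pics/s12c.png

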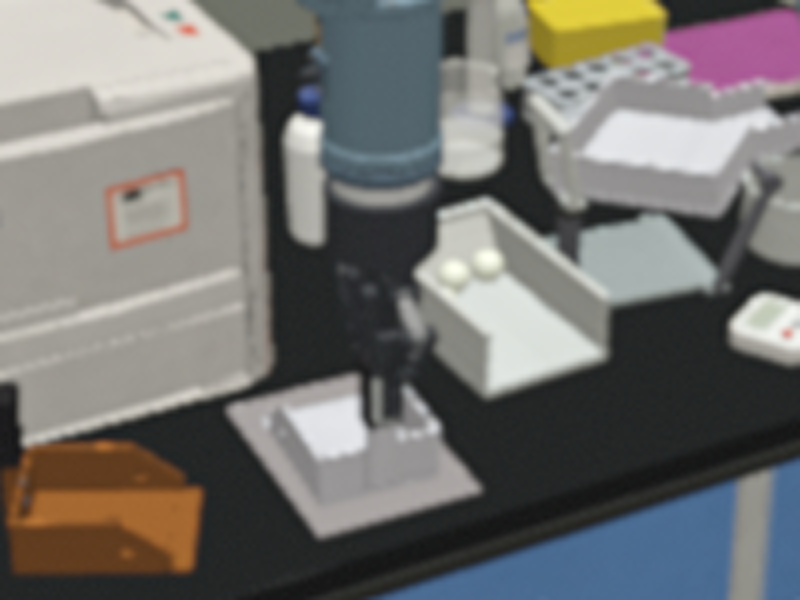

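```bash
python3 - <<'E'
from h import *
path([((.3899,.3365,.115),-4.4,0),((.410,.159,.115),-4.4,0),((.410,.159,.115),1.9,0)])
E
```

```text
shift [ 0.0002  0.0003 -0.0765] turn [ 0.0032 -0.0021 -0.0001] rows>= 1.3
shift [-0.1754  0.0337  0.    ] turn [0. 0. 0.] rows>= 3.0
shift [0. 0. 0.] turn [ 0.    0.   -0.11] rows>= 0.6
```

Call:
{"api": "drive_tool", "payload": {"series": [[[0, 0, -0.02], [0, 0, 0], 0.0], [[0, 0, -0.03], [0, 0, 0], 0.0], [[0, 0, -0.027], [0, 0, 0], 0.0], [[-0.035, 0.007, 0], [0, 0, 0], 0.0], [[-0.035, 0.007, 0], [0, 0, 0], 0.0], [[-0.035, 0.007, 0], [0, 0, 0], 0.0], [[-0.035, 0.007, 0], [0, 0, 0], 0.0], [[-0.035, 0.006, 0], [0, 0, 0], 0.0], [[0, 0, 0], [0.003, -0.002, -0.11], 0.0], [[0, 0, 0], [0, 0, 0], 0.0], [[0, 0, 0], [0, 0, 0], 0.0]]}}

```text
clock: 17.08
position: [0.409, 0.1589, 0.114]
eef_rot: [0.696, 0.718, -0.001, -0.0]
contact_force: [0.7, -0.7, -2.2]
grip_width: 0.015
```

```bash
python3 - <<'E'
from h import *
st()
im,m=snap('wrist','w13'); i2,m2=snap('scene','s13'); crop(i2,220,170,200,150,4,'s13c')
E
```

```text
t 17.07 p [0.409  0.1589 0.114 ] yaw 1.81 z [-0.002 -0.002 -1.   ] y [ 0.999  0.032 -0.002] F [ 0.7 -0.7 -2.2] w 0.015 q [ 0.12  0.14  1.91 -0.    1.09  0.09]
```

View pics/w13.png

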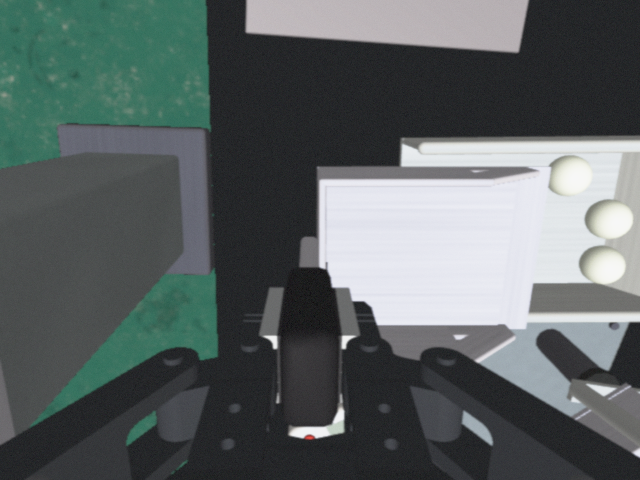

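View pics/s13c.png

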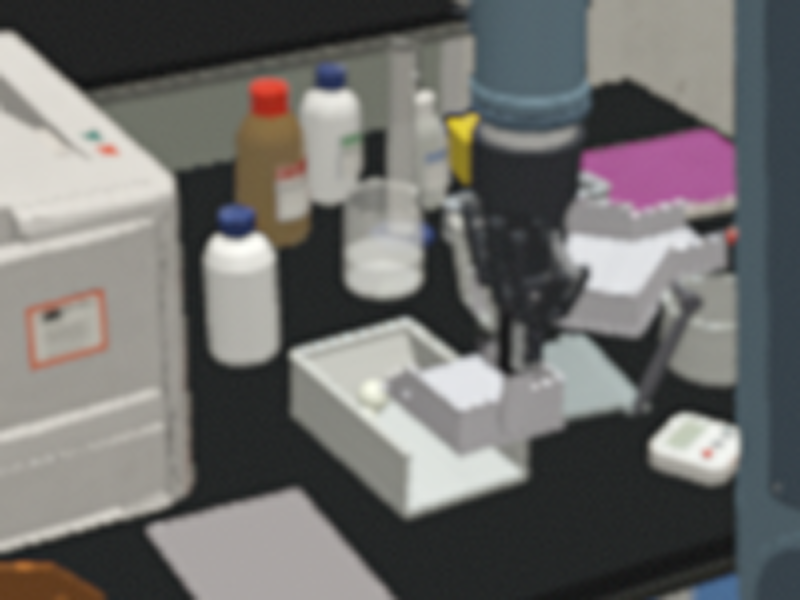

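```bash
python3 - <<'E'
from h import *
im=cv2.imread('pics/w13.png'); crop(im,380,120,260,215,3,'w13c')
E
```

```text
(no output)
```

View pics/w13c.png

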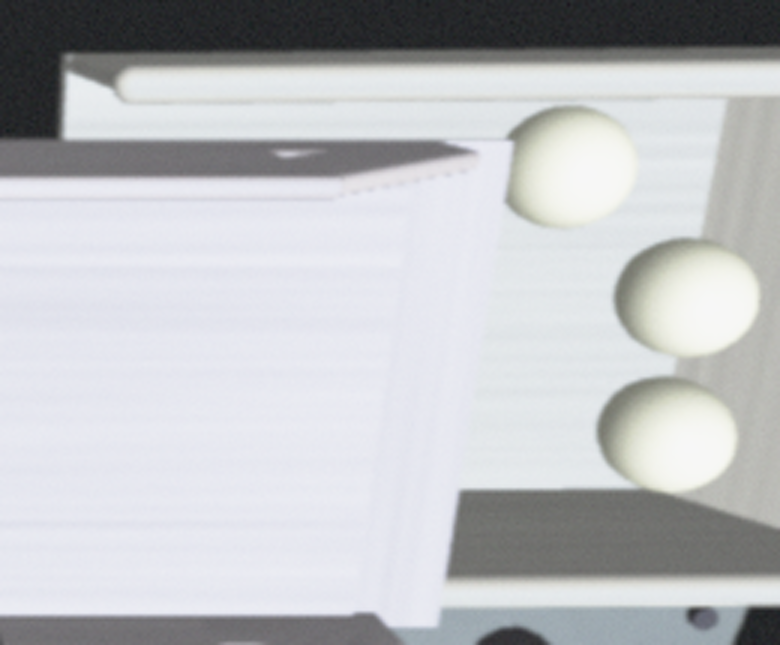

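```bash
python3 - <<'E'
from h import *
m=eyes.camera_model('wrist')
C=lambda x,y,z:onz(m,380+x/3,120+y/3,z).round(4)
print('+y inner top',C(150,103,.052),C(740,96,.052))
print('-y inner top',C(450,577,.052),C(770,576,.052),'floor edge',C(460,489,.006),C(640,488,.006))
print('front corner',C(65,138,.006),C(65,55,.052))
print('foot',C(725,100,.052),C(703,225,.006),C(675,365,.006))
a=C(512,142,.0805);b=C(440,626,.0805);d=a-b;print('lip',a,b,(a+b)/2,np.linalg.norm(d),np.degrees(np.arctan2(-d[0],d[1])))
print('side inner back wall', [C(x,y,.019) for x,y in((572,167),(687,297),(668,434))])
st()
E
```

```text
+y inner top [0.4744 0.2075 0.052 ] [0.581  0.2122 0.052 ]
-y inner top [0.5457 0.115  0.052 ] [0.6103 0.1173 0.052 ] floor edge [0.571  0.1155 0.006 ] [0.6135 0.1171 0.006 ]
front corner [0.4696 0.1951 0.006 ] [0.4582 0.2155 0.052 ]
foot [0.5785 0.2114 0.052 ] [0.6136 0.1804 0.006 ] [0.6148 0.1477 0.006 ]
lip [0.5252 0.2059 0.0805] [0.529  0.1191 0.0805] [0.5271 0.1625 0.0805] 0.08688313990642833 2.506739936636075
side inner back wall [array([0.5737, 0.1941, 0.019 ]), array([0.6043, 0.1669, 0.019 ]), array([0.6074, 0.1355, 0.019 ])]
t 17.18 p [0.4088 0.159  0.1137] yaw 1.87 z [-0.003 -0.002 -1.   ] y [ 0.999  0.033 -0.003] F [ 0.6 -0.  -0.5] w 0.015 q [ 0.12  0.14  1.91 -0.    1.09  0.08]
```

Call:
{"api": "drive_tool", "payload": {"series": [[[0.001, 0, 0.03], [0, 0, 0], 0.0], [[0, 0, 0.025], [0, 0, 0], 0.0], [[0, 0, 0.012], [0, 0, 0], 0.0], [[0, 0, 0.003], [0, 0, 0], 0.0], [[0, 0, 0], [0, 0, 0], 0.0], [[0, 0, 0], [0, 0, 0], 0.0]]}}

```text
clock: 17.92
position: [0.4094, 0.1596, 0.0444]
eef_rot: [0.695, 0.719, -0.001, 0.0]
contact_force: [0.2, 0.5, -1.2]
grip_width: 0.0152
```

```bash
python3 - <<'E'
from h import *
st()
im,m=snap('wrist','w14')
E
```

```text
t 17.93 p [0.4094 0.1596 0.0444] yaw 1.89 z [-0.001 -0.002 -1.   ] y [ 0.999  0.033 -0.001] F [ 0.2  0.5 -1.2] w 0.0152 q [ 0.12  0.24  1.99 -0.    0.91  0.09]
```

View pics/w14.png

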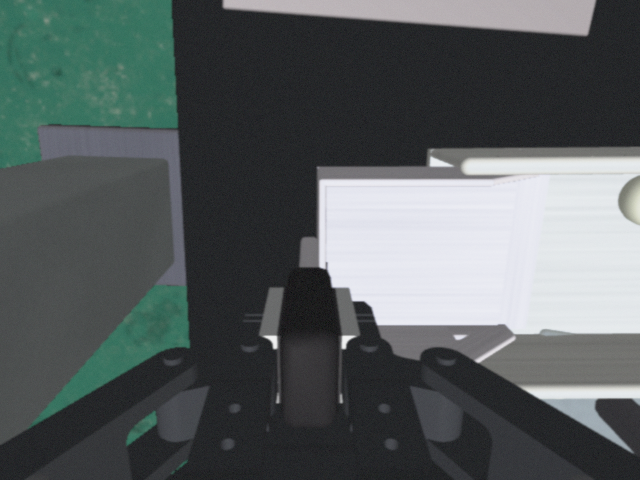

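Call:
{"api": "drive_tool", "payload": {"series": [[[0, 0, 0.0025], [0, 0, 0], 0.0], [[0, 0, 0], [0, 0, 0], 0.0], [[0, 0, 0], [0, 0, 0], 0.0]]}}

```text
clock: 18.35
position: [0.4092, 0.1594, 0.0416]
eef_rot: [0.695, 0.719, -0.001, 0.0]
contact_force: [-1.4, -1.0, 4.9]
grip_width: 0.0153
```

```bash
python3 - <<'E'
from h import *
st()
E
```

```text
t 18.35 p [0.4092 0.1594 0.0416] yaw 1.89 z [-0.002 -0.002 -1.   ] y [ 0.999  0.033 -0.002] F [-1.4 -1.   4.9] w 0.0153 q [ 0.12  0.25  2.   -0.    0.9   0.09]
```

Call:
{"api": "drive_tool", "payload": {"series": [[[0, 0.008, 0], [0, 0, 0], 0.0], [[0, 0.01, 0], [0, 0, 0], 0.0], [[0, 0.01, 0], [0, 0, 0], 0.0], [[0, 0.01, 0], [0, 0, 0], 0.0], [[0, 0.01, 0], [0, 0, 0], 0.0], [[0.0002, 0.01, 0], [0, 0, 0], 0.0], [[0.0002, 0.01, 0], [0, 0, 0], 0.0], [[0, 0.01, 0], [0, 0, 0], 0.0]]}}

```text
clock: 19.35
position: [0.4853, 0.1623, 0.0416]
eef_rot: [0.695, 0.719, -0.003, -0.001]
contact_force: [-11.2, -2.7, 15.5]
grip_width: 0.015
```

```bash
python3 - <<'E'
from h import *
st()
im,m=snap('wrist','w15'); i2,m2=snap('scene','s15'); crop(i2,250,200,160,120,5,'s15c')
E
```

```text
t 19.35 p [0.4853 0.1623 0.0416] yaw 1.91 z [-0.006 -0.002 -1.   ] y [ 0.999  0.033 -0.006] F [-11.2  -2.7  15.5] w 0.015 q [ 0.11  0.36  1.82 -0.    0.96  0.07]
```

View pics/w15.png

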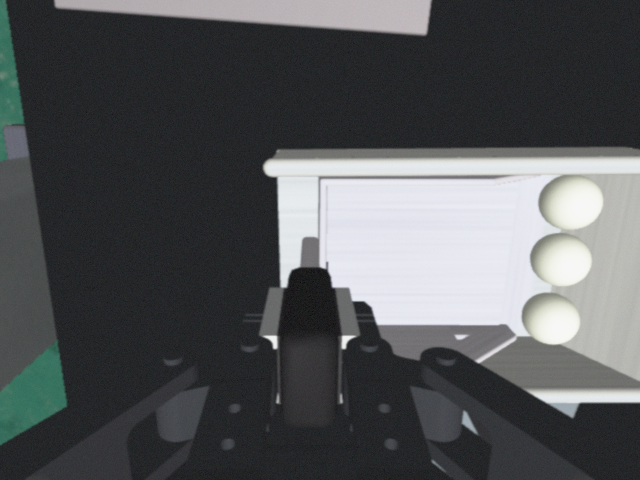

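View pics/s15c.png

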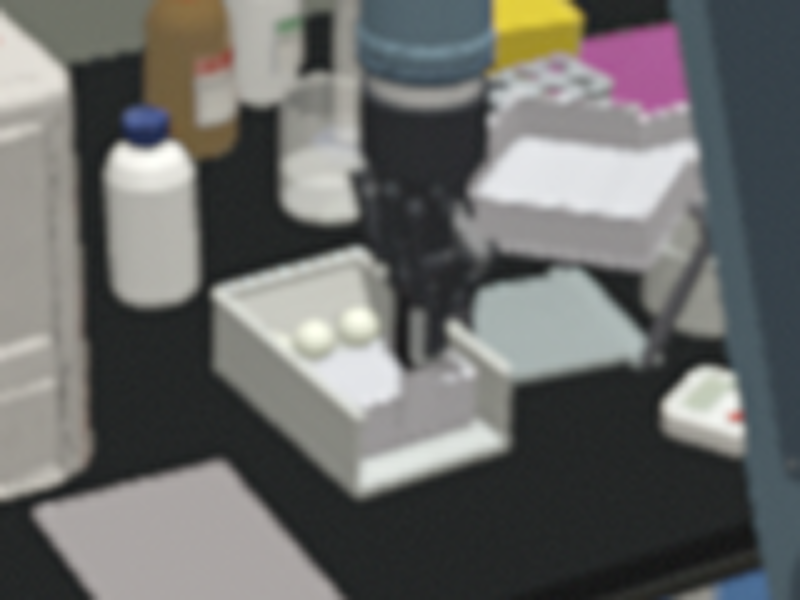

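Call:
{"api": "drive_tool", "payload": {"series": [[[0, 0.006, -0.0005], [0, 0, 0], 0.0], [[0, 0.006, -0.0005], [0, 0, 0], 0.0], [[0, 0, 0], [0, 0, 0], 0.0]]}}

```text
clock: 19.82
position: [0.4959, 0.1626, 0.0421]
eef_rot: [0.695, 0.719, -0.004, -0.002]
contact_force: [-10.0, -1.8, 13.2]
grip_width: 0.0147
```

```bash
python3 - <<'E'
from h import *
st()
im,m=snap('wrist','w16'); i2,m2=snap('scene','s16'); crop(i2,250,200,160,120,5,'s16c')
E
```

```text
t 19.82 p [0.4959 0.1626 0.0421] yaw 1.92 z [-0.008 -0.003 -1.   ] y [ 0.999  0.033 -0.008] F [-10.   -1.8  13.2] w 0.0147 q [ 0.1   0.38  1.8  -0.    0.98  0.07]
```

View pics/w16.png

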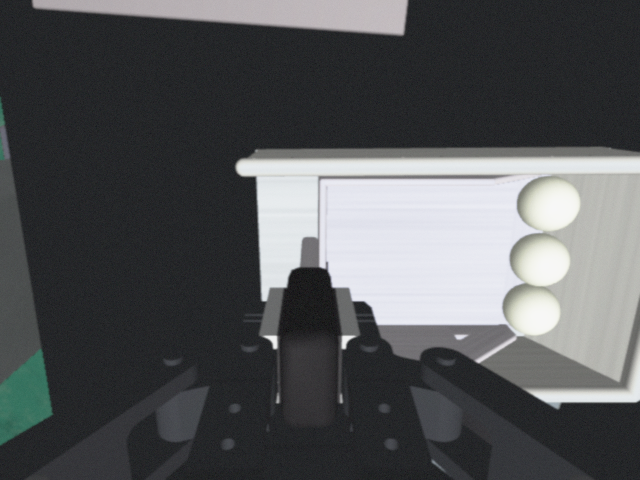

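Call:
{"api": "drive_tool", "payload": {"series": [[[0, 0.001, 0], [-0.03, 0, 0], 0.0], [[0, 0.001, 0], [-0.03, 0, 0], 0.0], [[0, 0.001, 0], [-0.03, 0, 0], 0.0], [[0, 0.001, 0], [-0.03, 0, 0], 0.0], [[0, 0.001, 0], [-0.03, 0, 0], 0.0], [[0, 0.001, 0], [-0.03, 0, 0], 0.0], [[0, 0.001, 0], [-0.03, 0, 0], 0.0], [[0, 0.0, 0], [-0.03, 0, 0], 0.0], [[0, 0, 0], [-0.03, 0, 0], 0.0], [[0, 0, 0], [0, 0, 0], 0.0]]}}

```text
clock: 21.18
position: [0.5038, 0.1629, 0.0414]
eef_rot: [0.689, 0.713, 0.094, 0.092]
contact_force: [0.3, -0.1, -2.1]
grip_width: 0.0148
```

```bash
python3 - <<'E'
from h import *
st()
im,m=snap('wrist','w17'); i2,m2=snap('scene','s17'); crop(i2,250,200,160,120,5,'s17c')
E
```

```text
t 21.18 p [0.5038 0.1629 0.0414] yaw 1.93 z [ 0.261  0.007 -0.965] y [0.965 0.033 0.261] F [ 0.3 -0.1 -2.1] w 0.0148 q [ 0.12  0.26  2.03 -0.04  0.6   0.12]
```

View pics/w17.png

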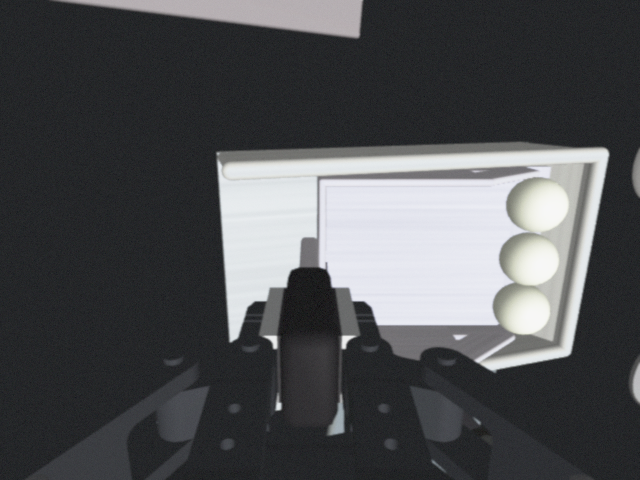

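View pics/s17c.png

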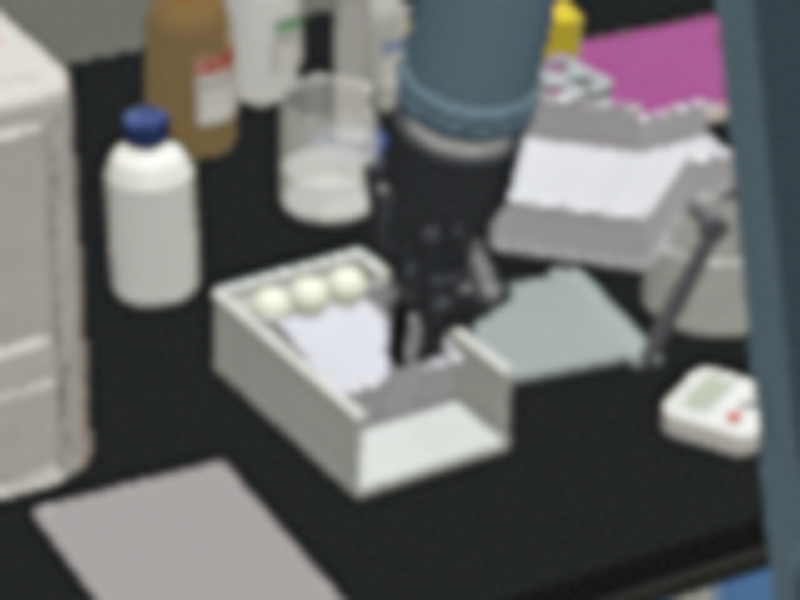

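Call:
{"api": "drive_tool", "payload": {"series": [[[0, 0.001, -0.003], [-0.025, 0, 0], 0.0], [[0, 0.001, -0.003], [-0.025, 0, 0], 0.0], [[0, 0.001, -0.003], [-0.025, 0, 0], 0.0], [[0, 0.001, -0.003], [-0.025, 0, 0], 0.0], [[0, 0.001, -0.004], [-0.025, 0, 0], 0.0], [[0, 0.001, -0.004], [-0.025, 0, 0], 0.0], [[0, 0.001, -0.004], [-0.025, 0, 0], 0.0], [[0, 0.001, -0.004], [-0.025, 0, 0], 0.0], [[0, 0, 0], [0, 0, 0], 0.0], [[0, 0, 0], [0, 0, 0], 0.0]]}}

```text
clock: 22.52
position: [0.5033, 0.163, 0.0715]
eef_rot: [0.676, 0.699, 0.166, 0.162]
contact_force: [0.3, 0.2, -2.1]
grip_width: 0.0152
```

```bash
python3 - <<'E'
from h import *
st()
im,m=snap('wrist','w18')
E
```

```text
t 22.52 p [0.5033 0.163  0.0715] yaw 1.94 z [ 0.45   0.013 -0.893] y [0.892 0.03  0.45 ] F [ 0.3  0.2 -2.1] w 0.0152 q [ 0.14  0.15  2.17 -0.14  0.36  0.23]
```

View pics/w18.png

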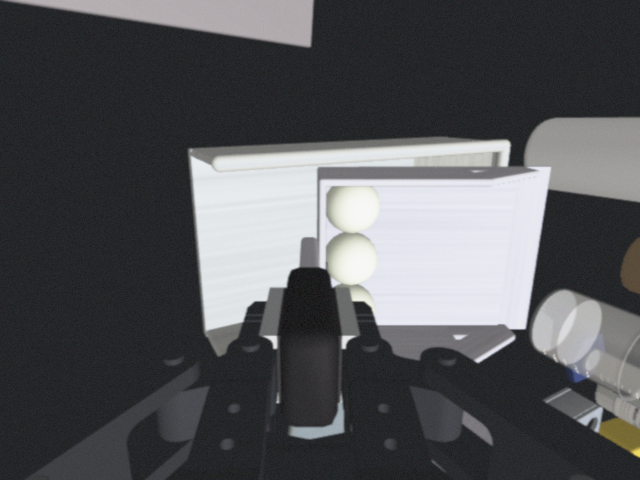

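Call:
{"api": "drive_tool", "payload": {"series": [[[0, 0.008, -0.016], [0, 0, 0], 0.0], [[0, 0.014, -0.027], [0, 0, 0], 0.0], [[0, 0.014, -0.027], [0, 0, 0], 0.0], [[0, 0.014, -0.027], [0, 0, 0], 0.0], [[0, 0.014, -0.027], [0, 0, 0], 0.0], [[0, 0.004, -0.008], [0.03, 0, 0], 0.0], [[0, 0, 0], [0.04, 0, 0], 0.0], [[0, 0, 0], [0.04, 0, 0], 0.0], [[0, 0, 0], [0.04, 0, 0], 0.0], [[0, 0, 0], [0.04, 0, 0], 0.0], [[0, 0, 0], [0.02, 0, 0], 0.0]]}}

```text
clock: 23.95
position: [0.505, 0.1633, 0.2198]
eef_rot: [0.69, 0.713, 0.091, 0.09]
contact_force: [-0.7, 0.8, -2.3]
grip_width: 0.0145
```

```bash
python3 - <<'E'
from h import *
st()
im,m=snap('wrist','w19')
s=ctrl.observe(); r=R.from_quat(s['eef_rot']); print('up',r.inv().apply([0,0,1]))
r1=down(np.radians(50),-.25)
print(delta(s['position'],r,[.51,-.075,.22],r1))
E
```

```text
t 23.95 p [0.505  0.1633 0.2198] yaw 1.9 z [ 0.253  0.007 -0.967] y [0.967 0.032 0.254] F [-0.7  0.8 -2.3] w 0.0145 q [ 0.12  0.05  1.77 -0.03  1.07  0.1 ]
up [-0.00179654  0.25328946 -0.96738887]
(array([-0.23825058, -0.00301994, -0.00051627]), array([ 0.00496322,  0.21192657, -0.81282157]), np.float64(4.666720938417656))
```

View pics/w19.png

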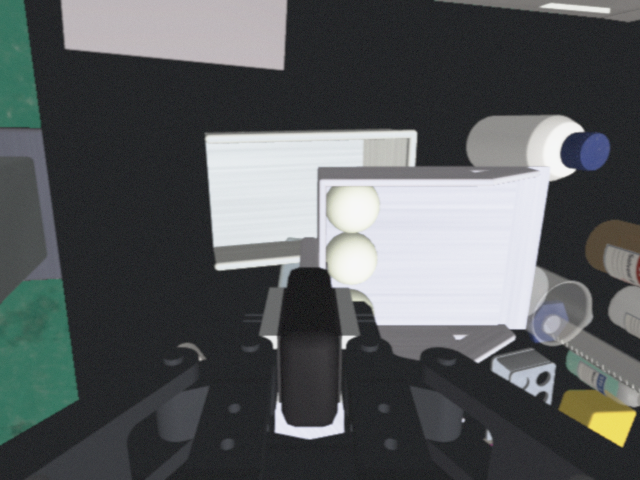

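Call:
{"api": "drive_tool", "payload": {"series": [[[-0.012, 0, 0], [0, 0, 0], 0.0], [[-0.022, 0, 0], [0, 0, 0], 0.0], [[-0.028, 0, 0], [0, 0, 0], 0.0], [[-0.028, 0, 0], [0, 0, 0], 0.0], [[-0.028, 0, 0], [0, 0, 0], 0.0], [[-0.028, 0, 0], [0, 0, 0], 0.0], [[-0.028, 0, 0], [0, 0, 0], 0.0], [[-0.028, 0, 0], [0, 0, 0], 0.0], [[-0.022, 0, 0], [0, 0, 0], 0.0], [[-0.013, -0.003, 0], [0, 0, 0], 0.0]]}}

```text
clock: 25.25
position: [0.5089, -0.0752, 0.2195]
eef_rot: [0.69, 0.712, 0.091, 0.09]
contact_force: [-0.5, 0.1, -1.9]
grip_width: 0.0151
```

Call:
{"api": "drive_tool", "payload": {"series": [[[0, 0, 0], [0, 0.011, -0.042], 0.0], [[0, 0, 0], [0, 0.022, -0.085], 0.0], [[0, 0, 0], [0, 0.022, -0.085], 0.0], [[0, 0, 0], [0, 0.022, -0.085], 0.0], [[0, 0, 0], [0, 0.022, -0.085], 0.0], [[0, 0, 0], [0, 0.022, -0.085], 0.0], [[0, 0, 0], [0, 0.022, -0.085], 0.0], [[0, 0, 0], [0, 0.022, -0.085], 0.0], [[0, 0, 0], [0, 0.022, -0.085], 0.0], [[0, 0, 0], [0, 0.022, -0.085], 0.0], [[0, 0, 0], [0, 0, 0], 0.0]]}}

```text
clock: 26.62
position: [0.5093, -0.074, 0.2194]
eef_rot: [0.342, 0.931, 0.118, 0.046]
contact_force: [0.3, -0.2, -1.8]
grip_width: 0.0152
```

```bash
python3 - <<'E'
from h import *
st()
im,m=snap('wrist','w20');i2,m2=snap('scene','s20');i3,m3=snap('side','d20');  crop(i3,210,150,200,150,4,'d20c')
s=ctrl.observe(); r=R.from_quat(s['eef_rot'])
mid=np.array([.575,-.003,.094]); h=np.array([.131,.99,0])
E
```

```text
t 26.62 p [ 0.5093 -0.074   0.2194] yaw 49.66 z [ 0.166  0.189 -0.968] y [0.626 0.738 0.251] F [ 0.3 -0.2 -1.8] w 0.0152 q [-0.56  0.11  1.71  0.26  1.3  -1.49]
```

View pics/w20.png

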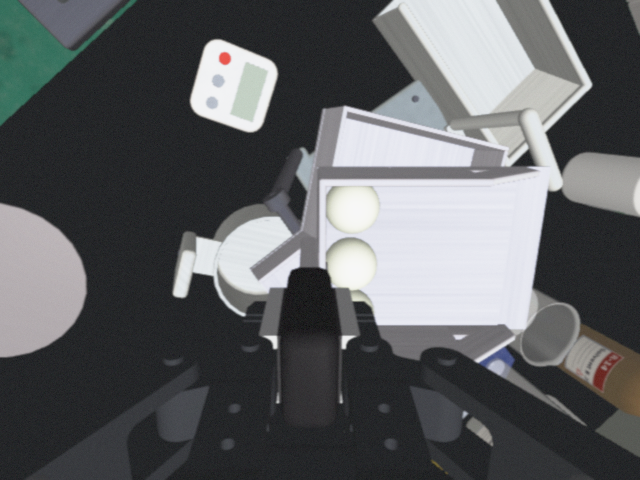

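View pics/d20c.png

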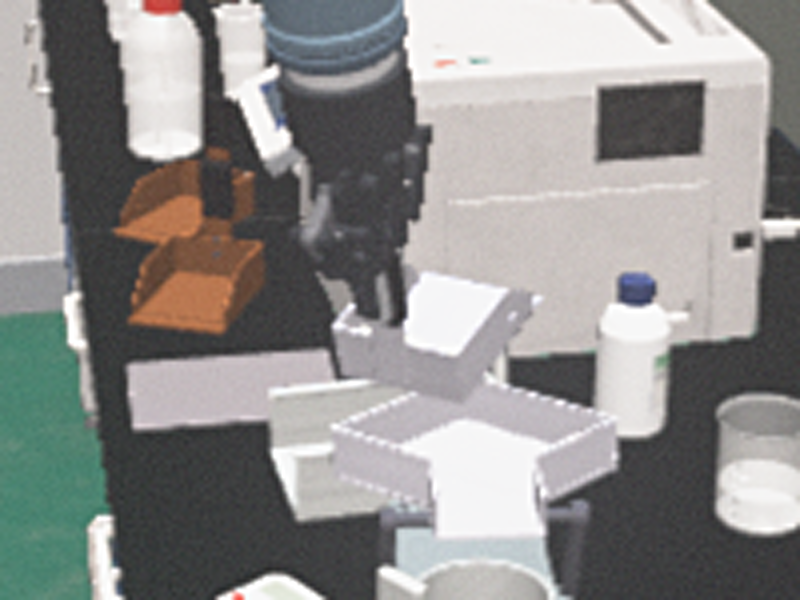

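```bash
python3 - <<'E'
from h import *
m=eyes.camera_model('wrist')
s=ctrl.observe(); r=R.from_quat(s['eef_rot']); p=s['position']
lip=p+r.apply([0,.118,.0355]); print('lip',lip,proj(m,lip), proj(m,p+r.apply([.044,.118,.0355])),proj(m,p+r.apply([-.044,.118,.0355])))
print('near corner',onz(m,343,108,.130),'handle corner',onz(m,506,152,.120))
a=onz(m,455,125,.149);b=onz(m,525,115,.155);c=onz(m,556,185,.155);print('bar?',b,c)
mid=np.array([.575,-.003,.094]);h=np.array([.131,.991,0]);f=np.array([.991,-.131,0])
for n,v in(('near',mid-.094*f+[0,0,.034]+.0036*h),('hand',mid+.094*h+[0,0,.0245])): print(n,v)
# schedule
L=np.array([.576,.002]);yaw=np.radians(50)
r0=r;p0=p
for th in(-.25,-.1,0,.05,.1,.15,.2,.25,.3,.35,.4):
    lz=.146-.075*np.sin(th) if th>-.05 else .152
    r1=down(yaw,th); P=np.array([*L,lz])-r1.apply([0,.118,.0355])
    d,w,n=delta(p0,r0,P,r1); print(th,'tcp',P.round(4),'shift',d.round(4),'turn',w.round(4)); p0,r0=P,r1
E
```

```text
lip [0.58896171 0.02017297 0.2148112 ] [538.18310166 249.192758  ] [551.83269464 163.53685897] [525.98908125 325.7144376 ]
near corner [0.48466148 0.00539076 0.13      ] handle corner [0.59161659 0.08374195 0.12      ]
bar? [0.55961083 0.08705903 0.155     ] [0.61512291 0.08234176 0.155     ]
near [0.4823176 0.0128816 0.128    ]
hand [0.587314 0.090154 0.1185  ]
-0.25 tcp [ 0.4969 -0.0923  0.1572] shift [-0.0026 -0.0372  0.0547] turn [ 0.0043  0.0056 -0.0062]
-0.1 tcp [ 0.4983 -0.0907  0.1755] shift [ 0.      0.0066 -0.0172] turn [0.15 0.   0.  ]
0 tcp [ 0.5002 -0.0884  0.1815] shift [-0.      0.0035 -0.0056] turn [0.1 0.  0. ]
0.05 tcp [ 0.5014 -0.0869  0.1836] shift [ 0.      0.0019 -0.0021] turn [ 0.05  0.   -0.  ]
0.1 tcp [ 0.5028 -0.0852  0.1856] shift [-0.      0.0021 -0.0021] turn [0.05 0.   0.  ]
0.15 tcp [ 0.5044 -0.0833  0.1875] shift [ 0.      0.0023 -0.0022] turn [ 0.05 -0.   -0.  ]
0.2 tcp [ 0.5062 -0.0812  0.1893] shift [-0.      0.0025 -0.0022] turn [ 0.05 -0.    0.  ]
0.25 tcp [ 0.5082 -0.0789  0.191 ] shift [ 0.      0.0026 -0.0023] turn [ 0.05  0.   -0.  ]
0.3 tcp [ 0.5103 -0.0763  0.1926] shift [-0.      0.0028 -0.0024] turn [0.05 0.   0.  ]
0.35 tcp [ 0.5126 -0.0736  0.1941] shift [-0.      0.003  -0.0025] turn [0.05 0.   0.  ]
0.4 tcp [ 0.515  -0.0707  0.1954] shift [-0.      0.0031 -0.0026] turn [0.05 0.   0.  ]
```

Call:
{"api": "drive_tool", "payload": {"series": [[[-0.0017, -0.0073, 0.0095], [0, 0, 0], 0.0], [[-0.0017, -0.0073, 0.0095], [0, 0, 0], 0.0], [[-0.0017, -0.0073, 0.0095], [0, 0, 0], 0.0], [[-0.0017, -0.0073, 0.0095], [0, 0, 0], 0.0], [[0, 0, 0], [0.05, 0, 0], 0.0], [[0, 0, 0], [0.05, 0, 0], 0.0], [[0, 0, 0], [0.05, 0, 0], 0.0], [[0, 0, 0], [0, 0, 0], 0.0]]}}

```text
clock: 27.78
position: [0.5029, -0.0919, 0.1749]
eef_rot: [0.344, 0.938, 0.049, 0.02]
contact_force: [-0.6, -0.0, -2.5]
grip_width: 0.0154
```

```bash
python3 - <<'E'
from h import *
st()
im,m=snap('wrist','w21');i3,m3=snap('side','d21');  crop(i3,260,190,140,105,5.5,'d21c')
s=ctrl.observe(); r=R.from_quat(s['eef_rot']); p=s['position']
print('lip',p+r.apply([0,.118,.0355]), 'under at s=.067,±.044',p+r.apply([.044,.051,.0355]),p+r.apply([-.044,.051,.0355]))
E
```

```text
t 27.77 p [ 0.5029 -0.0919  0.1749] yaw 49.76 z [ 0.07   0.078 -0.994] y [0.642 0.759 0.105] F [-0.6 -0.  -2.5] w 0.0154 q [-0.48  0.17  1.71  0.11  1.23 -1.38]
lip [ 5.80846719e-01 -5.43313937e-06  1.52017977e-01] under at s=.067,±.044 [ 0.50420348 -0.02235148  0.14484387] [ 0.57129882 -0.07929127  0.1451192 ]
```

View pics/w21.png

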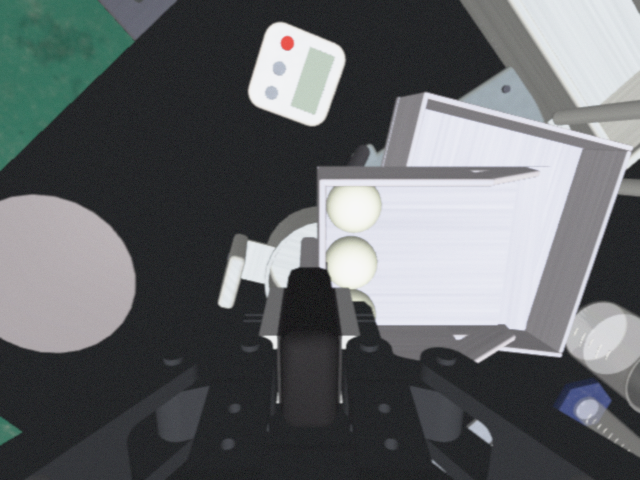

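View pics/d21c.png

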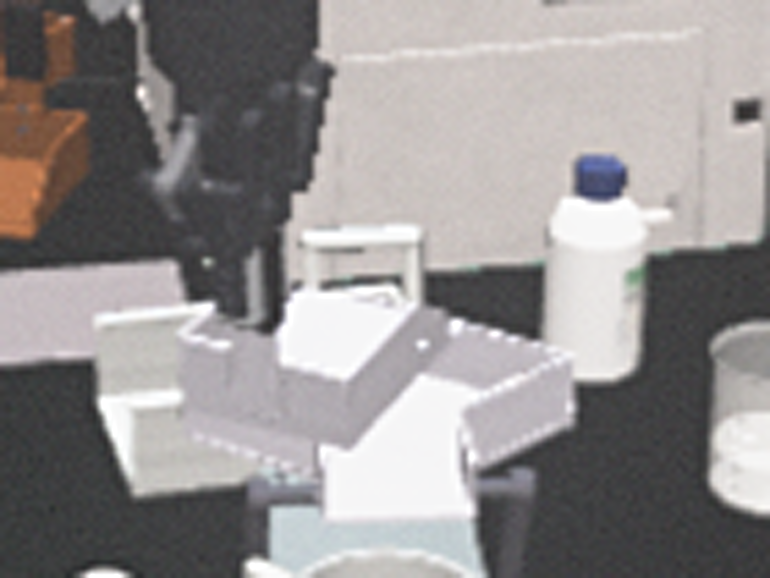

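Call:
{"api": "drive_tool", "payload": {"series": [[[0.0054, 0.0083, 0], [0, 0, 0], 0.0], [[0, 0.0018, -0.0028], [0.05, 0, 0], 0.0], [[0, 0.0018, -0.0028], [0.05, 0, 0], 0.0], [[0, 0.002, -0.002], [0.05, 0, 0], 0.0], [[0, 0.002, -0.002], [0.05, 0, 0], 0.0], [[0, 0.0023, -0.002], [0.05, 0, 0], 0.0], [[0, 0.0025, -0.002], [0.05, 0, 0], 0.0], [[0, 0.0026, -0.002], [0.05, 0, 0], 0.0], [[0, 0.0028, -0.002], [0.05, 0, 0], 0.0], [[0, 0.003, -0.002], [0.05, 0, 0], 0.0], [[0, 0, 0], [0, 0, 0], 0.0], [[0, 0, 0], [0, 0, 0], 0.0]]}}

```text
clock: 29.38
position: [0.5179, -0.0657, 0.1931]
eef_rot: [0.34, 0.925, -0.161, -0.057]
contact_force: [-0.1, -0.2, -0.9]
grip_width: 0.0147
```

```bash
python3 - <<'E'
from h import *
st()
im,m=snap('wrist','w22');i3,m3=snap('side','d22');  crop(i3,260,190,140,105,5.5,'d22c')
s=ctrl.observe(); r=R.from_quat(s['eef_rot']); p=s['position']
print('lip',p+r.apply([0,.118,.0355]))
E
```

```text
t 29.38 p [ 0.5179 -0.0657  0.1931] yaw 49.57 z [-0.216 -0.26  -0.941] y [ 0.61   0.717 -0.338] F [-0.1 -0.2 -0.9] w 0.0147 q [-0.13  0.37  1.45 -0.29  1.51 -0.95]
lip [0.58221713 0.00918997 0.12013722]
```

View pics/w22.png

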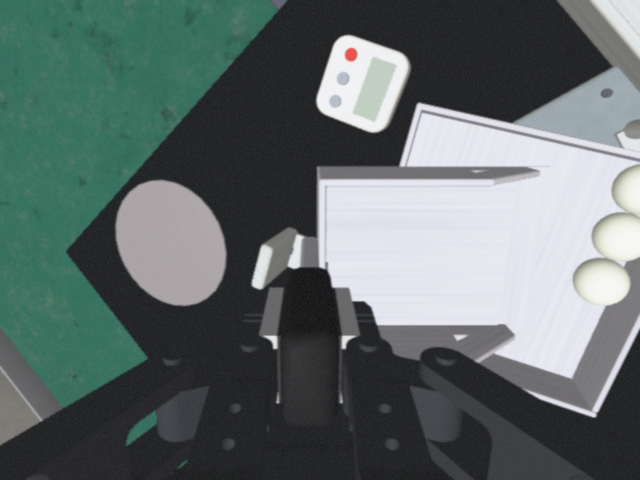

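View pics/d22c.png

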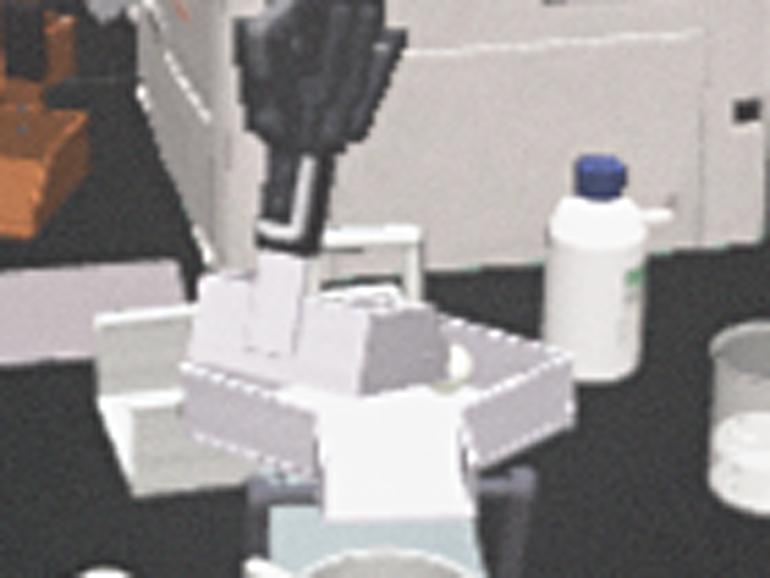

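Call:
{"api": "drive_tool", "payload": {"series": [[[0, -0.006, -0.015], [0, 0, 0], 0.0], [[0, -0.01, -0.028], [0, 0, 0], 0.0], [[0, -0.012, -0.035], [0, 0, 0], 0.0], [[0, -0.008, -0.02], [0, 0, 0], 0.0], [[0, 0, 0], [-0.086, 0, 0], 0.0], [[0, 0, 0], [-0.086, 0, 0], 0.0], [[0, 0, 0], [-0.086, 0, 0], 0.0], [[0, 0, 0], [-0.086, 0, 0], 0.0], [[0, 0, 0], [0, 0, 0], 0.0]]}}

```text
clock: 30.6
position: [0.5165, -0.0675, 0.2994]
eef_rot: [0.346, 0.938, -0.002, 0.003]
contact_force: [-0.2, -0.1, -1.8]
grip_width: 0.015
```

```bash
python3 - <<'E'
from h import *
st()
im,m=snap('wrist','w23');i3,m3=snap('side','d23');  crop(i3,260,190,140,105,5.5,'d23c'); i2,m2=snap('scene','s23'); crop(i2,250,170,200,150,4,'s23c')
s=ctrl.observe(); r=R.from_quat(s['eef_rot']); p=s['position']
path([((.45,.16,.27),49,0),((.39,.335,.20),49,0),((.39,.335,.2),-2,0)])
E
```

```text
t 30.6 p [ 0.5165 -0.0675  0.2994] yaw 49.49 z [ 0.004 -0.005 -1.   ] y [ 0.65   0.76  -0.001] F [-0.2 -0.1 -1.8] w 0.015 q [-0.34  0.15  1.43 -0.    1.56 -1.21]
shift [0.1979 0.1288 0.027 ] turn [-0.0024  0.0046  0.0113] rows>= 4.0
shift [0.1601 0.0927 0.07  ] turn [0. 0. 0.] rows>= 3.3
shift [0. 0. 0.] turn [0.     0.     0.8901] rows>= 4.9
```

View pics/w23.png

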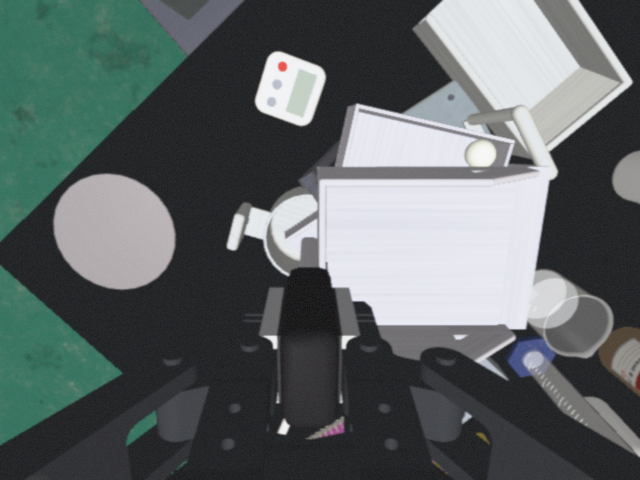

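View pics/s23c.png

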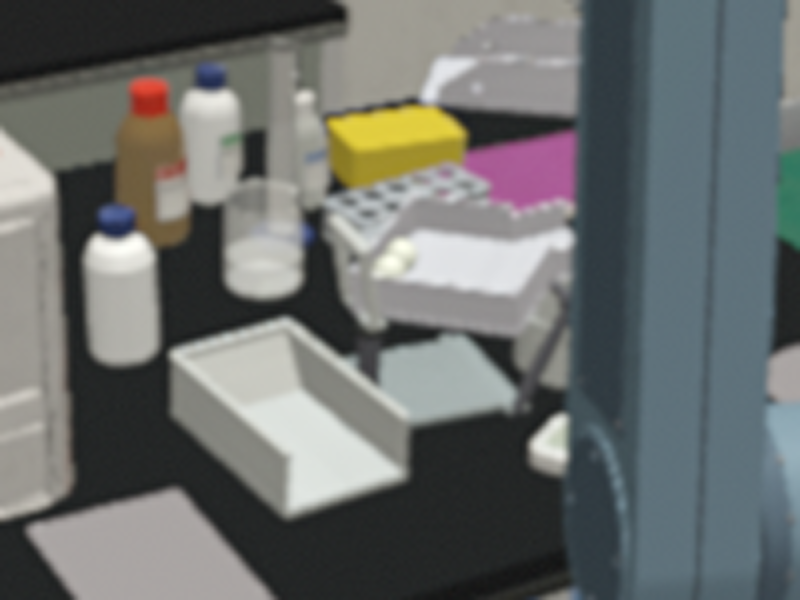

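Call:
{"api": "drive_tool", "payload": {"series": [[[0.02, 0.013, 0.003], [0, 0, 0], 0.0], [[0.036, 0.023, 0.005], [0, 0, 0], 0.0], [[0.036, 0.023, 0.005], [0, 0, 0], 0.0], [[0.036, 0.023, 0.005], [0, 0, 0], 0.0], [[0.036, 0.023, 0.005], [0, 0, 0], 0.0], [[0.036, 0.023, 0.004], [0, 0, 0], 0.0], [[0.036, 0.022, 0.015], [0, 0, 0], 0.0], [[0.036, 0.022, 0.015], [0, 0, 0], 0.0], [[0.036, 0.022, 0.015], [0, 0, 0], 0.0], [[0.03, 0.016, 0.015], [0, 0, 0], 0.0], [[0.02, 0.011, 0.01], [0, 0, 0], 0.0], [[0, 0, 0], [0, 0, 0.1], 0.0]]}}

```text
clock: 32.25
position: [0.3859, 0.3357, 0.1976]
eef_rot: [0.39, 0.921, -0.003, 0.001]
contact_force: [0.3, 0.5, -2.3]
grip_width: 0.015
```

Call:
{"api": "drive_tool", "payload": {"series": [[[0, 0, 0], [0, 0, 0.16], 0.0], [[0, 0, 0], [0, 0, 0.16], 0.0], [[0, 0, 0], [0, 0, 0.16], 0.0], [[0, 0, 0], [0, 0, 0.16], 0.0], [[0, 0, 0], [0, 0, 0.15], 0.0], [[0, 0, 0], [0, 0, 0], 0.0]]}}

```text
clock: 33.0
position: [0.3874, 0.3344, 0.1987]
eef_rot: [0.714, 0.7, -0.001, 0.002]
contact_force: [0.2, -0.3, -1.7]
grip_width: 0.0148
```

```bash
python3 - <<'E'
from h import *
st()
im,m=snap('wrist','w24')
path([((.396,.3317,.09),-2,0),((.396,.3317,.0385),-2,0)])
E
```

```text
t 33.0 p [0.3874 0.3344 0.1987] yaw -1.18 z [ 0.002 -0.005 -1.   ] y [ 1.    -0.021  0.002] F [ 0.2 -0.3 -1.7] w 0.0148 q [ 0.5   0.19  1.62 -0.    1.33  0.52]
shift [-0.002   0.0084  0.1087] turn [0.0017 0.0043 0.0159] rows>= 1.8
shift [0.     0.     0.0515] turn [0. 0. 0.] rows>= 0.9
```

View pics/w24.png

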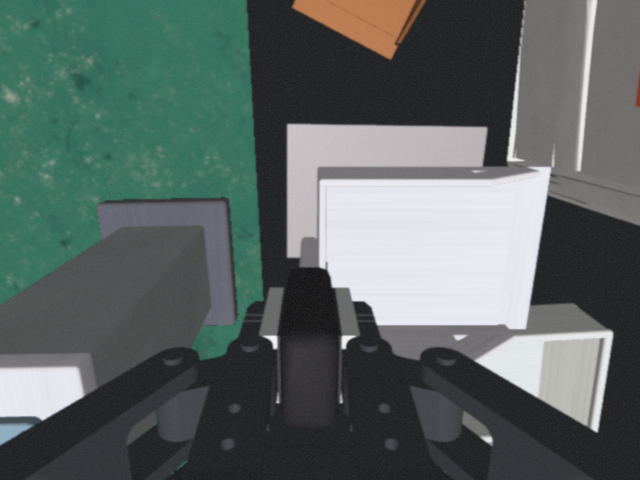

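Call:
{"api": "drive_tool", "payload": {"series": [[[-0.002, 0.008, 0.03], [0.002, 0.004, 0.016], 0.0], [[0, 0, 0.045], [0, 0, 0], 0.0], [[0, 0, 0.045], [0, 0, 0], 0.0], [[0, 0, 0.025], [0, 0, 0], 0.0], [[0, 0, 0.012], [0, 0, 0], 0.0], [[0, 0, 0.003], [0, 0, 0], 0.0], [[0, 0, 0], [0, 0, 0], 0.0]]}}

```text
clock: 33.92
position: [0.3965, 0.3321, 0.0397]
eef_rot: [0.721, 0.693, 0.001, 0.0]
contact_force: [-0.4, -0.1, 0.2]
grip_width: 0.0151
```

```bash
python3 - <<'E'
from h import *
st()
E
```

```text
t 33.92 p [0.3965 0.3321 0.0397] yaw -2.2 z [ 0.002  0.001 -1.   ] y [ 0.999 -0.038  0.002] F [-0.4 -0.1  0.2] w 0.0151 q [0.48 0.37 1.82 0.   0.95 0.52]
```

Just touching. Release and rise.

Call:
{"api": "drive_tool", "payload": {"series": [[[0, 0, 0.001], [0, 0, 0], 0.0], [[0, 0, 0], [0, 0, 0], 0.03], [[0, 0, 0], [0, 0, 0], 0.045], [[0, 0, 0], [0, 0, 0], 0.045], [[0, 0, 0], [0, 0, 0], 0.045], [[0, 0, -0.03], [0, 0, 0], 0.045], [[0, 0, -0.05], [0, 0, 0], 0.045], [[0, 0, -0.06], [0, 0, 0], 0.045], [[0, 0, -0.06], [0, 0, 0], 0.045], [[0, 0, -0.05], [0, 0, 0], 0.045], [[0, 0, 0], [0, 0, 0], 0.045]]}}

```text
clock: 35.3
position: [0.3977, 0.3326, 0.2927]
eef_rot: [0.721, 0.693, 0.005, 0.001]
contact_force: [1.1, -0.6, -0.7]
grip_width: 0.0451
```

```bash
python3 - <<'E'
from h import *
st()
im,m=snap('wrist','w25'); crop(im,240,80,230,170,3.4,'w25c'); i3,m3=snap('side','d25');  crop(i3,260,190,140,105,5.5,'d25c'); i2,m2=snap('scene','s25'); crop(i2,250,170,200,150,4,'s25c')
E
```

```text
t 35.3 p [0.3977 0.3326 0.2927] yaw -2.25 z [ 0.009  0.005 -1.   ] y [ 0.999 -0.039  0.008] F [ 1.1 -0.6 -0.7] w 0.0451 q [0.48 0.15 1.45 0.   1.53 0.52]
```

View pics/w25c.png

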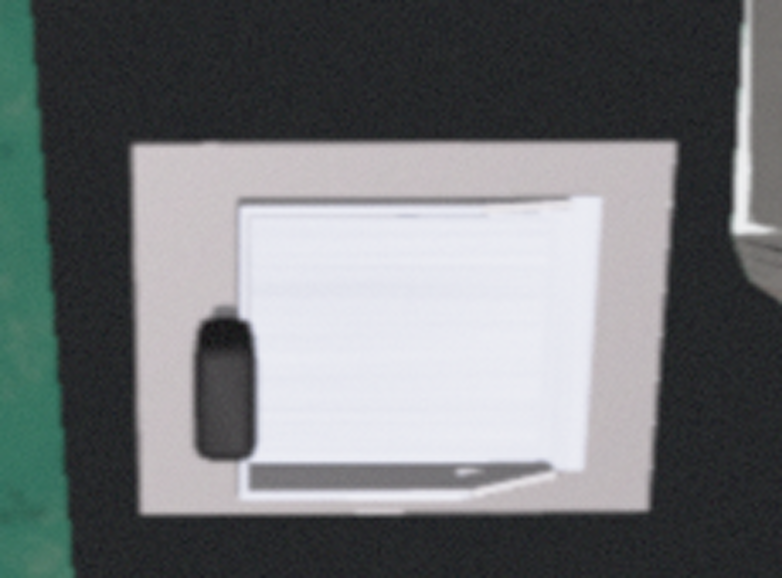

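View pics/d25c.png

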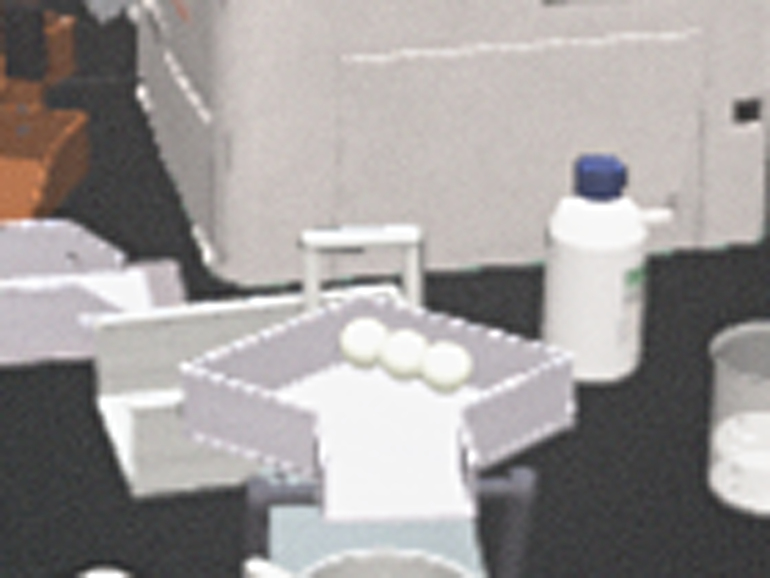

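```bash
python3 - <<'E'
from h import *
path([((.56,.09,.29),-2.25,0),((.56,.09,.29),82.4,0)])
E
```

```text
shift [-0.2345  0.1742 -0.0033] turn [-0.0015  0.0005 -0.0001] rows>= 4.9
shift [0. 0. 0.] turn [ 0.      0.     -1.4774] rows>= 8.2
```

Call:
{"api": "drive_tool", "payload": {"series": [[[-0.025, 0.015, 0], [0, 0, 0], 0.045], [[-0.04, 0.026, 0], [0, 0, 0], 0.045], [[-0.04, 0.026, 0], [0, 0, 0], 0.045], [[-0.04, 0.026, 0], [0, 0, 0], 0.045], [[-0.04, 0.026, 0], [0, 0, 0], 0.045], [[-0.04, 0.026, 0], [0, 0, 0], 0.045], [[-0.02, 0.02, 0], [0, 0, -0.1], 0.045], [[0, 0, 0], [0, 0, -0.17], 0.045], [[0, 0, 0], [0, 0, -0.17], 0.045], [[0, 0, 0], [0, 0, -0.17], 0.045], [[0, 0, 0], [0, 0, -0.17], 0.045], [[0, 0, 0], [0, 0, -0.17], 0.045]]}}

```text
clock: 36.95
position: [0.5499, 0.0802, 0.2853]
eef_rot: [0.322, 0.947, -0.0, -0.002]
contact_force: [0.7, 0.0, -0.3]
grip_width: 0.0452
```

Call:
{"api": "drive_tool", "payload": {"series": [[[0, 0, 0], [0, 0, -0.17], 0.045], [[0, 0, 0], [0, 0, -0.17], 0.045], [[0, 0, 0], [0, 0, -0.17], 0.045], [[0, 0, 0], [0, 0, 0], 0.045], [[0, 0, 0], [0, 0, 0], 0.045]]}}

```text
clock: 37.58
position: [0.5505, 0.0802, 0.2866]
eef_rot: [0.077, 0.997, 0.0, -0.001]
contact_force: [-0.5, 0.4, 0.4]
grip_width: 0.0449
```

```bash
python3 - <<'E'
from h import *
st()
im,m=snap('wrist','w26')
E
```

```text
t 37.58 p [0.5505 0.0802 0.2866] yaw 81.21 z [-0.002  0.    -1.   ] y [0.153 0.988 0.   ] F [-0.5  0.4  0.4] w 0.0449 q [-0.06  0.23  1.36  0.    1.55 -1.47]
```

View pics/w26.png

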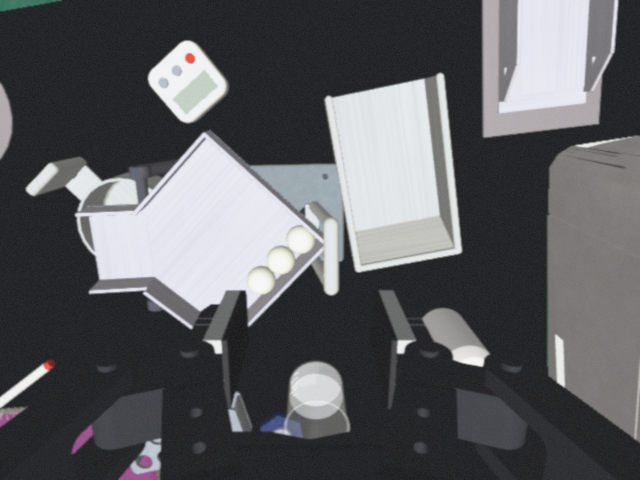

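```bash
python3 - <<'E'
from h import *
m=eyes.camera_model('wrist')
im=cv2.imread('pics/w26.png'); crop(im,290,190,70,120,5,'w26c')
for z in(.145,.15,.155):
  a=onz(m,330.5,221,z);b=onz(m,331.5,293,z);print(z,a,b,(a+b)/2,np.linalg.norm(a-b),np.degrees(np.arctan2(*(a-b)[[1,0]])))
print('near',onz(m,209,133,.13),'hand',onz(m,325,245,.12))
E
```

```text
0.145 [0.56504394 0.09365321 0.145     ] [0.62443127 0.08615262 0.145     ] [0.5947376  0.08990292 0.145     ] 0.05985911269144353 172.80168545440793
0.15 [0.56371935 0.09358961 0.15      ] [0.62216338 0.08620816 0.15      ] [0.59294137 0.08989889 0.15      ] 0.05890831764763625 172.80168545440793
0.155 [0.56239476 0.09352602 0.155     ] [0.61989549 0.0862637  0.155     ] [0.59114513 0.08989486 0.155     ] 0.05795752260382897 172.80168545440793
near [0.48689761 0.01256061 0.13      ] hand [0.59157664 0.08652081 0.12      ]
```

View pics/w26c.png

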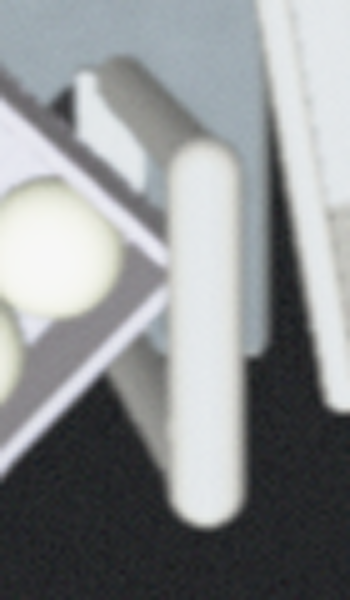

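```bash
python3 - <<'E'
from h import *
path([((.593,.0897,.18),82.6,0),((.593,.0897,.101),82.6,0)])
E
```

```text
shift [-0.0406  0.0158  0.1069] turn [ 0.0003 -0.0015 -0.0237] rows>= 1.9
shift [0.    0.    0.079] turn [0. 0. 0.] rows>= 1.3
```

Call:
{"api": "drive_tool", "payload": {"series": [[[-0.02, 0.008, 0.03], [0, 0, -0.024], 0.045], [[-0.02, 0.008, 0.04], [0, 0, 0], 0.045], [[0, 0, 0.034], [0, 0, 0], 0.045], [[0, 0, 0], [0, 0, 0], 0.045], [[0, 0, 0], [0, 0, 0], 0.045]]}}

```text
clock: 38.25
position: [0.5934, 0.0905, 0.1852]
eef_rot: [0.063, 0.998, 0.0, 0.001]
contact_force: [0.4, -0.3, 0.5]
grip_width: 0.0449
```

```bash
python3 - <<'E'
from h import *
st()
im,m=snap('wrist','w27')
path([((.593,.0897,.101),82.6,0)])
E
```

```text
t 38.25 p [0.5934 0.0905 0.1852] yaw 82.73 z [ 0.002  0.    -1.   ] y [0.127 0.992 0.001] F [ 0.4 -0.3  0.5] w 0.0449 q [-0.03  0.36  1.43  0.    1.35 -1.48]
shift [ 0.0009 -0.0009  0.0848] turn [0.0007 0.0031 0.0024] rows>= 1.4
```

View pics/w27.png

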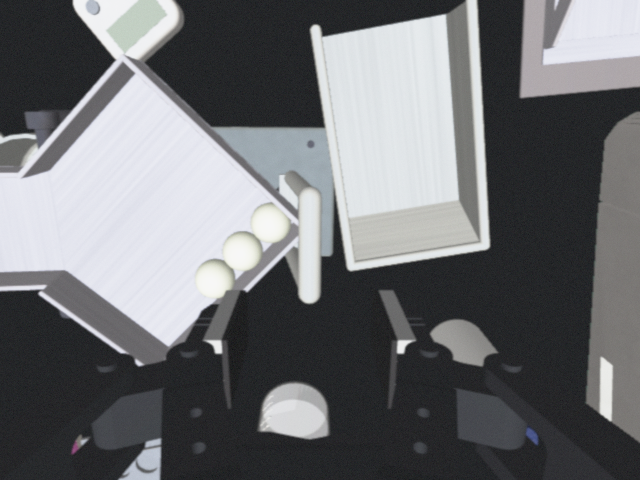

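```bash
python3 - <<'E'
from h import *
m=eyes.camera_model('wrist')
print(onz(m,310,246,.155),onz(m,310,246,.149))
E
```

```text
[0.59018311 0.09040383 0.155     ] [0.59214359 0.09017515 0.149     ]
```

Call:
{"api": "drive_tool", "payload": {"series": [[[0.001, 0, 0.03], [0, 0, 0], 0.045], [[0, 0, 0.03], [0, 0, 0], 0.045], [[0, 0, 0.02], [0, 0, 0], 0.045], [[0, 0, 0.003], [0, 0, 0], 0.045], [[0, 0, 0], [0, 0, 0], 0.0], [[0, 0, 0], [0, 0, 0], 0.0], [[0, 0, 0], [0, 0, 0], 0.0], [[0, 0, 0], [0, 0, 0], 0.0], [[0, 0, 0], [0, 0, 0], 0.0]], "squeeze": 40}}

```text
clock: 39.42
position: [0.593, 0.0907, 0.1026]
eef_rot: [0.063, 0.998, 0.0, 0.002]
contact_force: [-1.6, 0.1, 6.3]
grip_width: 0.0104
```

```bash
python3 - <<'E'
from h import *
st()
im,m=snap('wrist','w28')
i3,m3=snap('side','d28');  crop(i3,260,190,140,105,5.5,'d28c')
E
```

```text
t 39.42 p [0.593  0.0907 0.1026] yaw 82.76 z [ 0.003  0.    -1.   ] y [0.126 0.992 0.001] F [-1.6  0.1  6.3] w 0.0104 q [-0.03  0.42  1.55  0.    1.17 -1.48]
```

View pics/w28.png

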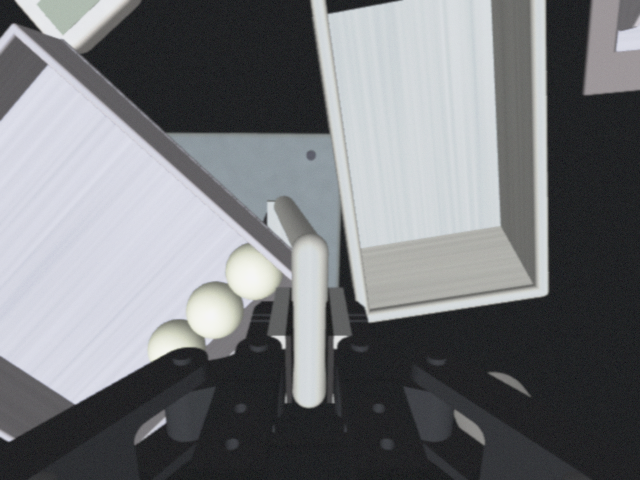

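View pics/d28c.png

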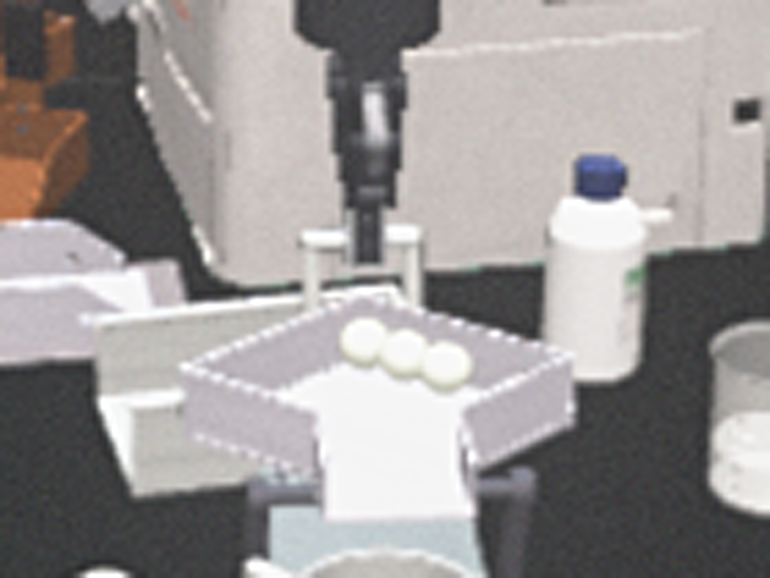

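```bash
python3 - <<'E'
from h import *
i3=cv2.imread('pics/d28.png'); crop(i3,260,240,160,120,5,'d28t')
R0=.170
h=np.array([.127,.992])
print('arc deltas (along h -> tool y, up) for joint steps of .06 from 0')
a0=.318
prev=(np.cos(a0),np.sin(a0))
for j in (.05,.1,.15,.2,.25,.3,.35,.4,.45,.5,.55,.6,.65,.7):
    c=(np.cos(a0+j),np.sin(a0+j)); print(j,'dy',round(R0*(c[0]-prev[0]),4),'dz(up)',round(R0*(c[1]-prev[1]),4)); prev=c
E
```

```text
arc deltas (along h -> tool y, up) for joint steps of .06 from 0
0.05 dy -0.0029 dz(up) 0.008
0.1 dy -0.0033 dz(up) 0.0079
0.15 dy -0.0036 dz(up) 0.0077
0.2 dy -0.004 dz(up) 0.0075
0.25 dy -0.0044 dz(up) 0.0073
0.3 dy -0.0047 dz(up) 0.007
0.35 dy -0.0051 dz(up) 0.0068
0.4 dy -0.0054 dz(up) 0.0065
0.45 dy -0.0057 dz(up) 0.0063
0.5 dy -0.0061 dz(up) 0.006
0.55 dy -0.0063 dz(up) 0.0057
0.6 dy -0.0066 dz(up) 0.0053
0.65 dy -0.0069 dz(up) 0.005
0.7 dy -0.0071 dz(up) 0.0046
```

View pics/d28t.png

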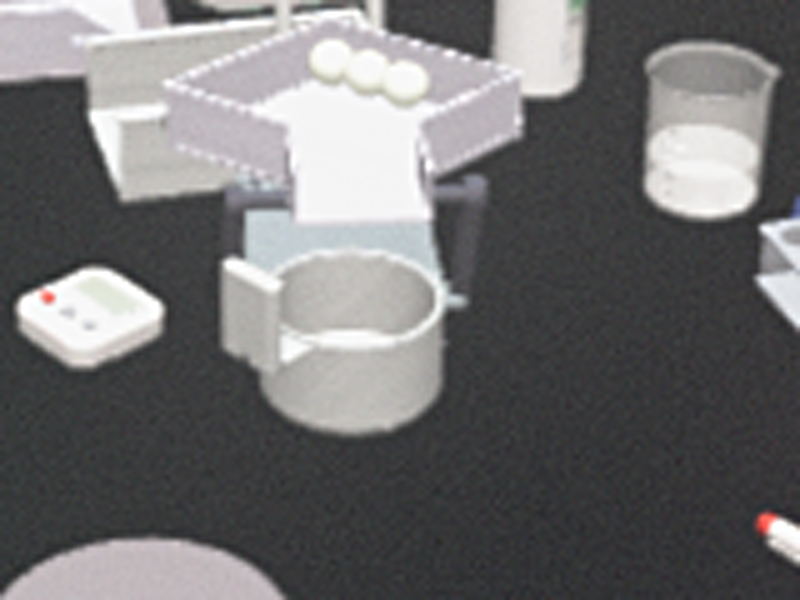

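Call:
{"api": "drive_tool", "payload": {"series": [[[0, -0.0015, -0.004], [0, 0, 0], 0.0], [[0, -0.0015, -0.004], [0, 0, 0], 0.0], [[0, -0.0016, -0.004], [0, 0, 0], 0.0], [[0, -0.0017, -0.004], [0, 0, 0], 0.0], [[0, -0.0018, -0.0038], [0, 0, 0], 0.0], [[0, -0.0018, -0.0038], [0, 0, 0], 0.0], [[0, 0, 0], [0, 0, 0], 0.0]]}}

```text
clock: 40.4
position: [0.5918, 0.0823, 0.1251]
eef_rot: [0.063, 0.998, 0.002, 0.001]
contact_force: [4.3, 5.3, -0.8]
grip_width: 0.0105
```

Call:
{"api": "drive_tool", "payload": {"series": [[[0, -0.0008, -0.0015], [0, 0, 0], 0.0], [[0, -0.0008, -0.0015], [0, 0, 0], 0.0], [[0, -0.0008, -0.0015], [0, 0, 0], 0.0], [[0, -0.0008, -0.0015], [0, 0, 0], 0.0], [[0, -0.0008, -0.0015], [0, 0, 0], 0.0], [[0, -0.0008, -0.0015], [0, 0, 0], 0.0], [[0, -0.0009, -0.0015], [0, 0, 0], 0.0], [[0, -0.0009, -0.0015], [0, 0, 0], 0.0], [[0, -0.0009, -0.0015], [0, 0, 0], 0.0], [[0, -0.0009, -0.0015], [0, 0, 0], 0.0]]}}

```text
clock: 41.65
position: [0.5907, 0.0746, 0.1402]
eef_rot: [0.063, 0.998, 0.002, 0.001]
contact_force: [3.3, 7.9, 0.5]
grip_width: 0.0106
```

```bash
python3 - <<'E'
from h import *
st()
i3,m3=snap('side','d29');  crop(i3,260,190,160,120,5,'d29c')
E
```

```text
t 41.65 p [0.5907 0.0746 0.1402] yaw 82.78 z [ 0.003  0.004 -1.   ] y [0.126 0.992 0.004] F [3.3 7.9 0.5] w 0.0106 q [-0.06  0.38  1.51  0.    1.25 -1.51]
```

View pics/d29c.png

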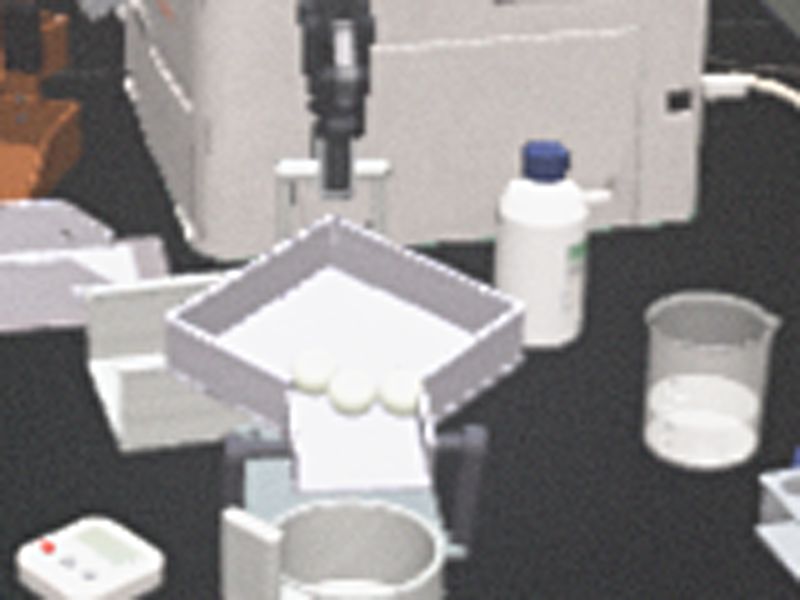

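Call:
{"api": "drive_tool", "payload": {"series": [[[0, 0, 0], [0, 0, 0], 0.0], [[0, 0, 0], [0, 0, 0], 0.0], [[0, 0, 0], [0, 0, 0], 0.0], [[0, 0, 0], [0, 0, 0], 0.0]]}}

```text
clock: 42.2
position: [0.5907, 0.0745, 0.1403]
eef_rot: [0.063, 0.998, 0.002, 0.001]
contact_force: [2.6, 5.7, 0.8]
grip_width: 0.0107
```

```bash
python3 - <<'E'
from h import *
st()
i3,m3=snap('side','d30');  crop(i3,260,190,160,120,5,'d30c')
E
```

```text
t 42.2 p [0.5907 0.0745 0.1403] yaw 82.78 z [ 0.003  0.004 -1.   ] y [0.126 0.992 0.004] F [2.6 5.7 0.8] w 0.0107 q [-0.06  0.38  1.51  0.    1.25 -1.51]
```

View pics/d30c.png

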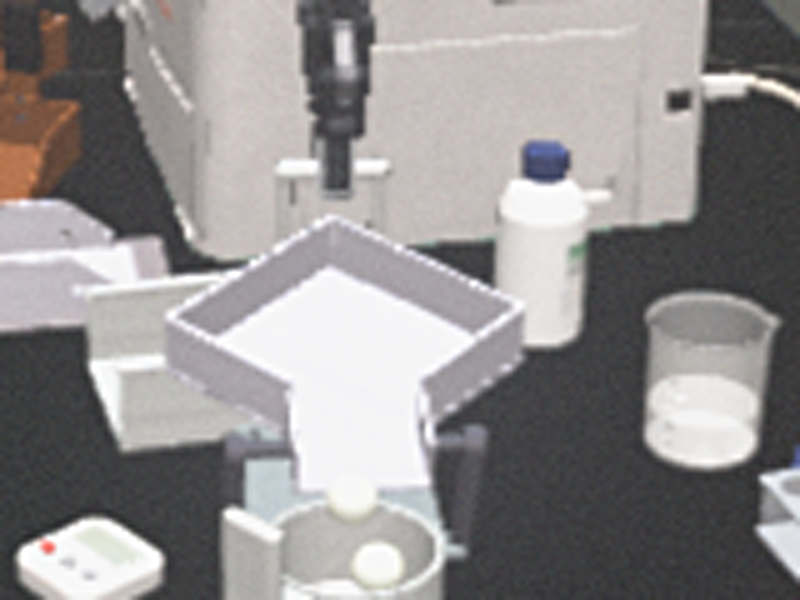

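Call:
{"api": "drive_tool", "payload": {"series": [[[0, 0, 0], [0, 0, 0], 0.0], [[0, 0, 0], [0, 0, 0], 0.0], [[0, 0, 0], [0, 0, 0], 0.0], [[0, 0, 0], [0, 0, 0], 0.0], [[0, 0, 0], [0, 0, 0], 0.0]]}}

```text
clock: 42.88
position: [0.5907, 0.0745, 0.1403]
eef_rot: [0.063, 0.998, 0.002, 0.001]
contact_force: [3.6, 7.6, 1.2]
grip_width: 0.0103
```

```bash
python3 - <<'E'
from h import *
st()
i3,m3=snap('side','d31');  crop(i3,260,220,160,120,5,'d31c'); snap('wrist','w31')
E
```

```text
t 42.88 p [0.5907 0.0745 0.1403] yaw 82.78 z [ 0.003  0.004 -1.   ] y [0.126 0.992 0.004] F [3.6 7.6 1.2] w 0.0103 q [-0.06  0.38  1.51  0.    1.25 -1.51]
```

View pics/d31c.png

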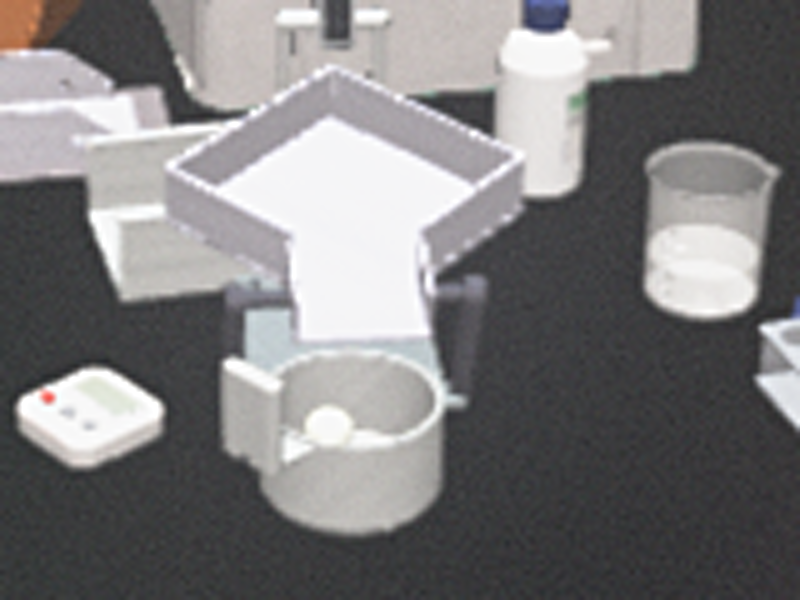

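View pics/w31.png

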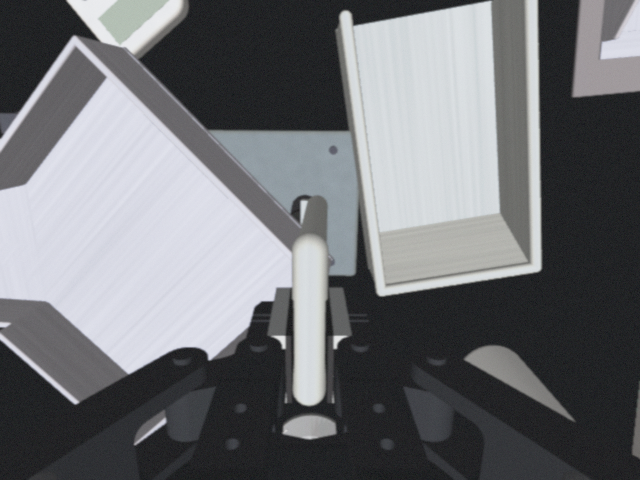

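Call:
{"api": "drive_tool", "payload": {"series": [[[0, 0.0017, 0.003], [0, 0, 0], 0.0], [[0, 0.0017, 0.003], [0, 0, 0], 0.0], [[0, 0.0017, 0.003], [0, 0, 0], 0.0], [[0, 0.0016, 0.003], [0, 0, 0], 0.0], [[0, 0.0016, 0.003], [0, 0, 0], 0.0], [[0, 0.0018, 0.0038], [0, 0, 0], 0.0], [[0, 0.0018, 0.0038], [0, 0, 0], 0.0], [[0, 0.0017, 0.004], [0, 0, 0], 0.0], [[0, 0.0016, 0.004], [0, 0, 0], 0.0], [[0, 0.0015, 0.004], [0, 0, 0], 0.0], [[0, 0.0015, 0.003], [0, 0, 0], 0.0], [[0, 0, 0], [0, 0, 0], 0.0]]}}

```text
clock: 44.48
position: [0.5928, 0.0907, 0.1028]
eef_rot: [0.063, 0.998, 0.0, 0.001]
contact_force: [2.8, 2.8, 4.6]
grip_width: 0.0109
```

```bash
python3 - <<'E'
from h import *
st()
E
```

```text
t 44.48 p [0.5928 0.0907 0.1028] yaw 82.78 z [ 0.003  0.    -1.   ] y [0.126 0.992 0.001] F [2.8 2.8 4.6] w 0.0109 q [-0.03  0.42  1.55  0.    1.17 -1.48]
```

Plate is back at its rest position. Release, rise, and look over the tub.

Call:
{"api": "drive_tool", "payload": {"series": [[[0, 0, 0], [0, 0, 0], 0.03], [[0, 0, 0], [0, 0, 0], 0.045], [[0, 0, 0], [0, 0, 0], 0.045], [[0, 0, 0], [0, 0, 0], 0.045], [[0, 0, -0.03], [0, 0, 0], 0.045], [[0, 0, -0.05], [0, 0, 0], 0.045], [[0, 0, -0.06], [0, 0, 0], 0.045], [[0.02, -0.04, -0.03], [0, 0, 0], 0.045], [[0.025, -0.05, 0], [0, 0, 0], 0.045], [[0.025, -0.05, 0], [0, 0, 0], 0.045], [[0, -0.05, 0], [0, 0, 0], 0.045], [[0, -0.03, 0], [0, 0, 0], 0.045]]}}

```text
clock: 45.98
position: [0.4938, -0.1209, 0.272]
eef_rot: [0.064, 0.998, -0.0, 0.0]
contact_force: [-0.6, -0.5, 1.0]
grip_width: 0.045
```

```bash
python3 - <<'E'
from h import *
st()
im,m=snap('wrist','w32'); i3,m3=snap('side','d32'); crop(i3,210,190,200,150,4,'d32c')
E
```

```text
t 45.98 p [ 0.4938 -0.1209  0.272 ] yaw 82.67 z [ 0. -0. -1.] y [ 0.128  0.992 -0.   ] F [-0.6 -0.5  1. ] w 0.045 q [-0.46  0.14  1.51 -0.    1.49 -1.9 ]
```

View pics/w32.png

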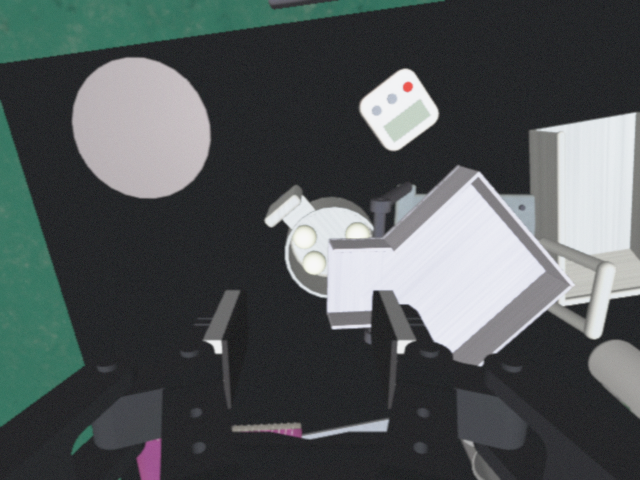

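View pics/d32c.png

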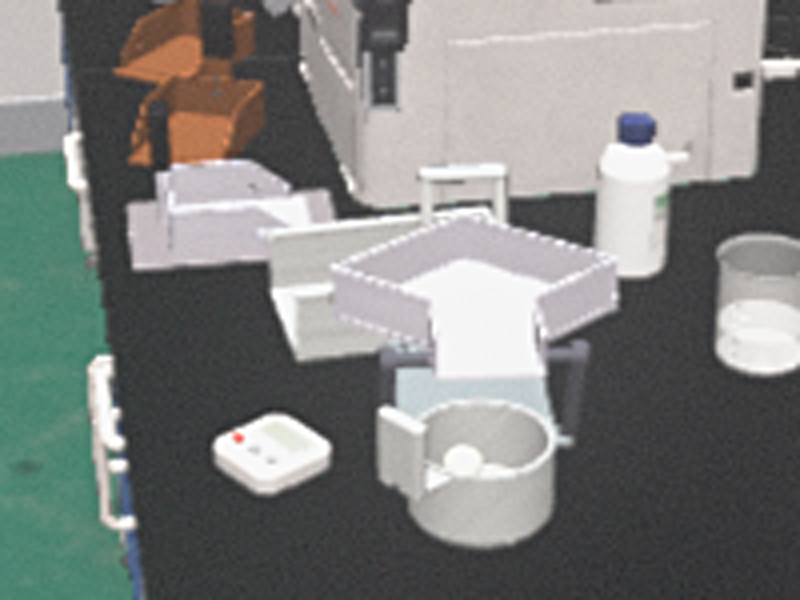

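```bash
python3 - <<'E'
from h import *
m=eyes.camera_model('wrist')
im=cv2.imread('pics/w32.png'); crop(im,250,170,150,140,4.5,'w32c')
path([((.502,-.175,.20),82.7,0),((.502,-.175,.20),40,0)])
E
```

```text
shift [-0.0148 -0.0516  0.0717] turn [-0.0008 -0.0002 -0.0026] rows>= 1.5
shift [0. 0. 0.] turn [0.     0.     0.7453] rows>= 4.1
```

View pics/w32c.png

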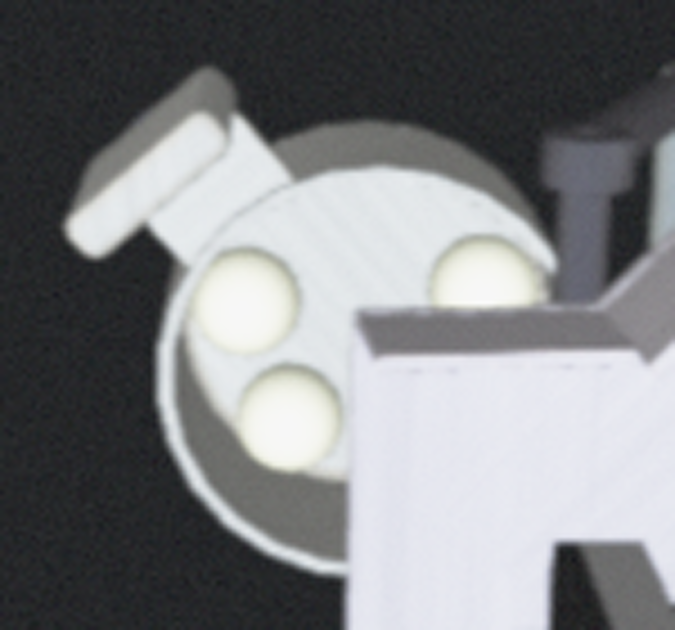

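```bash
python3 - <<'E'
from h import *
m=eyes.camera_model('wrist')
W=lambda x,y,z:onz(m,250+x/4.5,170+y/4.5,z)
a=W(208,130,.1);b=W(86,238,.1);d=a-b
print(W(147,184,.1),np.linalg.norm(d),np.degrees(np.arctan2(-d[0],d[1])))
E
```

```text
[ 0.50236326 -0.14612838  0.1       ] 0.03073011208192493 34.32813895477986
```

Call:
{"api": "drive_tool", "payload": {"series": [[[-0.007, -0.025, 0.01], [0, 0, 0.15], 0.045], [[0, 0, 0], [0, 0, 0.15], 0.045], [[0, 0, 0], [0, 0, 0.15], 0.045], [[0, 0, 0], [0, 0, 0.15], 0.045], [[0, 0, 0], [0, 0, 0.145], 0.045], [[0, 0, 0], [0, 0, 0], 0.045]]}}

```text
clock: 46.82
position: [0.4985, -0.1437, 0.2616]
eef_rot: [0.421, 0.907, 0.0, -0.0]
contact_force: [-0.3, 0.0, 0.3]
grip_width: 0.0449
```

```bash
python3 - <<'E'
from h import *
st()
im,m=snap('wrist','w33')
print(proj(m,(.502,-.175,.1)))
path([((.502,-.175,.12),40,0)])
E
```

```text
t 46.83 p [ 0.4985 -0.1437  0.2616] yaw 40.2 z [-0.     0.001 -1.   ] y [0.764 0.646 0.   ] F [-0.3  0.   0.3] w 0.0449 q [-0.5   0.17  1.5   0.    1.47 -1.2 ]
[287.09824721 231.1261231 ]
shift [-0.0261 -0.0175  0.1416] turn [ 0.0004 -0.0007  0.0052] rows>= 2.4
```

View pics/w33.png

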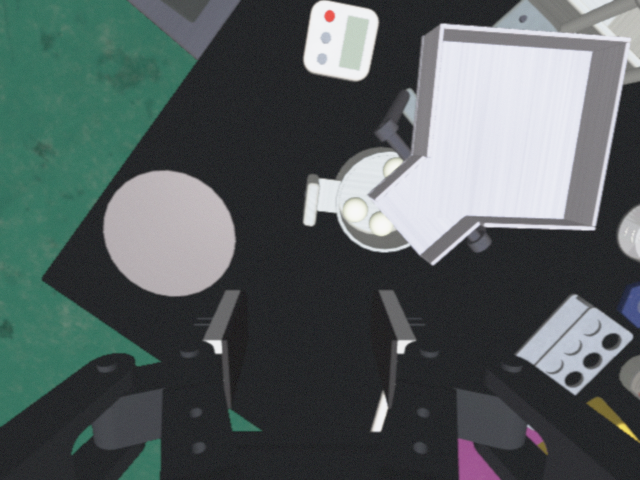

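```bash
python3 - <<'E'
from h import *
m=eyes.camera_model('wrist')
im=cv2.imread('pics/w33.png'); crop(im,280,140,150,120,5,'w33c')
E
```

```text
(no output)
```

View pics/w33c.png

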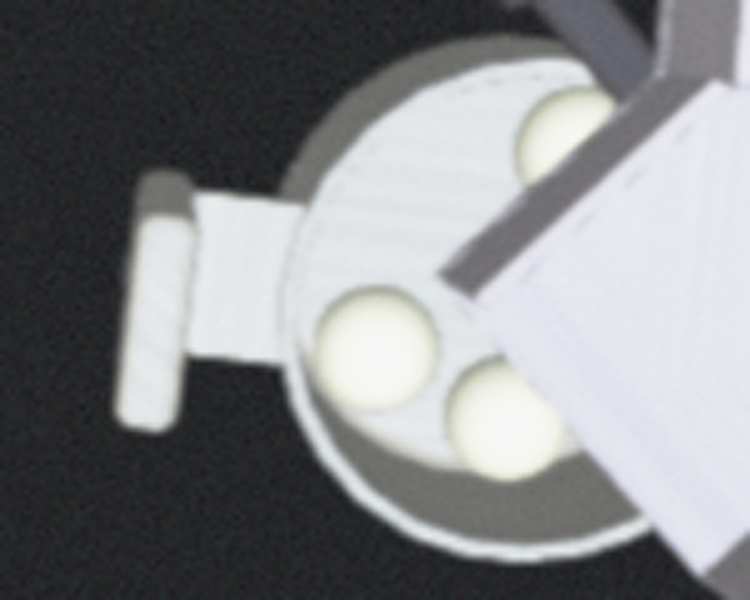

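```bash
python3 - <<'E'
from h import *
m=eyes.camera_model('wrist')
W=lambda x,y,z:onz(m,280+x/5,140+y/5,z)
a=W(165,214,.1);b=W(147,431,.1);d=a-b;e=W(156,322,.1)
yaw=np.degrees(np.arctan2(-d[0],d[1])); print(e,np.linalg.norm(d),yaw)
print('tub centre',e[:2]+.07*np.array([np.cos(np.radians(yaw)),np.sin(np.radians(yaw))]))
path([((*e[:2],.14),yaw,0),((*e[:2],.033),yaw,0)])
E
```

```text
[ 0.50264185 -0.1453729   0.1       ] 0.03576268675522447 35.71381092801044
tub centre [ 0.55947785 -0.10451132]
shift [-0.0039  0.0021  0.1216] turn [ 0.0004 -0.0007  0.08  ] rows>= 2.0
shift [0.    0.    0.107] turn [0. 0. 0.] rows>= 1.8
```

Call:
{"api": "drive_tool", "payload": {"series": [[[-0.011, 0.0015, 0.04], [0, 0, 0.08], 0.03], [[0, 0, 0.055], [0, 0, 0], 0.03], [[0, 0, 0.05], [0, 0, 0], 0.03], [[0, 0, 0], [0, 0, 0], 0.03], [[0, 0, 0], [0, 0, 0], 0.03]]}}

```text
clock: 47.5
position: [0.5079, -0.1524, 0.1185]
eef_rot: [0.457, 0.889, 0.0, 0.001]
contact_force: [0.2, 0.6, 1.1]
grip_width: 0.0299
```

```bash
python3 - <<'E'
from h import *
st()
im,m=snap('wrist','w34')
i3,m3=snap('side','d34'); crop(i3,260,220,120,90,6,'d34c')
e=np.array([.5026,-.1454]);print(proj(m,(*e,.1)))
path([((.5067,-.1511,.045),35.7,0)])
E
```

```text
t 47.5 p [ 0.5079 -0.1524  0.1185] yaw 35.58 z [ 0.002 -0.001 -1.   ] y [0.813 0.582 0.001] F [0.2 0.6 1.1] w 0.0299 q [-0.5   0.29  1.7   0.    1.15 -1.12]
[307.64101186 243.24540706]
shift [ 0.0028 -0.0006  0.0743] turn [ 0.0024  0.004  -0.0026] rows>= 1.2
```

View pics/w34.png

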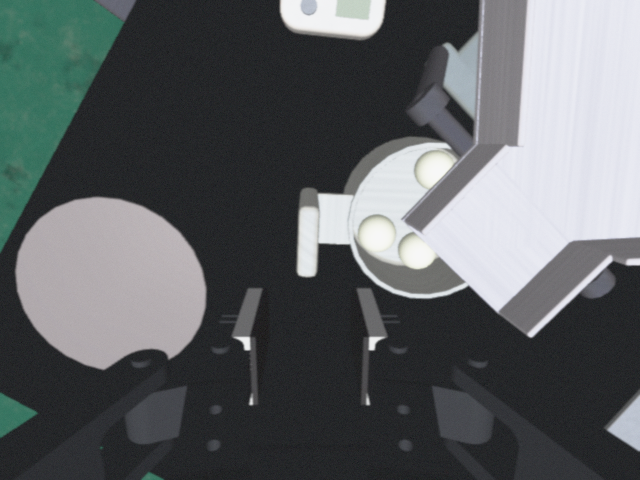

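View pics/d34c.png

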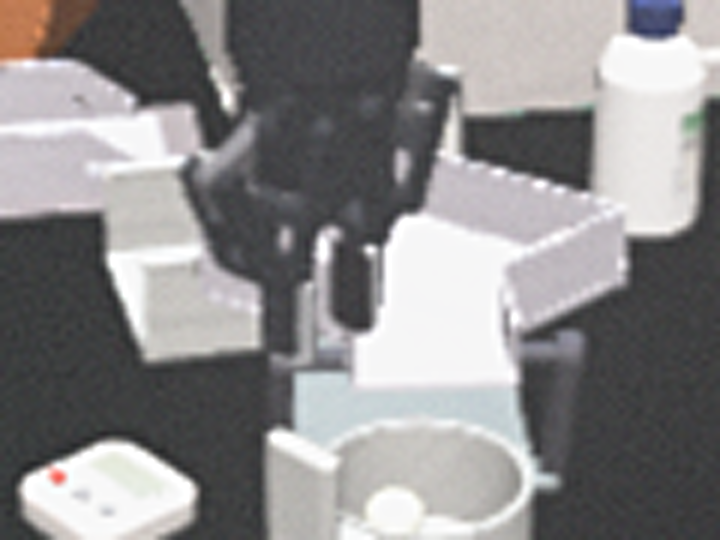

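Call:
{"api": "drive_tool", "payload": {"series": [[[0.001, 0, 0.025], [0, 0, 0], 0.03], [[0, 0, 0.025], [0, 0, 0], 0.03], [[0, 0, 0.015], [0, 0, 0], 0.03], [[0, 0, 0.009], [0, 0, 0], 0.03], [[0, 0, 0], [0, 0, 0], 0.03]]}}

```text
clock: 48.22
position: [0.5062, -0.1512, 0.0429]
eef_rot: [0.458, 0.889, 0.0, -0.0]
contact_force: [-0.5, 0.4, 0.4]
grip_width: 0.0301
```

```bash
python3 - <<'E'
from h import *
st()
im,m=snap('wrist','w35')
E
```

```text
t 48.23 p [ 0.5062 -0.1512  0.0429] yaw 35.51 z [ 0.  0. -1.] y [0.814 0.581 0.   ] F [-0.5  0.4  0.4] w 0.0301 q [-0.5   0.38  1.79  0.    0.97 -1.12]
```

View pics/w35.png

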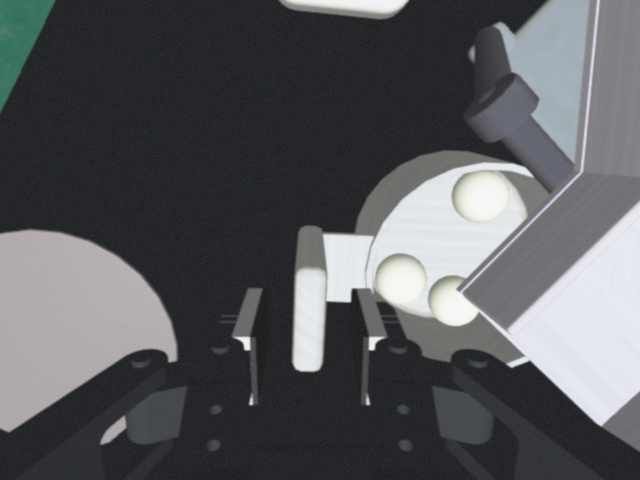

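Call:
{"api": "drive_tool", "payload": {"series": [[[0, 0, 0], [0, 0, 0], 0.0], [[0, 0, 0], [0, 0, 0], 0.0], [[0, 0, 0], [0, 0, 0], 0.0], [[0, 0, 0], [0, 0, 0], 0.0], [[0, 0, -0.006], [0, 0, 0], 0.0], [[0, 0, -0.006], [0, 0, 0], 0.0], [[0, 0, 0], [0, 0, 0], 0.0]], "squeeze": 80}}

```text
clock: 49.15
position: [0.5062, -0.1512, 0.055]
eef_rot: [0.458, 0.889, 0.0, 0.0]
contact_force: [1.6, 0.0, -3.2]
grip_width: 0.0081
```

```bash
python3 - <<'E'
from h import *
st()
im,m=snap('wrist','w36')
i3,m3=snap('side','d36'); crop(i3,260,220,120,90,6,'d36c')
s=ctrl.observe(); 
path([((.5062,-.215,.06),35.5,0),((.38,-.32,.065),35.5,0)])
E
```

```text
t 49.15 p [ 0.5062 -0.1512  0.055 ] yaw 35.5 z [ 0.  0. -1.] y [0.814 0.581 0.   ] F [ 1.6  0.  -3.2] w 0.0081 q [-0.5   0.36  1.78  0.    1.   -1.12]
shift [-0.0523 -0.0369 -0.0055] turn [-0.     -0.0007  0.0001] rows>= 1.1
shift [-0.0122 -0.1637 -0.005 ] turn [0. 0. 0.] rows>= 2.7
```

View pics/d36c.png

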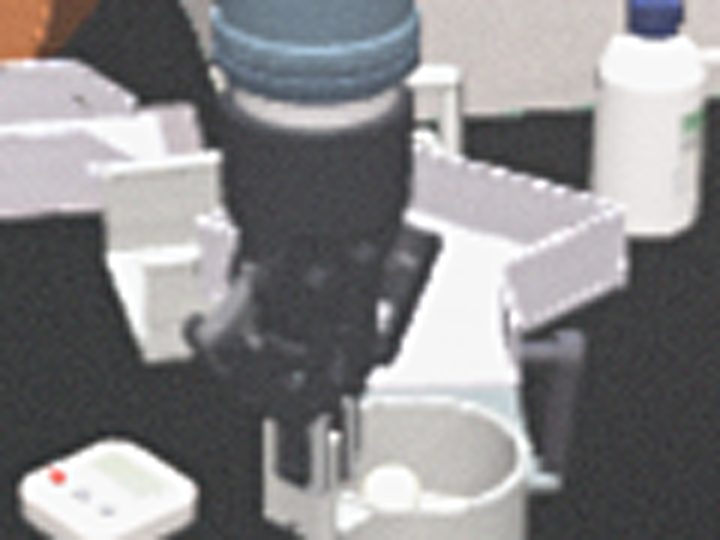

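Call:
{"api": "drive_tool", "payload": {"series": [[[-0.006, -0.004, 0], [0, 0, 0], 0.0], [[-0.012, -0.008, 0], [0, 0, 0], 0.0], [[-0.014, -0.01, 0], [0, 0, 0], 0.0], [[-0.012, -0.01, -0.002], [0, 0, 0], 0.0], [[-0.008, -0.015, -0.003], [0, 0, 0], 0.0], [[-0.004, -0.025, 0], [0, 0, 0], 0.0], [[-0.002, -0.03, 0], [0, 0, 0], 0.0], [[-0.002, -0.03, 0], [0, 0, 0], 0.0], [[-0.002, -0.03, 0], [0, 0, 0], 0.0], [[-0.002, -0.025, 0], [0, 0, 0], 0.0], [[0, -0.015, 0], [0, 0, 0], 0.0], [[0, 0, 0], [0, 0, 0], 0.0]]}}

```text
clock: 50.75
position: [0.3781, -0.3212, 0.0598]
eef_rot: [0.459, 0.889, 0.0, 0.0]
contact_force: [0.5, 0.7, -4.0]
grip_width: 0.0087
```

```bash
python3 - <<'E'
from h import *
st()
im,m=snap('wrist','w37')
path([((.370,-.3305,.06),35.5,0)])
E
```

```text
t 50.75 p [ 0.3781 -0.3212  0.0598] yaw 35.37 z [ 0.  0. -1.] y [0.815 0.579 0.   ] F [ 0.5  0.7 -4. ] w 0.0087 q [-0.93  0.31  1.85  0.    0.99 -1.55]
shift [-0.0029 -0.0127 -0.0002] turn [ 0.0007 -0.0002 -0.0014] rows>= 0.2
```

View pics/w37.png

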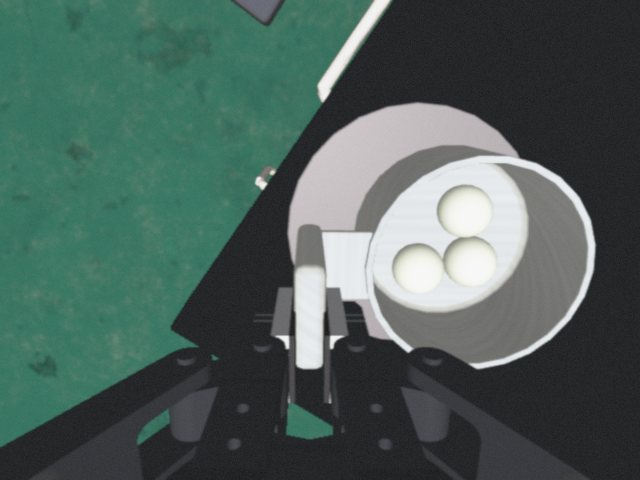

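All three balls are in the tub. Centring and lowering onto the mat.

Call:
{"api": "drive_tool", "payload": {"series": [[[-0.003, -0.0125, 0], [0, 0, 0], 0.0], [[0, 0, 0.007], [0, 0, 0], 0.0], [[0, 0, 0.005], [0, 0, 0], 0.0], [[0, 0, 0.002], [0, 0, 0], 0.0], [[0, 0, 0], [0, 0, 0], 0.0]]}}

```text
clock: 51.42
position: [0.3703, -0.3302, 0.0466]
eef_rot: [0.458, 0.889, -0.0, -0.0]
contact_force: [-4.4, 1.0, 9.6]
grip_width: 0.0085
```

```bash
python3 - <<'E'
from h import *
st()
E
```

```text
t 51.42 p [ 0.3703 -0.3302  0.0466] yaw 35.54 z [-0.  0. -1.] y [ 0.814  0.581 -0.   ] F [-4.4  1.   9.6] w 0.0085 q [-0.95  0.33  1.86 -0.    0.95 -1.57]
```

Contact with the mat. Release and retract.

Call:
{"api": "drive_tool", "payload": {"series": [[[0, 0, -0.001], [0, 0, 0], 0.0], [[0, 0, 0], [0, 0, 0], 0.02], [[0, 0, 0], [0, 0, 0], 0.035], [[0, 0, 0], [0, 0, 0], 0.035], [[0, 0, 0], [0, 0, 0], 0.035], [[0, 0, -0.03], [0, 0, 0], 0.035], [[0, 0, -0.05], [0, 0, 0], 0.035], [[0, 0, -0.06], [0, 0, 0], 0.035], [[0, 0, -0.06], [0, 0, 0], 0.035], [[0, 0, -0.04], [0, 0, 0], 0.035], [[0, 0, 0], [0, 0, 0], 0.035]]}}

```text
clock: 52.8
position: [0.3715, -0.3319, 0.2904]
eef_rot: [0.458, 0.889, -0.002, 0.003]
contact_force: [0.1, -0.1, -0.4]
grip_width: 0.0354
```

```bash
python3 - <<'E'
from h import *
st()
im,m=snap('wrist','w38'); i3,m3=snap('side','d38'); crop(i3,210,180,200,150,4,'d38b'); crop(i3,230,260,160,120,5,'d38c'); i2,m2=snap('scene','s38'); crop(i2,230,190,200,150,4,'s38c')
E
```

```text
t 52.8 p [ 0.3715 -0.3319  0.2904] yaw 35.5 z [ 0.005 -0.006 -1.   ] y [0.814 0.581 0.   ] F [ 0.1 -0.1 -0.4] w 0.0354 q [-0.95  0.11  1.5   0.    1.52 -1.57]
```

View pics/w38.png

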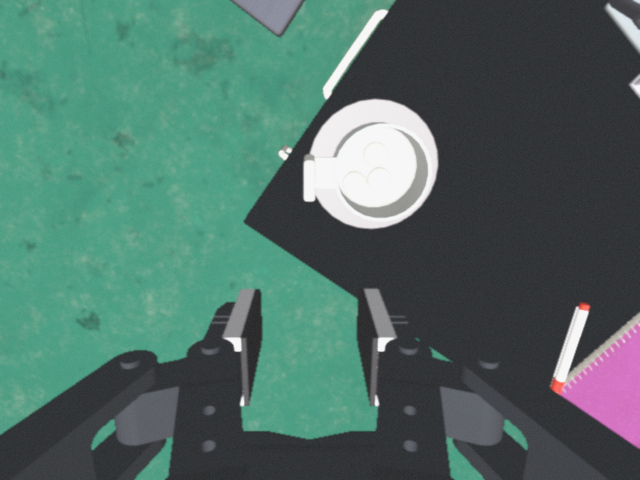

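View pics/d38b.png

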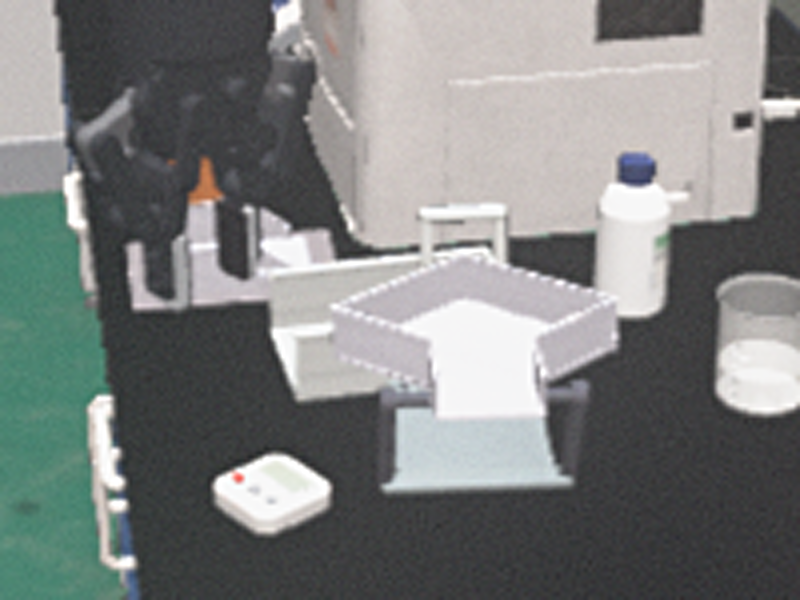

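View pics/s38c.png

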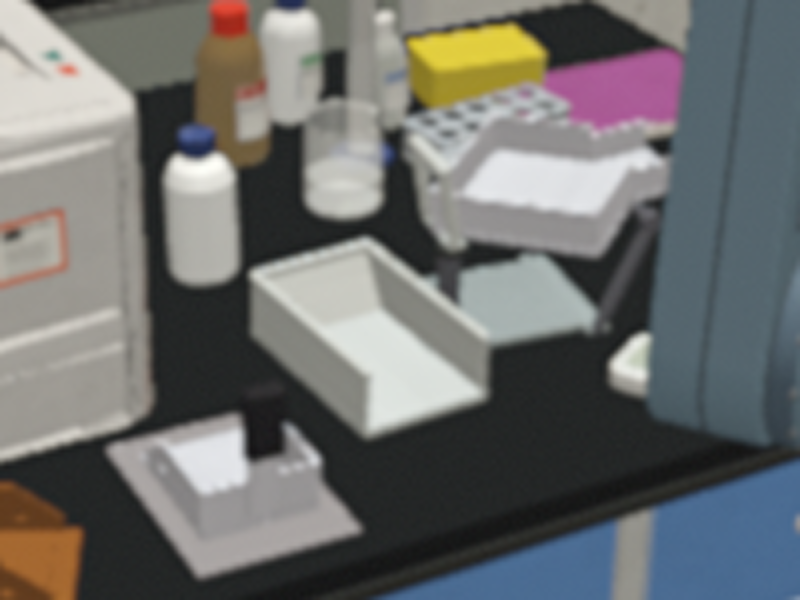

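```bash
python3 - <<'E'
from h import *
m=eyes.camera_model('wrist'); s=eyes.camera_model('scene')
im=cv2.imread('pics/w38.png'); crop(im,290,90,170,150,4.5,'w38c')
h=onz(s,230+265/4,190+390/4,.116); print('scoop handle',h,'-> origin',h[:2]+[.059,-.002],'mat .455,.330')
E
```

```text
scoop handle [0.39168339 0.33201569 0.116     ] -> origin [0.45068339 0.33001569] mat .455,.330
```

View pics/w38c.png

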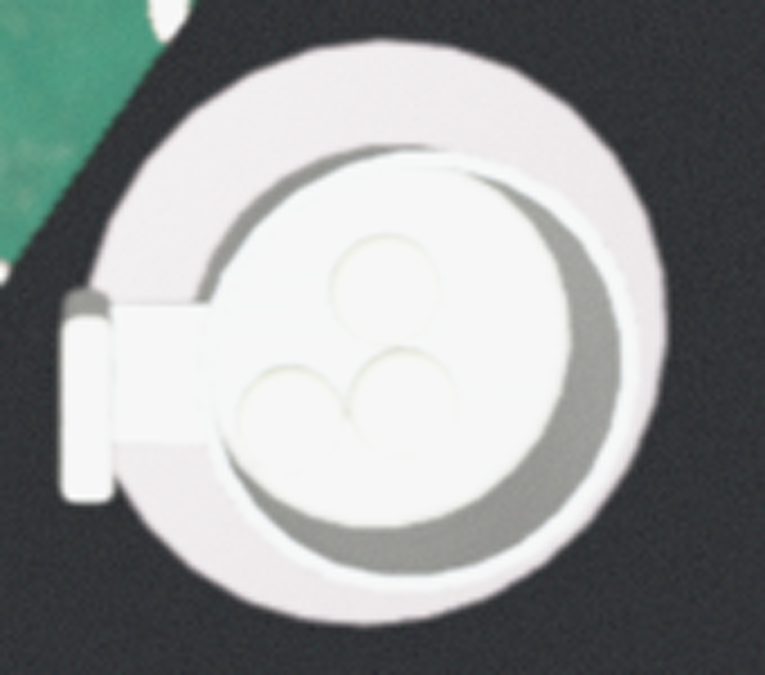

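```bash
python3 - <<'E'
from h import *
m=eyes.camera_model('wrist')
W=lambda x,y,z:onz(m,290+x/4.5,90+y/4.5,z)
def fit(pts,z):
    P=np.array([W(x,y,z)[:2] for x,y in pts]);A=np.c_[2*P,np.ones(len(P))];q=np.linalg.lstsq(A,(P**2).sum(1),rcond=None)[0];return q[:2],np.sqrt(q[2]+q[:2]@q[:2])
a=fit([(390,40),(665,300),(365,625),(147,160),(610,150),(190,565),(560,550)],.003)
b=fit([(430,155),(635,370),(407,588),(225,470),(575,230),(560,530)],.058)
print(a,b,np.linalg.norm(a[0]-b[0])); st(); ctrl.sign_off()
E
```

```text
(array([ 0.41960505, -0.28024768]), np.float64(0.06890137807209915)) (array([ 0.4209505 , -0.27995515]), np.float64(0.04484049925230501)) 0.001376878810189058
t 52.95 p [ 0.3699 -0.3297  0.2853] yaw 35.5 z [-0.001  0.002 -1.   ] y [0.814 0.581 0.   ] F [ 0.5  0.2 -0.2] w 0.0349 q [-0.95  0.12  1.51  0.    1.52 -1.57]
the job is handed in; nothing more can be done
```

I finished every step of the task and handed it in at about 53 s. The interface gives no verdict, so what follows rests on my own camera checks.

**What I did:**
1. Set the tub under the spout.
2. Scooped all 3 balls in one pass and poured them onto the resting plate.
3. Laid the scoop back on its mat.
4. Tilted the plate by its handle to about 0.25 rad, which emptied it, and lowered it again.
5. Returned the tub with the balls to its round mat.

**Last checks:**
- **Balls:** all 3 were visible in the tub in the last wrist picture.
- **Tub:** its middle measured about 1 mm from the middle of the mat.
- **Scoop:** it stands upright, its middle about 5 mm from the middle of its mat.
- **Plate:** it looks back at rest in the last pictures, and the gripper lowered it to the position where it first gripped the handle.
- **Bystanders:** timer, bottle and beaker look unmoved in the pictures; I did not measure them.
- **Gripper:** the arm is clear of everything.

**What failed or disagreed:**
- **First grasp of the ear missed:** the real fingertips end about 33 mm above the reported tool point, so the fingers closed on top of the ear. I measured the offset, corrected for it, and the later grasps held.
- **Tub moved on its own:** it was knocked about 30 mm while standing under the spout. It still caught all the balls, within the 60 mm limit, and I found its ear again before lifting it.

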